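# Open the box carrier with the flat driver, stack the film boxes on it and lock it again

## Robot

A 6-joint arm with a two-finger parallel gripper is mounted at the origin on the work surface; the furniture and walls round the work are solid. World frame = base frame: x ahead of the robot, y to its left, z up, the work surface at z = 0. Lengths are in m, angles in rad, forces in N, time in s.
With the tool pointing down it reaches from about 0.375 to 0.925 m from the base axis. Payload 5.7 kg.
Tool frame: the origin (TCP) lies midway between the tips of the shut fingers; the grasp point (between the pads) lies ctrl.grip_point_offset behind it (ctrl.grip_point_offset is the distance from the TCP to the grasp point, in m); x points along the fingers, y is the direction in which the jaws open and shut, and the axes are right-handed (so a half turn about x gives the same grasp; the last joint's range is limited). The gripper opens to 88 mm and grips with 3 to 60 N. Pads are 20 mm wide; open, the fingers measure 115 mm over their backs; the gripper's body (75 mm by 178 mm) begins 61 mm behind the grasp point.
Start: joints at [-1.399, 0.359, 1.51, -0, 1.272, -0.115], TCP at [0.17, -0.575, 0.187] pointing down, gripper open.
Joint ranges: [-2.97, 2.97], [-1.01, 2.36], [0.21, 2.38], [-0.96, 4.11], [0.2, 2.71], [-2.98, 2.98]. Speed limits (rad/s): [2.39, 2.39, 3.14, 3.14, 3.14, 3.14].

## Interface

Orientations are given as a rotation vector (axis times angle).
In Python, from rig import sensors, camera, camera_params, ctrl, cut_out, mark_of gives the robot as it stands. The module is installed in compiled form; this text tells all that it offers.
- The arm moves only by the tool servo_tool, never from a script. Its argument "motion" is a list of rows, each a list of 2 entries, a list of its own where there are three numbers: the shift along the tool's x, y, z in m, then the turn, a rotation vector about the tool's x, y, z in degrees. In form: [[[dx, dy, dz], [ax, ay, az]], ...]. A call has 1 to 10 rows; each row is the pose to reach, as a shift and turn from the pose commanded when the call began, along the tool's axes at that moment; what a row does not reach only later rows make up. A row lasts 1/8 s, in which the tool goes at most 62.5 mm and 10.7 degrees, less where a joint would pass 70% of its speed; a pose out of reach is approached as far as the arm can. A call with a gripper value outside its range is refused whole. "hand" is the opening, from 0 (shut) to 1 (fully open), set as the call begins (left out, the last holds). The fingers move at their own pace and stop on an object; "squeeze" is the grip in N (left out, the last holds). Time passes only in rows, so rows that repeat a pose let the fingers close. It gives the time, the measured TCP pose, the force and the opening at its end, in the units of the state.
- sensors.observe(): the state, without advancing time (a new reading comes with each control period).
- camera(name): name is "side" or "top"; returns (picture, depth): 420x560x3 uint8, blue, green, red; 420x560 float32, m along the optical axis (not along the pixel's ray), 0 where there is no reading.
- camera_params(name): a dict with "fx", "fy", "cx", "cy" (pixels), "pose" (4x4, takes a point from camera to world coordinates). Camera axes: x right, y up, looking along -z (the intrinsics and any distortion apply to the point x, -y, -z); pixel columns grow to the right and rows downward; lengths in m; the calibration is good to about 2 mm. A picture is of the moment at which its call begins. camera_params takes no time and is no camera call.
- ctrl.hand_in(): hands the job in, once; it reports no verdict.
Trained networks look in the newest picture that a camera, given by its name, has taken for a name from the list of things; names that differ only in an ending like _2 or _b are one class to them, and where a whole thing is asked for, a point or a joint stands for the part that bears it (a point fixed in the world has none). Each returns a list of dicts, best first, with "score" (0 to 1); they miss things now and then, are a little off and sometimes report something else, mostly with a low value. They report only what shows in the picture. A call takes as long as a camera call. They do not tell look-alikes from the thing itself.
- cut_out(camera, target): "pixels" (420x560 bool, what is visible of it) and "bbox" ([left, top, right, bottom] as shares, 0 to 1, of the picture: columns of its width, rows of its height, round what is visible of it).
- mark_of(camera, target): "at" ([row, column] as shares, 0 to 1, of the picture: columns of its width, rows of its height: a listed point, or the origin of a listed thing).
The state is a dict: "clock": time; "q": joint angles; "qvel": joint speeds; "effort": joint torques, N m; "eef_pos": TCP position; "ee_rot": TCP orientation; "ft_force": force on the tool from outside, world axes, zero at the start; "torque": the same for the moment, N m; "finger_gap": opening from 0.0 (shut) to 1.0 (fully open).
Only numpy, scipy, OpenCV 4.12 (cv2) and the standard library are available. Lean on these libraries where they do the work, as an engineer would, in place of code of your own. Each camera call takes 0.05 s, during which the arm holds its last target.

## Task

Get the film boxes ready to travel. Take the flat driver from its stand, let its blade drop into the slot of the carrier's lock screw, turn the screw anticlockwise until it is fully open, and put the driver back; then stack every box that is here flat and squarely into one column on the carrier, between its two end plates. Last, turn the screw clockwise fully home with the driver, so that the sliding plate closes on the column, stand the driver back in its stand, and leave the roll of labels where it is.

Things in the scene. Friction and masses are not known exactly. Their poses are not given: they have to be found in the camera images.
- carrier: fixed aluminium carrier 235 x 92 mm; plate top 10 mm above its origin, which lies under the middle of the place for the column; x along its length to the lock screw, z up. Boxes stand on it, long side along x, centred on x = y = 0. Fixed end plate: inner face at x = -65.5 mm, 48 mm wide, up to z = 95 mm. Grey lock housing 56 x 64 mm, centred at x = 128 mm, up to z = 40 mm
- box_1: closed white card box of sealing film, 53 (x) x 118 (y) x 58 (z) mm, about 160 g; origin at the centre of its underside, z up. Take it from above across its 53 mm. Two or three such boxes are present, all alike; any order in the column and either way round will do
- box_2: like box_1
- box_3: like box_1
- driver: loose flat screwdriver, 136 mm tall, 120 g, standing blade down in its stand. Origin: middle of the blade's lower edge; z up to the handle. Blade 22 mm wide (x), 3 mm thick (y), up to z = 49 mm; black square handle 24 x 24 mm (flats facing x and y) from z = 60 to 128 mm; round cap 31 mm across above it
- stand: fixed grey block 70 (x) x 62 (y) x 50 (z) mm with a pocket 26.5 (x) x 7.5 (y) mm, 45 mm deep, in the middle of its top; origin at the centre of its underside. The driver stands in it with the blade's edge 5 mm above that origin, blade along x, either way round
- slot (a point): centre of the lock screw's top face (x = 128, y = 0, z = 52 mm in the carrier's frame). Head 48 mm across; slot 28 mm long, 6.5 mm wide, 8 mm deep, through the centre. The point's x axis lies along the slot and turns with it
- screw (a joint): angle of the lock screw (rad), 0 to 1.2, growing clockwise seen from above; 1.2 is fully home, 0 fully open (rigid stops). It starts at or near home. At 0 the slot lies along the carrier's x. It stays where it is left and needs about 0.15 N m; the blade has about 0.15 rad of play in the slot either way
- label_roll: bystander: white roll of labels lying flat, 60 mm across, 19 mm high, origin at the centre of its underside; leave it
- end_plate (a joint): travel of the sliding end plate (m), driven by the screw, 11.7 mm per rad, towards the column; inner face at carrier x = 70.5 mm minus this; 48 mm wide, up to z = 95 mm
Mind the look-alikes: they are no part of the job. What is shaped like the driver but purple is not meant.

How it is judged:
By the outcome, as a careful person would: the job done as asked, in the order asked, and still so for the second after the job is handed in, with the robot touching nothing.
Of box_1, box_2, box_3 only 2 to 3 are there at a start; the rules pass over those that are not, and their reading is None.
Once in a run the grip may slacken for a moment while it holds something.
It also fails if it takes over 210 s, if anything falls off the work surface, if the arm or the gripper's body presses on something with over 40 N, if the wrist force passes 120 N, or if a joint passes its speed limit or range.

## Working session

There is one attempt and no reset: what is moved stays moved. The work goes in short steps, Python scripts to look and compute and a tool call to move; the robot and the scene stay as the last step left them, time stands still between calls to the robot, and variables do not carry over. Pictures are saved under pics/ and viewed, and the job is handed in when it is done.

Besides the shell and the picture viewer there is one more tool, called as name([rows], argument=value, ...), one row to a line, values as JSON. servo_tool: Moves the arm, as the interface text tells. Its arguments: {"type":"object","properties":{"motion":{"type":"array","items":{"type":"array"}},"hand":{"type":"number"},"squeeze":{"type":"number"}},"required":["motion"]}

```bash
ls; mkdir -p pics
python3 - <<'E'
from rig import sensors,camera,camera_params,ctrl
import cv2,numpy as np
np.set_printoptions(precision=4,suppress=True)
print(sensors.observe()); print(ctrl.grip_point_offset)
for n in("side","top"):
    p,d=camera(n); cv2.imwrite(f"pics/{n}0.png",p); print(n,camera_params(n))
E
```

```text
pics
{'clock': 0.0, 'q': array([-1.3991,  0.3595,  1.5114, -0.    ,  1.2725, -0.1151]), 'qvel': array([ 0.0009,  0.0011, -0.0006, -0.0012,  0.001 ,  0.0003]), 'effort': array([ -0.0003, -51.5373, -27.0733,   0.0677,   0.0352,  -0.0001]), 'eef_pos': array([ 0.1696, -0.5748,  0.1864]), 'ee_rot': array([ 2.0683,  0.3006, -2.0684]), 'ft_force': array([ 0.3044,  0.7093, -0.1098]), 'torque': array([0.0068, 0.0087, 0.022 ]), 'finger_gap': 1.0005731288765283}
0.0187
side {'fx': 474.7380461570656, 'fy': 474.7380461570656, 'cx': 276.8981338311171, 'cy': 214.85497974691043, 'pose': array([[-0.8845,  0.2959, -0.3606, -0.0101],
       [-0.4664, -0.568 ,  0.6781,  0.6527],
       [-0.0042,  0.768 ,  0.6404,  0.8211],
       [ 0.    ,  0.    ,  0.    ,  1.    ]])}
top {'fx': 418.80754137284447, 'fy': 418.80754137284447, 'cx': 278.9593784702725, 'cy': 215.7817034845983, 'pose': array([[-0.0175,  0.9891, -0.1463,  0.3086],
       [-0.9998, -0.017 ,  0.0046, -0.1347],
       [ 0.002 ,  0.1464,  0.9892,  0.8926],
       [ 0.    ,  0.    ,  0.    ,  1.    ]])}
```

View pics/side0.png

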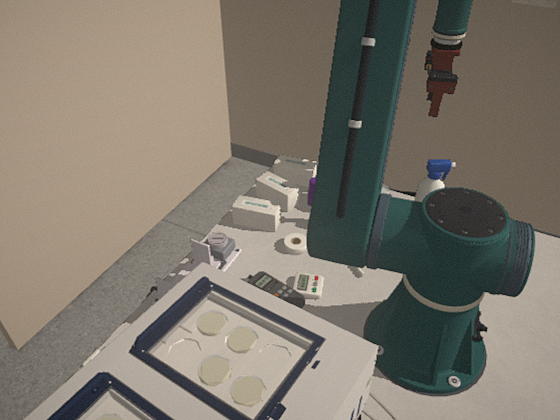

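View pics/top0.png

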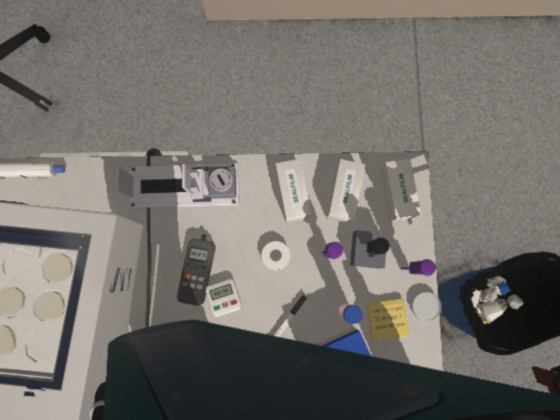

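```bash
cat > h.py <<'E'
from rig import sensors,camera,camera_params,ctrl,cut_out,mark_of
import cv2,numpy as np
np.set_printoptions(precision=4,suppress=True)
def ray(n,r,c):
    P=camera_params(n); v=np.array([(c-P['cx'])/P['fx'],-(r-P['cy'])/P['fy'],-1.0]); T=P['pose']
    return T[:3,3],T[:3,:3]@v
def px2w(n,r,c,d):
    o,v=ray(n,r,c); return o+v*d
def atz(n,r,c,z):
    o,v=ray(n,r,c); return o+v*(z-o[2])/v[2]
def proj(n,p):
    P=camera_params(n);T=P['pose'];q=T[:3,:3].T@(np.asarray(p)-T[:3,3])
    return np.array([P['cy']-P['fy']*q[1]/-q[2],P['cx']+P['fx']*q[0]/-q[2]]) # r,c
def cloud(n,d):
    P=camera_params(n);T=P['pose'];r,c=np.mgrid[0:420,0:560]
    v=np.stack([(c-P['cx'])/P['fx'],-(r-P['cy'])/P['fy'],-np.ones(r.shape)],-1)*d[...,None]
    return v@T[:3,:3].T+T[:3,3]
def tri(a,b): # (n,r,c) x2
    o1,v1=ray(*a);o2,v2=ray(*b);A=np.stack([v1,-v2],1);t=np.linalg.lstsq(A,o2-o1,rcond=None)[0]
    p,q=o1+v1*t[0],o2+v2*t[1];return (p+q)/2,np.linalg.norm(p-q)
E
python3 - <<'E'
from h import *
for n in("side","top"):
    p,d=camera(n); np.savez(f"{n}0.npz",p=p,d=d)
    for t in("box_1","driver","stand","slot","carrier","label_roll"):
        for k,m in (("cut",cut_out(n,t)),("mark",mark_of(n,t))):
            for e in m[:5]:
                if k=="cut":
                    b=np.array(e['bbox'])*[560,420,560,420]; print(n,t,'cut',round(e['score'],2),b.round(0),e['pixels'].sum())
                else:
                    a=np.array(e['at'])*[420,560]; r,c=a.astype(int); print(n,t,'mark',round(e['score'],2),a.round(1),px2w(n,*a,d[r,c]))
p=np.load('top0.npz')['p']; cv2.imwrite('pics/t_zoom.png',cv2.resize(p[140:320,110:450],None,fx=2.35,fy=2.35,interpolation=cv2.INTER_CUBIC))
p=np.load('side0.npz')['p']; cv2.imwrite('pics/s_zoom.png',cv2.resize(p[145:300,150:350],None,fx=3.8,fy=3.8,interpolation=cv2.INTER_CUBIC))
print(sensors.observe()['clock'])
E
```

```text
side box_1 cut 0.97 [257. 170. 299. 212.] 1161
side box_1 cut 0.64 [272. 152. 316. 186.] 993
side box_1 mark 0.97 [199.7 279.8] [ 0.4585 -0.2456  0.0296]
side box_1 mark 0.87 [220.1 257.9] [ 0.47   -0.1457  0.0282]
side box_1 mark 0.65 [177.3 294.6] [ 0.4732 -0.3669  0.0228]
side driver cut 0.57 [306. 176. 313. 206.] 130
side driver mark 0.4 [198.  278.6] [ 0.462  -0.2455  0.0343]
side slot cut 0.74 [207. 234. 228. 252.] 273
side slot mark 0.55 [238.5 215.8] [ 0.5148 -0.0209  0.0466]
side carrier cut 0.56 [153. 229. 239. 303.] 1782
side carrier mark 0.73 [287.  188.1] [0.4058 0.2165 0.1673]
side label_roll cut 0.79 [284. 233. 306. 254.] 411
side label_roll mark 0.91 [244.7 294.9] [ 0.3505 -0.119   0.0158]
top box_1 cut 0.79 [330. 160. 366. 220.] 1673
top box_1 cut 0.6 [276. 161. 313. 219.] 1531
top box_1 mark 0.88 [195.8 346.4] [ 0.4705 -0.2759  0.0589]
top box_1 mark 0.7 [195.5 293.9] [ 0.4731 -0.1695  0.0583]
top box_1 mark 0.56 [191.1 396.3] [ 0.4795 -0.3791  0.0541]
top driver cut 0.75 [321. 242. 342. 260.] 264
top driver cut 0.68 [365. 237. 387. 252.] 288
top driver cut 0.56 [403. 263. 433. 277.] 349
top driver mark 0.82 [250.6 363.2] [ 0.3596 -0.3064  0.0509]
top driver mark 0.71 [268.3 404.4] [ 0.3233 -0.3931  0.0305]
top driver mark 0.55 [255.3 327.1] [ 0.3482 -0.2262  0.1138]
top stand cut 0.94 [351. 228. 388. 265.] 995
top stand mark 0.9 [247. 367.] [ 0.3649 -0.3088  0.0772]
top slot cut 0.82 [208. 164. 230. 192.] 437
top slot cut 0.38 [326. 160. 365. 219.] 1619
top slot mark 0.16 [253.  274.7] [ 0.3609 -0.1283 -0.0005]
top carrier cut 0.78 [113. 164. 240. 208.] 4851
top carrier mark 0.84 [189.6 162.8] [0.5007 0.1103 0.0085]
top label_roll cut 0.95 [260. 240. 289. 269.] 503
top label_roll mark 0.97 [254.7 274. ] [ 0.3575 -0.1268 -0.0037]
1.4
```

View pics/t_zoom.png

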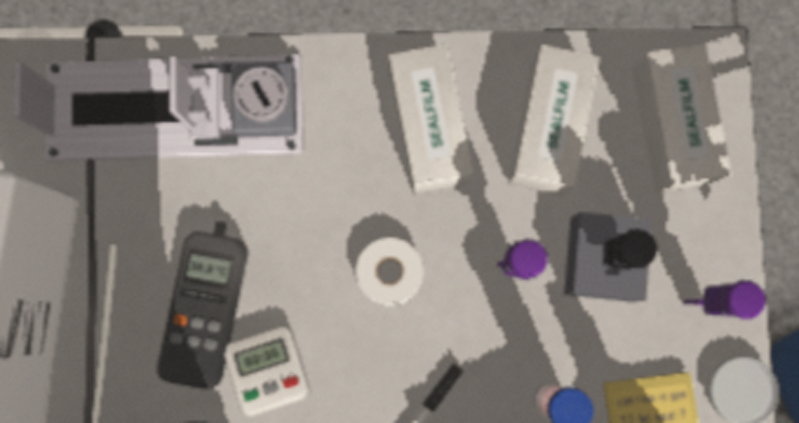

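View pics/s_zoom.png

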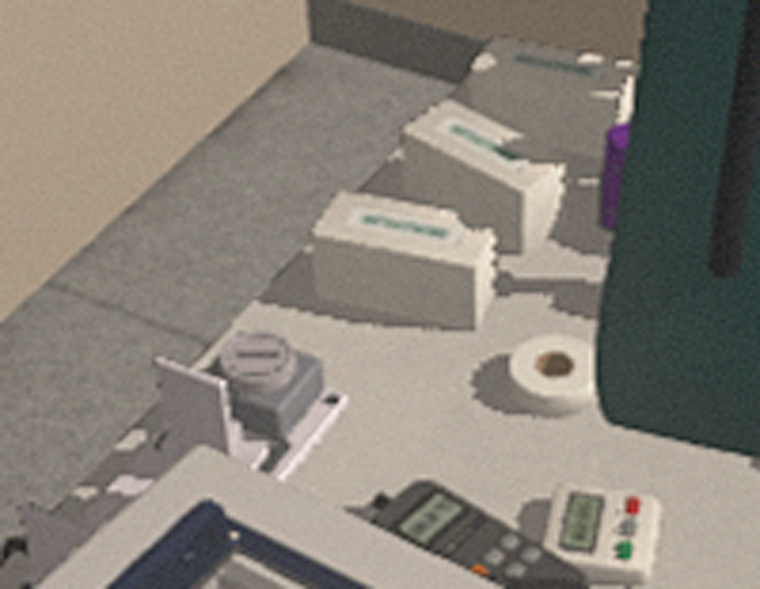

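Run:
```python
from h import *
T=np.load('top0.npz');S=np.load('side0.npz')
ct=cloud('top',T['d']);cs=cloud('side',S['d'])
# height map from top
xs=np.arange(0.2,0.70,0.02);ys=np.arange(0.34,-0.50,-0.02)
for nm,c in(('top',ct),('side',cs)):
    print(nm,'cols y',ys[0],'..',ys[-1])
    H=np.full((len(xs),len(ys)),-1)
    for i,x in enumerate(xs):
        for j,y in enumerate(ys):
            m=(abs(c[...,0]-x)<.01)&(abs(c[...,1]-y)<.01)&(c[...,2]>-.05)
            if m.any():H[i,j]=round(np.percentile(c[...,2][m],95)*1000)
    for i in range(len(xs))[::-1]:print(f"{xs[i]:.2f}",' '.join(f"{v:4d}"for v in H[i]))
```

```text
top cols y 0.34 .. -0.4800000000000007
0.68   -1   -1   -1   -1   -1   -1   -1   -1   -1   -1   -1   -1   -1   -1   -1   -1   -1   -1   -1   -1   -1   -1   -1   -1   -1   -1   -1   -1   -1   -1   -1   -1   -1   -1   -1   -1   -1   -1   -1   -1   -1   -1
0.66   -1   -1   -1   -1   -1   -1   -1   -1   -1   -1   -1   -1   -1   -1   -1   -1   -1   -1   -1   -1   -1   -1   -1   -1   -1   -1   -1   -1   -1   -1   -1   -1   -1   -1   -1   -1   -1   -1   -1   -1   -1   -1
0.64   -1   -1   -1   -1   -1   -1   -1   -1   -1   -1   -1   -1   -1   -1   -1   -1   -1   -1   -1   -1   -1   -1   -1   -1   -1   -1   -1   -1   -1   -1   -1   -1   -1   -1   -1   -1   -1   -1   -1   -1   -1   -1
0.62   -1   -1   -1   -1   -1   -1   -1   -1   -1   -1   -1   -1   -1   -1   -1   -1   -1   -1   -1   -1   -1   -1   -1   -1   -1   -1   -1   -1   -1   -1   -1   -1   -1   -1   -1   -1   -1   -1   -1   -1   -1   -1
0.60  -40  -41  -41  -40  -40  -40  -40  -42  -41  -28  -21  -39  -41  -41   -1   -1   -1   -1   -1   -1   -1   -1   -1   -1   -1   -1   -1   -1   -1   -1   -1   -1   -1   -1   -1   -1   -1   -1   -1  
[... 9028 characters left out ...]
   -1   -1   -1   -1   -1   -1   -1   -1   -1   -1   -1
0.24  163  161  157  160  162  160  183  182  181  177   -1   -1  274  357  421  471  523  573  619  620   14    2    2    1   -1   -1   -1   -1   -1   -1   -1   -1   -1   -1   -1   -1   -1   -1   16   16   17   13
0.22  165  164  158  157  156  157  185  184  182   -1   -1   -1  319  370  420  471  519  568  618  623    2    2    2    2    0   -1   -1   -1   -1   -1   -1   -1   -1   -1   -1   -1   -1   -1   18   18   16   -1
0.20  166  165  159  155  155  159  186  184  183   -1   -1   -1  314  365  413  478  545  599  627  623    2    2    3    8    2   -1   -1   -1   -1   -1   -1   -1   -1   -1   -1   -1   -1   -1   -1    3    2   -1
```

Run:
```python
from h import *
T=np.load('top0.npz');S=np.load('side0.npz')
C={'top':cloud('top',T['d']),'side':cloud('side',S['d'])}
def sel(c,x0,x1,y0,y1,z0,z1):
    m=(c[...,0]>x0)&(c[...,0]<x1)&(c[...,1]>y0)&(c[...,1]<y1)&(c[...,2]>z0)&(c[...,2]<z1);return m
def rect(P):
    (a,b),(w,h),an=cv2.minAreaRect((P[:,:2]*1000).astype(np.float32));return f"c=({a:.1f},{b:.1f}) wh=({w:.1f},{h:.1f}) ang={an:.1f} z={np.median(P[:,2])*1000:.1f} n={len(P)}"
R={'box1':(.40,.58,-.225,-.12,.05,.07),'box2':(.40,.58,-.335,-.235,.05,.07),'box3':(.40,.58,-.45,-.345,.05,.07),
'screwtop':(.46,.56,-.08,.03,.048,.06),'housing':(.44,.58,-.09,.03,.034,.046),'plate':(.43,.58,-.1,.2,.005,.016),'fixedplate':(.46,.56,.15,.20,.080,.1),'slideplate':(.46,.56,.02,.08,.080,.1),
'stand':(.31,.41,-.36,-.26,.045,.056),'cap':(.31,.41,-.36,-.26,.134,.15),'purpA':(.3,.4,-.26,-.2,.12,.15),'purpB':(.28,.36,-.45,-.36,.12,.15),'roll':(.31,.41,-.18,-.08,.014,.026)}
for k,r in R.items():
    for n in C:
        P=C[n][sel(C[n],*r)]
        if len(P)>20:
            print(k,n,rect(P),'mean',P.mean(0)*1000)
c=C['top']; 
for y in np.arange(.08,.22,.01):
    m=sel(c,.3,.5,y,y+.01,.15,.2); print(round(y,2), c[...,0][m].max() if m.any() else None)
```

```text
box1 top c=(489.3,-167.2) wh=(118.1,52.1) ang=9.8 z=57.3 n=1459 mean [ 488.4612 -167.1262   57.3424]
box1 side c=(488.3,-168.2) wh=(119.8,57.8) ang=10.9 z=57.2 n=679 mean [ 485.9148 -165.4591   56.8626]
box2 top c=(475.8,-276.4) wh=(66.9,144.4) ang=85.1 z=57.3 n=1474 mean [ 485.3411 -276.4671   57.2598]
box2 side c=(485.8,-278.7) wh=(56.5,122.3) ang=77.2 z=57.2 n=570 mean [ 482.9996 -274.6202   57.0014]
box3 top c=(486.5,-391.0) wh=(118.7,53.6) ang=7.2 z=57.4 n=1508 mean [ 485.2735 -390.0374   57.2617]
box3 side c=(485.1,-391.2) wh=(119.4,59.0) ang=6.3 z=57.4 n=497 mean [ 483.6914 -388.1242   57.1223]
screwtop top c=(511.6,-18.3) wh=(45.8,46.5) ang=57.5 z=51.3 n=326 mean [511.709  -18.3844  51.2361]
screwtop side c=(511.0,-19.0) wh=(47.5,45.7) ang=81.2 z=51.3 n=210 mean [510.0686 -18.5583  51.2077]
housing top c=(511.6,-18.7) wh=(64.7,54.7) ang=0.2 z=39.0 n=459 mean [508.5399 -20.4434  39.4782]
housing side c=(509.6,-9.7) wh=(64.6,73.1) ang=2.0 z=38.9 n=208 mean [495.9701 -10.7497  39.043 ]
plate top c=(521.1,58.2) wh=(146.6,264.1) ang=11.0 z=9.3 n=3097 mean [506.2569  93.6941   9.39
[... 784 characters left out ...]
236.38   133.741]
purpA side c=(363.7,-233.9) wh=(12.4,32.1) ang=24.6 z=132.4 n=49 mean [ 362.4015 -231.7852  131.4653]
purpB top c=(323.2,-402.5) wh=(27.8,28.7) ang=89.2 z=134.1 n=232 mean [ 323.6505 -401.293   133.476 ]
roll top c=(356.3,-128.5) wh=(57.5,58.9) ang=44.1 z=18.1 n=557 mean [ 356.2767 -128.8073   18.1098]
roll side c=(357.1,-130.0) wh=(52.4,63.1) ang=25.3 z=18.4 n=292 mean [ 355.0931 -128.0094   18.395 ]
0.08 None
0.09 None
0.1 None
0.11 None
0.12 None
0.13 None
0.14 0.42489647934899466
0.15 0.42707136330056816
0.16 0.4287696871152735
0.17 0.43050034650325136
0.18 0.43069425694385843
0.19 0.4329573964683354
0.2 0.4328613286112011
0.21 0.434896635647154
0.22 0.43483666227417794
```

Run:
```python
from h import *
T=np.load('top0.npz');S=np.load('side0.npz')
C={'top':cloud('top',T['d']),'side':cloud('side',S['d'])}
def edges(c,z0,z1,y0,y1,x0,x1,step=.004):
    out=[]
    for y in np.arange(y0,y1,step):
        m=(c[...,1]>y)&(c[...,1]<y+step)&(c[...,2]>z0)&(c[...,2]<z1)&(c[...,0]>x0)&(c[...,0]<x1)
        if m.sum()>5:out.append((y+step/2,c[...,0][m].min(),c[...,0][m].max()))
    return np.array(out)
for n in C:
    e=edges(C[n],.004,.016,-.05,.19,.44,.58)
    for k in(1,2):
        y,x=e[:,0],e[:,k]; 
        for _ in range(4):
            p=np.polyfit(y,x,1); r=abs(np.polyval(p,y)-x); g=r<max(.0015,np.median(r)*2); y,x=y[g],x[g]
        print(n,k,'slope deg',np.degrees(np.arctan(p[0])),'x at y=0.1095',np.polyval(p,.1095),len(y))
# boxes: connected comps
for n in C:
    z=C[n][...,2];x=C[n][...,0];y=C[n][...,1]
    m=((z>.052)&(z<.064)&(x>.4)&(x<.58)&(y<-.11)&(y>-.45)).astype(np.uint8)
    k,l,st,_=cv2.connectedComponentsWithStats(m)
    for i in range(1,k):
        if st[i,4]>300:
            P=C[n][l==i];(a,b),(w,h),an=cv2.minAreaRect((P[:,:2]*1000).astype(np.float32));print(n,round(a,1),round(b,1),round(w,1),round(h,1),round(an,1))
# slot
p=cv2.cvtColor(T['p'],cv2.COLOR_BGR2GRAY)
r0,c0=proj('top',[.5113,-.0185,.0517]);print(r0,c0)
r,c=np.mgrid[0:420,0:560]; disk=np.hypot(r-r0,c-c0)<9
th=p[disk].min()*.5+np.median(p[disk])*.5
mm=disk&(p<th); W=np.array([atz('top',a,b,.0517)[:2] for a,b in zip(r[mm],c[mm])])
w,v=np.linalg.eigh(np.cov(W.T)); print(mm.sum(),W.mean(0),np.degrees(np.arctan2(v[1,1],v[0,1])),np.sqrt(w)*np.sqrt(12)*1000)
# tool/gripper
cv2.imwrite('pics/slot.png',cv2.resize(T['p'][160:210,110:245],None,fx=5.9,fy=5.9,interpolation=cv2.INTER_CUBIC))
cv2.imwrite('pics/stand.png',cv2.resize(T['p'][220:290,310:440],None,fx=6,fy=6,interpolation=cv2.INTER_CUBIC))
```

```text
top 1 slope deg -1.0084970424974156 x at y=0.1095 0.4640913884479572 46
top 2 slope deg -0.9337195168797162 x at y=0.1095 0.5548260654153877 51
side 1 slope deg 30.898800680496933 x at y=0.1095 0.5483084761115189 29
side 2 slope deg 30.445217259624844 x at y=0.1095 0.5626343021868627 28
top 489.3 -167.2 118.1 52.1 9.8
top 486.4 -277.0 52.2 119.2 76.9
top 486.5 -391.0 118.6 53.4 7.0
side 484.5 -391.3 118.2 59.0 6.3
side 485.7 -278.7 56.5 122.3 77.4
side 488.3 -168.2 119.8 57.8 10.9
179.11922159585845 219.9145287576334
32 [ 0.5101 -0.0201] -150.13559745007012 [ 5.7669 24.4095]
```

View pics/slot.png

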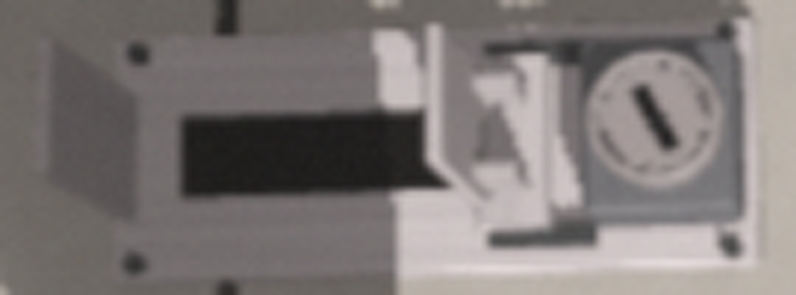

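View pics/stand.png

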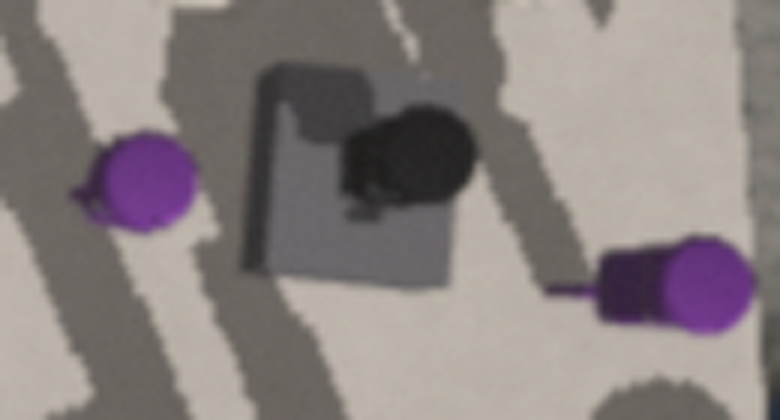

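```bash
cat >> h.py <<'E'
from scipy.spatial.transform import Rotation as Rn
GO=0.0187
def state(pr=True):
    s=sensors.observe();R=Rn.from_rotvec(s['ee_rot']).as_matrix();g=s['eef_pos']-GO*R[:,0]
    if pr:print(f"t={s['clock']:.2f} grasp={g*1000} toolx={R[:,0]} yawy={np.degrees(np.arctan2(R[1,1],R[0,1])):.2f} F={s['ft_force']} tq={s['torque']} gap={s['finger_gap']*88:.1f} q={s['q']}")
    return s,R,g
def goto(x,y,z,yaw):
    """grasp point target (mm), yaw of tool y (deg) ; tool down"""
    s,R,g=state()
    a=np.radians(yaw);X=np.array([0,0,-1.]);Y=np.array([np.cos(a),np.sin(a),0]);Rt=np.stack([X,Y,np.cross(X,Y)],1)
    d=R.T@(np.array([x,y,z])/1000+GO*X-s['eef_pos']);w=Rn.from_matrix(R.T@Rt).as_rotvec(degrees=True)
    print('shift',d.round(4),'turn',w.round(2),'rows>=',max(np.linalg.norm(d)/.0625,np.linalg.norm(w)/10.7).round(1))
E
python3 -c "
from h import *
state();goto(364,-320,220,82.5);goto(364,-320,220,-7.5);goto(364,-320,220,-97.5)"
```

```text
t=1.40 grasp=[ 169.7297 -575.43    205.8993] toolx=[-0.      0.0002 -1.    ] yawy=-73.57 F=[ 0.4946 -0.2614  1.3258] tq=[-0.0361  0.0142 -0.0175] gap=88.4 q=[-1.3991  0.3588  1.5104  0.      1.2725 -0.1151]
t=1.40 grasp=[ 169.7297 -575.43    205.8993] toolx=[-0.      0.0002 -1.    ] yawy=-73.57 F=[ 0.4946 -0.2614  1.3258] tq=[-0.0361  0.0142 -0.0175] gap=88.4 q=[-1.3991  0.3588  1.5104  0.      1.2725 -0.1151]
shift [-0.0141 -0.19   -0.2586] turn [-156.07   -0.01    0.  ] rows>= 14.6
t=1.40 grasp=[ 169.7297 -575.43    205.8993] toolx=[-0.      0.0002 -1.    ] yawy=-73.57 F=[ 0.4946 -0.2614  1.3258] tq=[-0.0361  0.0142 -0.0175] gap=88.4 q=[-1.3991  0.3588  1.5104  0.      1.2725 -0.1151]
shift [-0.0141 -0.19   -0.2586] turn [-66.07  -0.01   0.01] rows>= 6.2
t=1.40 grasp=[ 169.7297 -575.43    205.8993] toolx=[-0.      0.0002 -1.    ] yawy=-73.57 F=[ 0.4946 -0.2614  1.3258] tq=[-0.0361  0.0142 -0.0175] gap=88.4 q=[-1.3991  0.3588  1.5104  0.      1.2725 -0.1151]
shift [-0.0141 -0.19   -0.2586] turn [23.93  0.    0.01] rows>= 5.1
```

servo_tool([
  [[-0.034, -0.03, -0.04], [4, 0, 0]],
  [[-0.034, -0.07, -0.09], [9, 0, 0]],
  [[-0.034, -0.11, -0.15], [14, 0, 0]],
  [[-0.034, -0.15, -0.2], [19, 0, 0]],
  [[-0.034, -0.19, -0.2586], [23.9, 0, 0]],
  [[-0.034, -0.19, -0.2586], [23.9, 0, 0]],
  [[-0.034, -0.19, -0.2586], [23.9, 0, 0]],
], hand=0.6)

```text
clock: 2.28
eef_pos: [0.3648, -0.3189, 0.2214]
ee_rot: [-2.156, 0.137, 2.156]
ft_force: [-0.6, -0.1, -1.1]
finger_gap: 0.601
```

```bash
python3 -c "
from h import *
goto(364,-320,102,-97.5)
p,d=camera('top');cv2.imwrite('pics/t1.png',p);np.savez('t1.npz',p=p,d=d)
p,d=camera('side');cv2.imwrite('pics/s1.png',p)"
```

```text
t=2.27 grasp=[ 364.7685 -318.8962  240.121 ] toolx=[ 0.0002 -0.0001 -1.    ] yawy=-97.29 F=[-0.6354 -0.1475 -1.1088] tq=[ 0.0814 -0.0119 -0.0365] gap=52.9 q=[-0.8612  0.1582  1.7034  0.0001  1.2798  0.8368]
shift [0.1381 0.0012 0.0007] turn [ 0.21 -0.01 -0.  ] rows>= 2.2
```

View pics/t1.png

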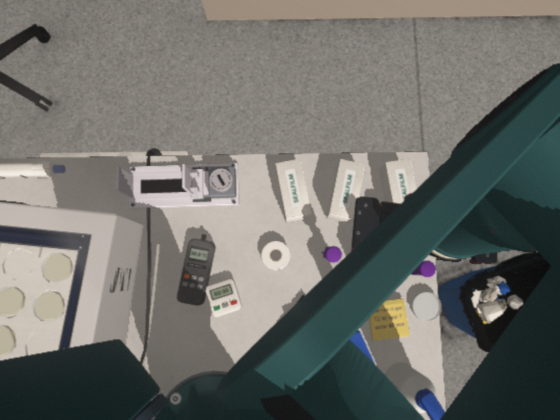

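Run:
```python
from h import *
for f in('top0.npz','t1.npz'):
    p=np.load(f)['p'];g=cv2.cvtColor(p,cv2.COLOR_BGR2GRAY).astype(np.float32)
    # rectify at z=.0517, 0.2mm px, +-24mm; u along world x, v along world y
    cx,cy=.5113,-.0185;N=240;k=.0002
    u=(np.arange(N)-N/2)*k;U,V=np.meshgrid(u,u);mp=np.array([proj('top',[cx+a,cy+b,.0517]) for a,b in zip(U.ravel(),V.ravel())]).reshape(N,N,2).astype(np.float32)
    im=cv2.remap(g,mp[...,1],mp[...,0],cv2.INTER_CUBIC);rr=np.hypot(U,V)
    bg=np.median(im[(rr<.018)]);w=np.clip(bg-12-im,0,None)*(rr<.0165)
    W=w.sum();m=np.array([(w*U).sum(),(w*V).sum()])/W;c=np.cov(np.stack([U.ravel()-m[0],V.ravel()-m[1]]),aweights=w.ravel())
    e,v=np.linalg.eigh(c);a=np.degrees(np.arctan2(v[1,1],v[0,1]))%180
    print(f,'slot ang',a,'centre',m*1000+[511.3,-18.5],np.sqrt(12*e)*1000,'theta',np.radians((90.97-a)%180))
    cv2.imwrite('pics/rect_%s.png'%f[:2],cv2.resize(im.clip(0,255).astype(np.uint8),None,fx=2,fy=2))
```

```text
Traceback (most recent call last):
  File "h.py", line 12, in proj
    P=camera_params(n);T=P['pose'];q=T[:3,:3].T@(np.asarray(p)-T[:3,3])
ValueError: time passes only in moves, steps and waits
```

servo_tool([
  [[0.05, 0.0006, 0.0003], [0.2, 0, 0]],
  [[0.09, 0.0012, 0.0006], [0.2, 0, 0]],
  [[0.12, 0.0012, 0.0006], [0.2, 0, 0]],
  [[0.138, 0.0012, 0.0006], [0.2, 0, 0]],
  [[0.138, 0.0012, 0.0006], [0.2, 0, 0]],
  [[0.138, 0.0012, 0.0006], [0.2, 0, 0]],
])

```text
clock: 3.12
eef_pos: [0.3632, -0.3224, 0.0838]
ee_rot: [-2.152, 0.146, 2.151]
ft_force: [0.8, -0.1, -0.5]
finger_gap: 0.599
```

```bash
sed -i 's/^import cv2,numpy as np/import cv2,numpy as np\n_cp=camera_params;_cc={}\ndef camera_params(n):\n    if n not in _cc:_cc[n]=_cp(n)\n    return _cc[n]/' h.py
python3 - <<'E'
from h import *
goto(364,-320,102,-97.5)
for f in('top0.npz','t1.npz'):
    p=np.load(f)['p'];g=cv2.cvtColor(p,cv2.COLOR_BGR2GRAY).astype(np.float32)
    cx,cy=.5113,-.0185;N=240;k=.0002
    u=(np.arange(N)-N/2)*k;U,V=np.meshgrid(u,u);mp=np.array([proj('top',[cx+a,cy+b,.0517]) for a,b in zip(U.ravel(),V.ravel())]).reshape(N,N,2).astype(np.float32)
    im=cv2.remap(g,mp[...,1],mp[...,0],cv2.INTER_CUBIC);rr=np.hypot(U,V)
    bg=np.median(im[(rr<.018)]);w=np.clip(bg-12-im,0,None)*(rr<.0165)
    W=w.sum();m=np.array([(w*U).sum(),(w*V).sum()])/W;c=np.cov(np.stack([U.ravel()-m[0],V.ravel()-m[1]]),aweights=w.ravel())
    e,v=np.linalg.eigh(c);a=np.degrees(np.arctan2(v[1,1],v[0,1]))%180
    print(f,'slot ang',a,'centre',m*1000+[511.3,-18.5],np.sqrt(12*e)*1000,'theta',np.radians((90.97-a)%180))
    cv2.imwrite('pics/rect_%s.png'%f[:2],cv2.resize(im.clip(0,255).astype(np.uint8),None,fx=2,fy=2))
E
```

```text
t=3.12 grasp=[ 363.197  -322.3663  102.5321] toolx=[ 0.0005 -0.0007 -1.    ] yawy=-97.73 F=[ 0.7977 -0.124  -0.52  ] tq=[ 0.01    0.0394 -0.0594] gap=52.7 q=[-0.8682  0.3246  1.8727 -0.0001  0.9434  0.8377]
shift [ 0.0005 -0.0025 -0.0005] turn [-0.23 -0.03 -0.04] rows>= 0.0
top0.npz slot ang 29.25924244498509 centre [510.3202 -19.6935] [ 7.9565 24.5601] theta 1.0770559032349758
t1.npz slot ang 29.308681130864983 centre [510.356  -19.6628] [ 8.0348 24.6126] theta 1.0761930353885125
```

View pics/rect_t1.png

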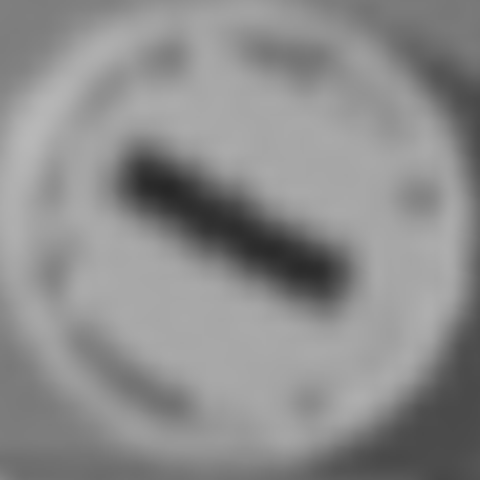

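servo_tool([
  [[0, -0.0024, -0.0005], [0, 0, 0]],
  [[0, -0.0024, -0.0005], [0, 0, 0]],
  [[0, -0.0024, -0.0005], [0, 0, 0]],
])

```text
clock: 3.5
eef_pos: [0.3643, -0.319, 0.0837]
ee_rot: [-2.153, 0.145, 2.152]
ft_force: [0.4, 0.6, -0.8]
finger_gap: 0.596
```

servo_tool([
  [[0, 0, 0], [0, 0, 0]],
  [[0, 0, 0], [0, 0, 0]],
  [[0, 0, 0], [0, 0, 0]],
  [[0, 0, 0], [0, 0, 0]],
  [[0, 0, 0], [0, 0, 0]],
], hand=0.15, squeeze=40)

```text
clock: 4.12
eef_pos: [0.364, -0.3188, 0.0832]
ee_rot: [-2.152, 0.144, 2.152]
ft_force: [-0.0, -0.3, 0.2]
finger_gap: 0.317
```

```bash
python3 -c "
from h import *
goto(364,-320,222,-97.5)"
```

```text
t=4.12 grasp=[ 364.0446 -318.8162  101.9225] toolx=[-0.0001  0.0002 -1.    ] yawy=-97.67 F=[-0.0468 -0.2639  0.1543] tq=[ 0.1053 -0.0077  0.0105] gap=27.9 q=[-0.8622  0.3239  1.876   0.0001  0.9419  0.8424]
shift [-0.1201  0.0012 -0.0001] turn [-0.17  0.01  0.01] rows>= 1.9
```

servo_tool([
  [[0, 0, 0], [0, 0, 0]],
  [[0, 0, 0], [0, 0, 0]],
  [[0, 0, 0], [0, 0, 0]],
  [[0, 0, 0], [0, 0, 0]],
])

```text
clock: 4.62
eef_pos: [0.3641, -0.3188, 0.0833]
ee_rot: [-2.152, 0.144, 2.152]
ft_force: [-0.2, 0.1, 0.4]
finger_gap: 0.317
```

```bash
python3 -c "
from h import *
goto(364,-320,222,-97.5)"
```

```text
t=4.62 grasp=[ 364.0752 -318.8321  101.9528] toolx=[-0.      0.0001 -1.    ] yawy=-97.67 F=[-0.2494  0.1147  0.3724] tq=[ 0.1068 -0.027  -0.0251] gap=27.9 q=[-0.8621  0.3238  1.876   0.0001  0.9419  0.8424]
shift [-0.12    0.0012 -0.0001] turn [-0.17  0.    0.01] rows>= 1.9
```

Run:
```python
from h import *
T=np.load('top0.npz');c=cloud('top',T['d'])
x,y,z=c[...,0],c[...,1],c[...,2]
m=(x>.31)&(x<.42)&(y>-.37)&(y<-.26)&(z>.044)&(z<.056)
P=c[m]
# edges: low-y/high-y/low-x/high-x envelopes
def env(a,b,sgn,lo,hi):
    o=[]
    for t in np.arange(lo,hi,.003):
        k=(P[:,a]>=t)&(P[:,a]<t+.003)
        if k.sum()>2:o.append((t+.0015,(sgn*P[k,b]).max()*sgn))
    o=np.array(o)
    u,v=o[:,0],o[:,1]
    for _ in range(5):
        p=np.polyfit(u,v,1);r=abs(np.polyval(p,u)-v);g=r<max(.0012,2*np.median(r));u,v=u[g],v[g]
    return np.degrees(np.arctan(p[0])),len(u),np.polyval(p,u.mean()),u.mean()
print('y hi',env(0,1,1,.335,.392));print('y lo',env(0,1,-1,.335,.392));print('x lo',env(1,0,-1,-.345,-.292));print('x hi',env(1,0,1,-.345,-.292))
p,d=camera('side')
cv2.imwrite('pics/s2.png',p);p,d=camera('top');cv2.imwrite('pics/t2.png',p[150:350,250:450].repeat(3,0).repeat(3,1))
```

```text
y hi (np.float64(-7.130310942854756), 18, np.float64(-0.28915714873149856), np.float64(0.36216666666666675))
y lo (np.float64(9.619797573360767), 19, np.float64(-0.33650991259902907), np.float64(0.36350000000000005))
x lo (np.float64(7.506982593690327), 18, np.float64(0.3300341695722706), np.float64(-0.3179999999999999))
x hi (np.float64(6.774857739815417), 17, np.float64(0.3987870962420003), np.float64(-0.31949999999999995))
```

View pics/s2.png

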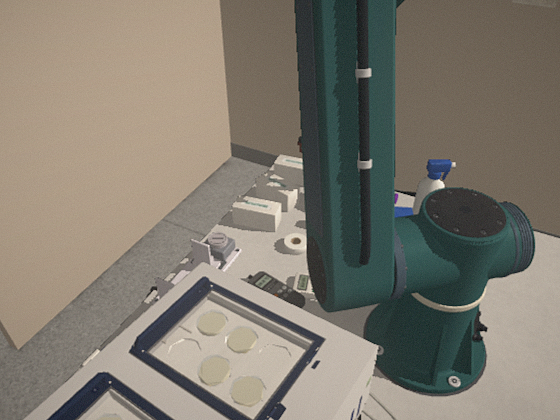

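View pics/t2.png

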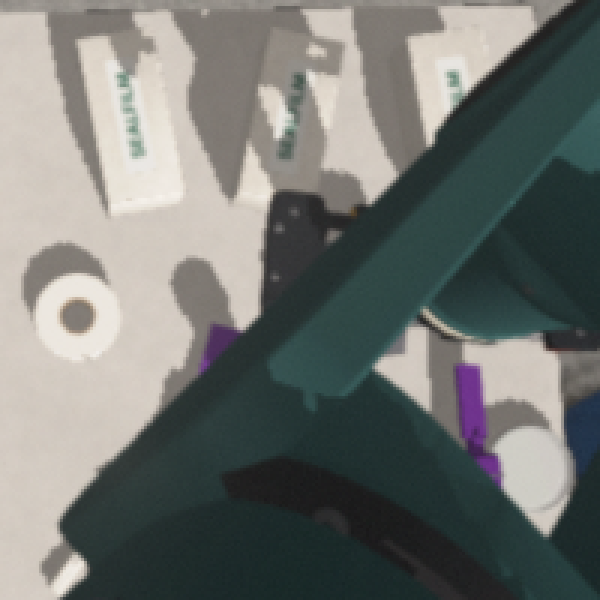

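Run:
```python
from h import *
p,d=camera('top');np.savez('t2.npz',p=p,d=d)
cv2.imwrite('pics/t2z.png',cv2.resize(p[200:320,300:440],None,fx=5.5,fy=5,interpolation=cv2.INTER_CUBIC))
c=cloud('top',d)
for r,cc in((262,325),(268,322),(276,406),(300,411),(310,412),(225,345),(245,345)):print(r,cc,c[r,cc],p[r,cc])
```

```text
262 325 [ 0.3395 -0.2332  0.0125] [92 47 77]
268 322 [ 0.3157 -0.1696  0.5575] [81 50 67]
276 406 [ 0.3076 -0.3992  0.0181] [141  52 112]
300 411 [ 0.2577 -0.4124 -0.001 ] [86 65 82]
310 412 [ 0.2889 -0.2115  0.6461] [63 63 41]
225 345 [ 0.3886 -0.2409  0.2411] [55 54 55]
245 345 [ 0.3356 -0.1928  0.5316] [54 53 50]
```

View pics/t2z.png

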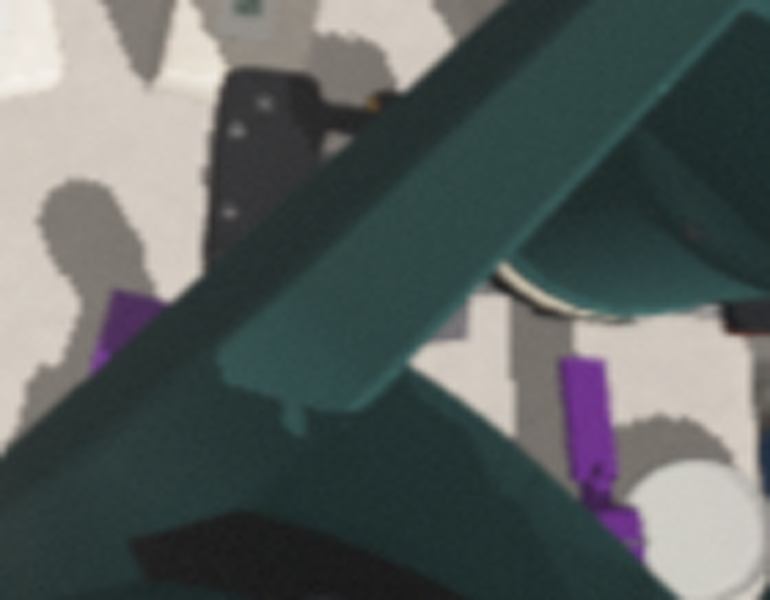

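servo_tool([
  [[-0.02, 0, 0], [0, 0, 0]],
  [[-0.05, 0, 0], [0, 0, 0]],
  [[-0.08, 0, 0], [0, 0, 0]],
  [[-0.11, 0, 0], [0, 0, 0]],
  [[-0.14, 0, 0], [0, 0, 0]],
  [[-0.14, 0, 0], [0, 0, 0]],
  [[-0.14, 0, 0], [0, 0, 0]],
])

```text
clock: 5.65
eef_pos: [0.3635, -0.3183, 0.2222]
ee_rot: [-2.15, 0.143, 2.153]
ft_force: [0.4, 0.0, -1.4]
finger_gap: 0.317
```

```bash
python3 -c "
from h import *
goto(470,-60,242,-60)"
```

```text
t=5.65 grasp=[ 363.5424 -318.2873  240.8654] toolx=[-0.001   0.0012 -1.    ] yawy=-97.67 F=[ 0.4392  0.0149 -1.4075] tq=[ 0.0438 -0.0088  0.0216] gap=27.9 q=[-0.8622  0.1566  1.7035  0.      1.2831  0.8424]
shift [-0.0009 -0.2702 -0.0711] turn [-37.67   0.04   0.08] rows>= 4.5
```

```bash
python3 -c "
from h import *
goto(510.5,-19.5,210,-60.9)"
```

```text
t=5.65 grasp=[ 363.5424 -318.2873  240.8654] toolx=[-0.001   0.0012 -1.    ] yawy=-97.67 F=[ 0.4392  0.0149 -1.4075] tq=[ 0.0438 -0.0088  0.0216] gap=27.9 q=[-0.8622  0.1566  1.7035  0.      1.2831  0.8424]
shift [ 0.0311 -0.3157 -0.1058] turn [-36.77   0.04   0.08] rows>= 5.4
```

servo_tool([
  [[0.0, -0.04, -0.013], [-5, 0, 0]],
  [[0.0, -0.09, -0.03], [-11, 0, 0]],
  [[0.0, -0.14, -0.047], [-17, 0, 0]],
  [[0, -0.19, -0.064], [-23, 0, 0]],
  [[0.01, -0.24, -0.08], [-29, 0, 0]],
  [[0.02, -0.285, -0.095], [-34, 0, 0]],
  [[0.03, -0.3157, -0.1058], [-36.8, 0, 0]],
  [[0.03, -0.3157, -0.1058], [-36.8, 0, 0]],
  [[0.03, -0.3157, -0.1058], [-36.8, 0, 0]],
  [[0.03, -0.3157, -0.1058], [-36.8, 0, 0]],
])

```text
clock: 6.9
eef_pos: [0.5105, -0.0211, 0.1931]
ee_rot: [1.937, 0.502, -1.938]
ft_force: [0.0, 0.5, -1.3]
finger_gap: 0.321
```

Run:
```python
from h import *
goto(510.5,-19.5,160,-60.9)
for n in('top','side'):
    p,d=camera(n);np.savez(n+'3.npz',p=p,d=d);cv2.imwrite(f'pics/{n}3.png',p)
    r,c=proj(n,[.5105,-.0195,.12]).astype(int);print(r,c)
    q=p[max(0,r-70):r+70,max(0,c-90):c+90];cv2.imwrite(f'pics/{n}3z.png',cv2.resize(q,None,fx=4.2,fy=4.2,interpolation=cv2.INTER_CUBIC))
```

```text
t=6.90 grasp=[510.5469 -21.0612 211.8069] toolx=[-0.0006 -0.0001 -1.    ] yawy=-60.96 F=[ 0.031   0.4626 -1.2581] tq=[0.0268 0.0132 0.0052] gap=28.2 q=[-0.1763  0.2252  1.6908 -0.0002  1.2261  0.8877]
shift [ 0.0518 -0.0014 -0.0008] turn [-0.06  0.03  0.01] rows>= 0.8
171 215
215 214
```

View pics/top3.png

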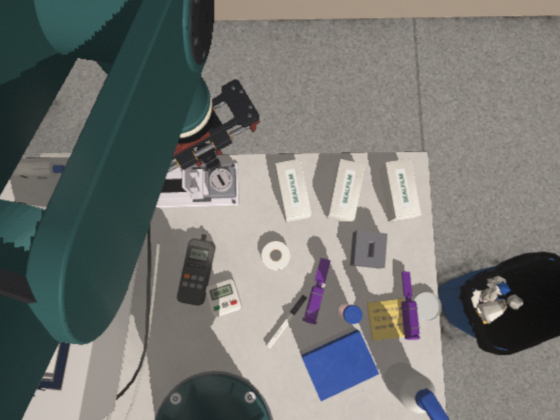

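View pics/side3z.png

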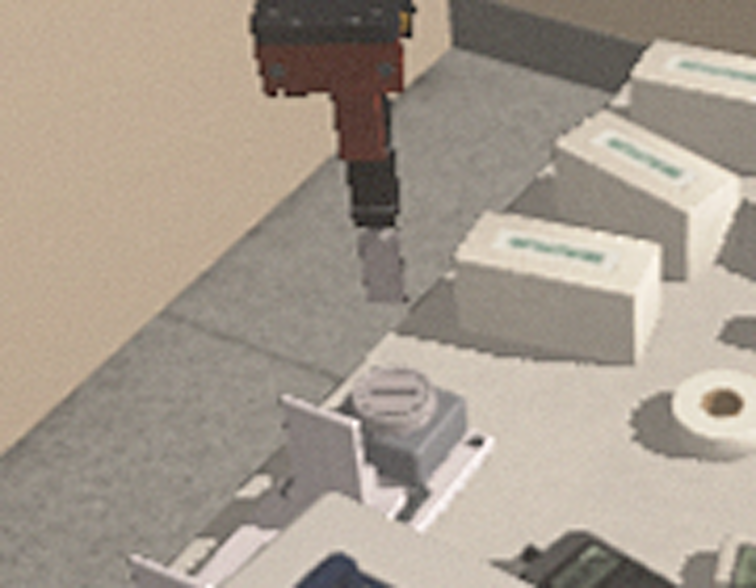

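View pics/top3z.png

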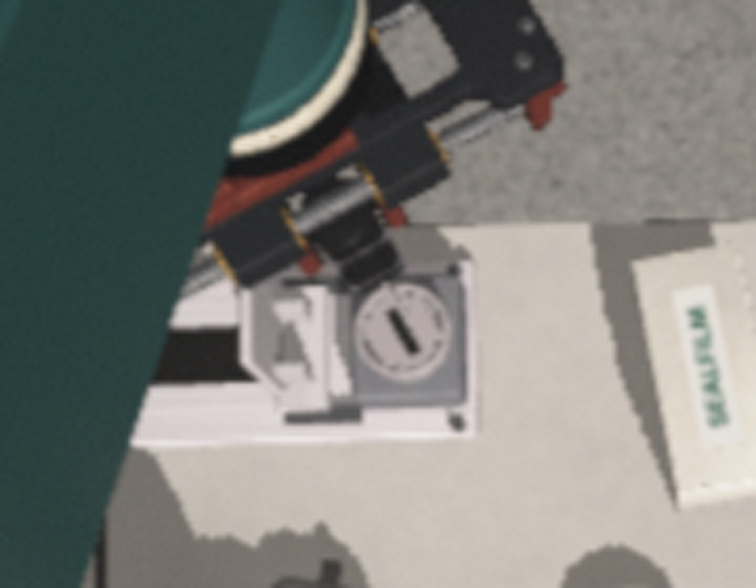

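Run:
```python
from h import *
for n in('side','top'):
    S=np.load(n+'3.npz');c=cloud(n,S['d']);x,y,z=c[...,0],c[...,1],c[...,2]
    base=(abs(x-.5105)<.03)&(abs(y+.021)<.03)
    for nm,z0,z1 in(('blade',.1,.165),('handle',.176,.195),('h2',.17,.25)):
        m=base&(z>z0)&(z<z1);P=c[m];
        if len(P)<15:print(n,nm,len(P));continue
        ctr=P.mean(0);Q=P-ctr
        # robust line in xy
        a=cv2.fitLine((P[:,:2]*1000).astype(np.float32),cv2.DIST_HUBER,0,.01,.01).ravel()
        print(n,nm,len(P),ctr*1000,'z',P[:,2].min(),P[:,2].max(),'dir',np.degrees(np.arctan2(a[1],a[0]))%180,'ext',np.ptp(Q[:,:2]@a[:2])*1000,'normal spread',np.std(Q[:,:2]@[-a[1],a[0]])*1000)
```

```text
side blade 160 [511.112  -23.7725 139.278 ] z 0.11382457311307559 0.16468354189572254 dir 27.414858 ext 22.34566548742883 normal spread 1.7614734836266608
side handle 77 [504.6678 -16.0838 185.977 ] z 0.17602784106906733 0.19494835486318074 dir 33.68966 ext 25.429250805378853 normal spread 5.101473188695525
side h2 319 [502.5515 -12.7188 214.5575] z 0.17079953582569862 0.2498614606639984 dir 69.83833 ext 40.20876317876885 normal spread 5.968411008368179
top blade 18 [503.9033 -27.6095 142.3345] z 0.11570893760772283 0.16392664553231717 dir 21.290806 ext 11.930082313446366 normal spread 1.0558961862846763
top handle 44 [502.0528 -27.7074 187.0086] z 0.17709481616634126 0.1946332804991111 dir 120.05199 ext 24.554585634164226 normal spread 1.8414967205257378
top h2 339 [503.4536 -25.0357 227.9235] z 0.17709481616634126 0.24995227810381693 dir 119.079575 ext 45.058603092746566 normal spread 5.993188504491905
```

Run:
```python
from h import *
rng=np.random.default_rng(0)
S=np.load('side3.npz');c=cloud('side',S['d'])
m0=(abs(c[...,0]-.5105)<.03)&(abs(c[...,1]+.021)<.03)&(c[...,2]>.1)&(c[...,2]<.16)
for er in(0,1,2):
    m=cv2.erode(m0.astype(np.uint8),np.ones((3,3),np.uint8),iterations=er)>0
    P=c[m];Q=P[:,:2]*1000
    best=0
    for _ in range(500):
        i,j=rng.choice(len(Q),2,False);d=Q[j]-Q[i];L=np.hypot(*d)
        if L<6:continue
        nrm=np.array([-d[1],d[0]])/L;k=abs((Q-Q[i])@nrm)<1
        if k.sum()>best:best=k.sum();K=k
    a=np.linalg.svd(Q[K]-Q[K].mean(0))[2][0]
    print(er,len(P),best,'dir',np.degrees(np.arctan2(a[1],a[0]))%180,'mid',Q[K].mean(0),'ext mid',(np.ptp((Q[K]-Q[K].mean(0))@a)),'centre by ext',Q[K].mean(0)+a*((((Q[K]-Q[K].mean(0))@a).max()+((Q[K]-Q[K].mean(0))@a).min())/2),'zmin',P[:,2].min())
ys,xs=np.where(m0);print(ys.min(),ys.max(),xs.min(),xs.max())
r0,r1,c0,c1=185,225,200,235
cv2.imwrite('pics/bl.png',cv2.resize(S['p'][160:260,180:260],None,fx=8,fy=6,interpolation=cv2.INTER_NEAREST))
```

```text
0 149 68 dir 21.323966015612314 mid [511.9328 -23.9662] ext mid 21.41675551188178 centre by ext [512.1425 -23.8843] zmin 0.11382457311307559
1 98 45 dir 21.470311287083973 mid [511.4315 -24.1982] ext mid 17.594640342786214 centre by ext [511.5083 -24.168 ] zmin 0.11689641404470186
2 58 29 dir 44.21189887580843 mid [511.4902 -23.2908] ext mid 11.718941229440993 centre by ext [510.9495 -23.8168] zmin 0.12142347437868328
201 216 209 220
```

View pics/bl.png

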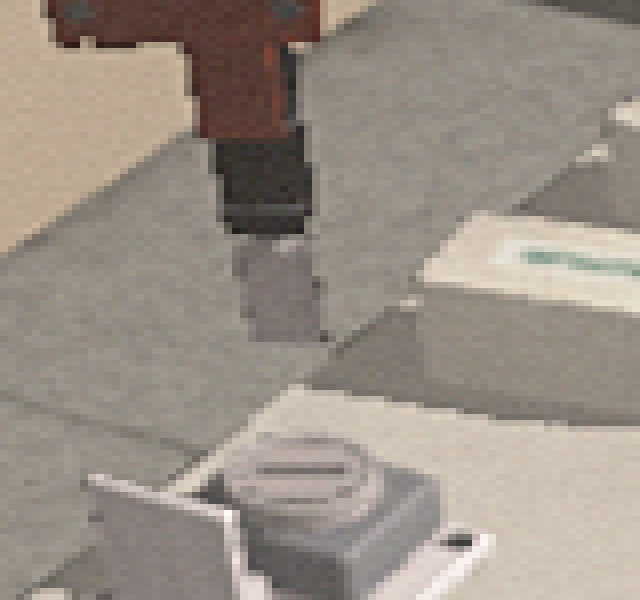

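```bash
cat >> h.py <<'E'
def drv_lines(cx,cy,zb,yaw,tilt=np.eye(3)):
    """driver blade+handle corner points world(m); yaw deg of blade width"""
    a=np.radians(yaw);R=np.array([[np.cos(a),-np.sin(a),0],[np.sin(a),np.cos(a),0],[0,0,1]])
    o=[]
    for hx,hy,z0,z1 in((.011,.0015,0,.049),(.012,.012,.060,.128)):
        P=[np.array([sx*hx,sy*hy,z]) for z in(z0,z1) for sx,sy in((-1,-1),(1,-1),(1,1),(-1,1))]
        P=[tilt@R@(p-[0,0,.097])+[cx,cy,zb+.097] for p in P]
        for i in range(4):o+= [(P[i],P[(i+1)%4]),(P[4+i],P[4+(i+1)%4]),(P[i],P[i+4])]
    return o
def overlay(n,img,lines,r0,r1,c0,c1,k,fn,col=(0,255,0)):
    q=cv2.resize(img[r0:r1,c0:c1],None,fx=k,fy=k,interpolation=cv2.INTER_CUBIC)
    for a,b in lines:
        pa,pb=proj(n,a),proj(n,b);f=lambda p:(int((p[1]+.5-c0)*k),int((p[0]+.5-r0)*k))
        cv2.line(q,f(pa),f(pb),col,1,cv2.LINE_AA)
    cv2.imwrite(fn,q)
E
python3 - <<'E'
from h import *
L=drv_lines(.5105,-.021,.115,29.1)
ax=drv_lines(.5105,-.0195,.044,29.3)[:12]
S=np.load('side3.npz')['p'];overlay('side',S,L+ax,150,260,170,270,6,'pics/ovs.png')
T=np.load('top3.npz')['p'];overlay('top',T,L+ax,130,220,170,270,7,'pics/ovt.png')
E
```

```text
(no output)
```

View pics/ovs.png

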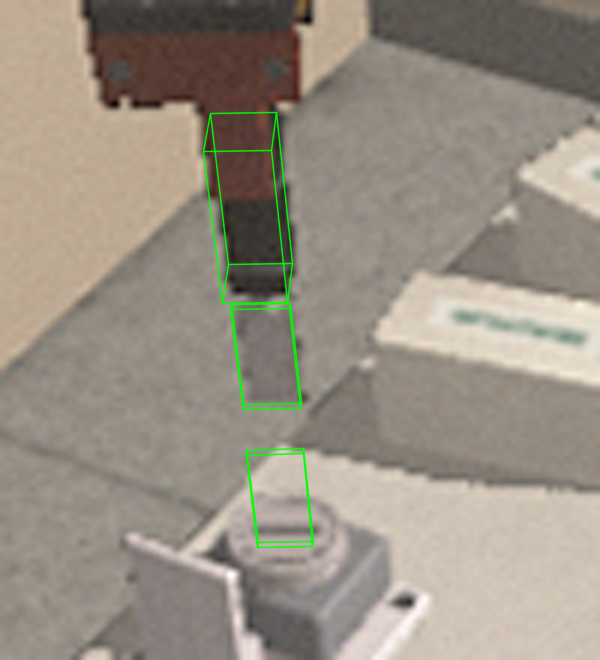

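View pics/ovt.png

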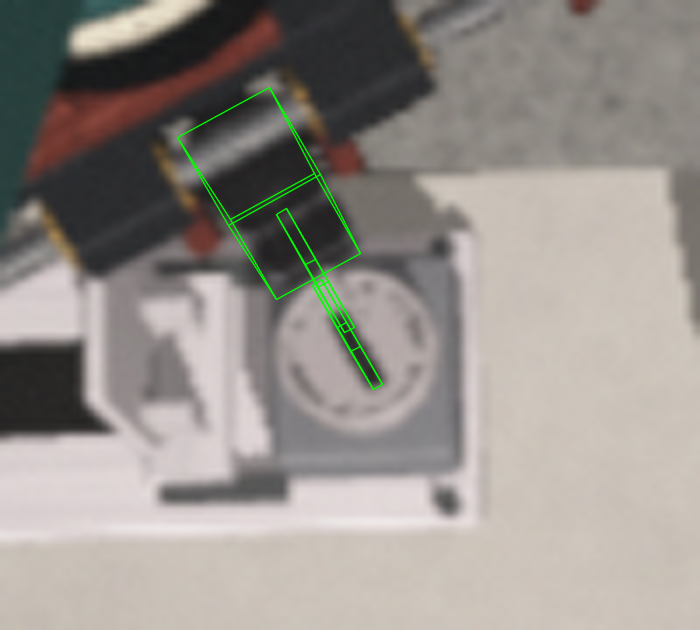

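```bash
python3 -c "
from h import *
goto(510.2,-19.8,157,-60.9)"
```

```text
t=7.00 grasp=[510.8061 -21.0488 212.125 ] toolx=[ 0.0001 -0.0001 -1.    ] yawy=-60.96 F=[ 0.1668  0.3523 -1.3779] tq=[-0.0441 -0.048   0.0886] gap=27.9 q=[-0.1763  0.2249  1.6904 -0.0001  1.2262  0.8877]
shift [ 0.0551 -0.0014 -0.0001] turn [-0.06 -0.   -0.01] rows>= 0.9
```

servo_tool([
  [[0.02, -0.0014, 0], [0, 0, 0]],
  [[0.045, -0.0014, 0], [0, 0, 0]],
  [[0.055, -0.0014, 0], [0, 0, 0]],
  [[0.055, -0.0014, 0], [0, 0, 0]],
  [[0.055, -0.0014, 0], [0, 0, 0]],
])

```text
clock: 7.62
eef_pos: [0.5111, -0.0192, 0.1391]
ee_rot: [1.938, 0.502, -1.935]
ft_force: [-0.2, -0.6, -2.1]
finger_gap: 0.319
```

Run:
```python
from h import *
s,R,g=state()
L=drv_lines(g[0],g[1],g[2]-.097,29.1)
for n,w in(('side',(170,260,170,270)),('top',(140,220,170,270))):
    p,d=camera(n);np.savez(n+'4.npz',p=p,d=d)
    overlay(n,p,[],*w,6,f'pics/{n}4.png');overlay(n,p,L[:12],*w,6,f'pics/{n}4o.png')
```

```text
t=7.62 grasp=[511.0748 -19.1715 157.8255] toolx=[ 0.0015 -0.0002 -1.    ] yawy=-60.89 F=[-0.1948 -0.6359 -2.0502] tq=[ 0.0629 -0.043  -0.0157] gap=28.1 q=[-0.1727  0.2839  1.7595  0.0001  1.0968  0.8899]
```

View pics/side4o.png

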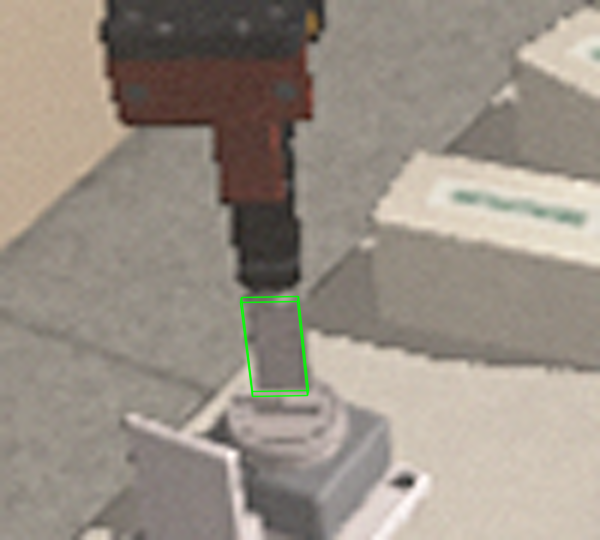

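View pics/side4.png

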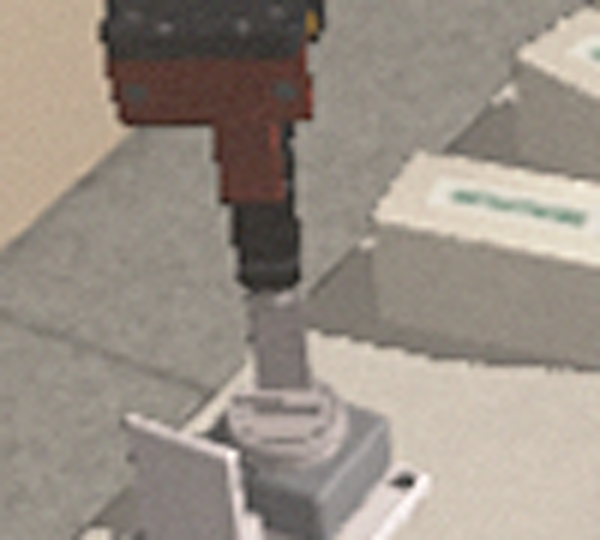

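View pics/top4.png

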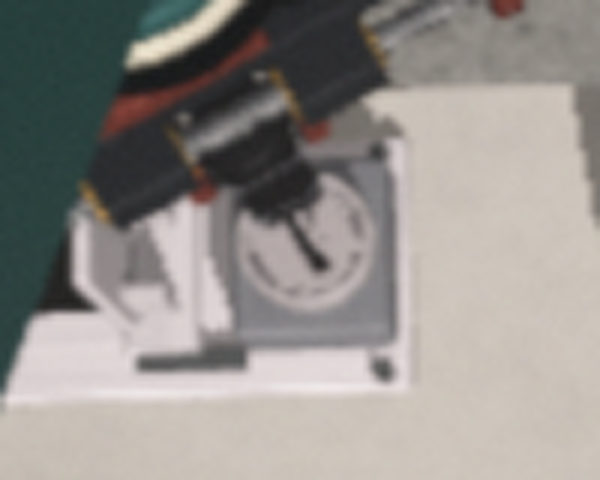

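servo_tool([
  [[0.0, 0, 0.0015], [0, 0, 0]],
  [[0.003, 0, 0.0015], [0, 0, 0]],
  [[0.005, 0, 0.0015], [0, 0, 0]],
  [[0.007, 0, 0.0015], [0, 0, 0]],
  [[0.009, 0, 0.0015], [0, 0, 0]],
  [[0.011, 0, 0.0015], [0, 0, 0]],
  [[0.0125, 0, 0.0015], [0, 0, 0]],
  [[0.0125, 0, 0.0015], [0, 0, 0]],
])

```text
clock: 8.72
eef_pos: [0.5129, -0.0195, 0.1291]
ee_rot: [1.943, 0.501, -1.928]
ft_force: [-1.3, 2.8, 21.4]
finger_gap: 0.317
```

Run:
```python
from h import *
s,R,g=state()
L=drv_lines(g[0],g[1],g[2]-.097,29.1)
for n,w in(('side',(170,260,170,270)),('top',(140,220,170,270))):
    p,d=camera(n);overlay(n,p,[],*w,6,f'pics/{n}5.png')
```

```text
t=8.72 grasp=[512.747  -19.4946 147.8293] toolx=[ 0.0076  0.0001 -1.    ] yawy=-60.89 F=[-1.301   2.7786 21.4322] tq=[0.6275 0.311  0.0209] gap=27.9 q=[-0.1738  0.2951  1.7725  0.0017  1.0665  0.8881]
```

View pics/side5.png

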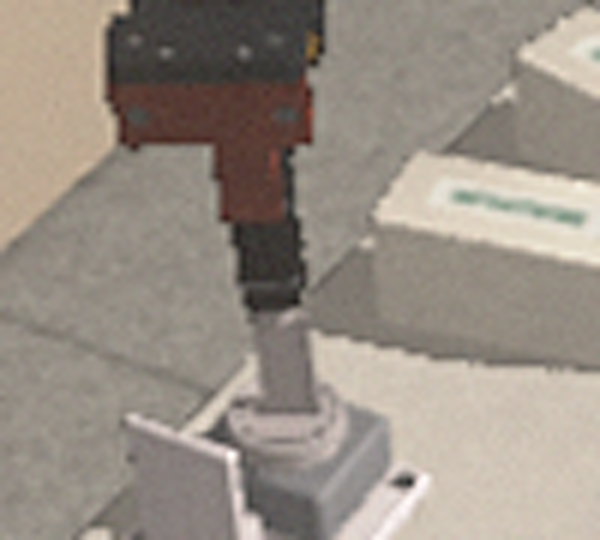

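View pics/top5.png

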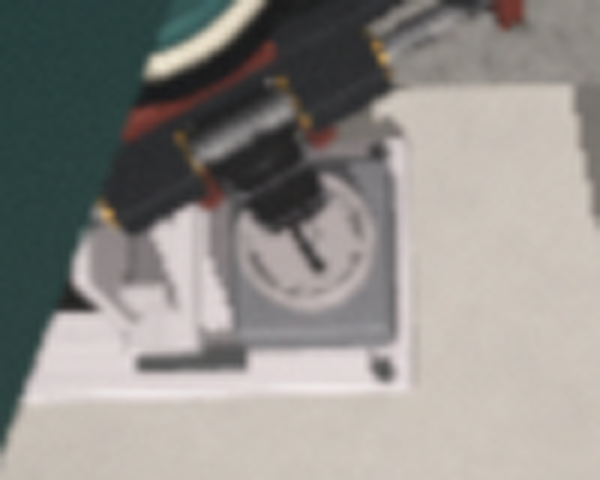

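```bash
cat >> h.py <<'E'
def rectl(cx,cy,z,yaw,l,w):
    a=np.radians(yaw);u=np.array([np.cos(a),np.sin(a),0]);v=np.array([-u[1],u[0],0]);c=np.array([cx,cy,z])
    P=[c+s*u*l/2+t*v*w/2 for s,t in((-1,-1),(1,-1),(1,1),(-1,1))]
    return [(P[i],P[(i+1)%4]) for i in range(4)]
E
python3 - <<'E'
from h import *
sl=rectl(.5104,-.0196,.0515,29.3,.028,.0065)
for n,f0,w in(('side','side3.npz',(215,250,195,240)),('top','top3.npz',(165,195,200,240))):
    a=np.load(f0)['p'];overlay(n,a,[],*w,14,'/tmp/a.png');overlay(n,a,sl,*w,14,'/tmp/b.png')
    p,d=camera(n);np.savez(n+'5.npz',p=p,d=d);overlay(n,p,[],*w,14,'/tmp/c.png');overlay(n,p,sl,*w,14,'/tmp/d.png')
    I=[cv2.imread(f'/tmp/{k}.png') for k in'abcd'];o=np.vstack([np.hstack(I[:2]),np.hstack(I[2:])]);k=min(800/o.shape[1],600/o.shape[0],1);cv2.imwrite(f'pics/{n}5q.png',cv2.resize(o,None,fx=k,fy=k,interpolation=cv2.INTER_AREA))
E
```

```text
(no output)
```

View pics/side5q.png

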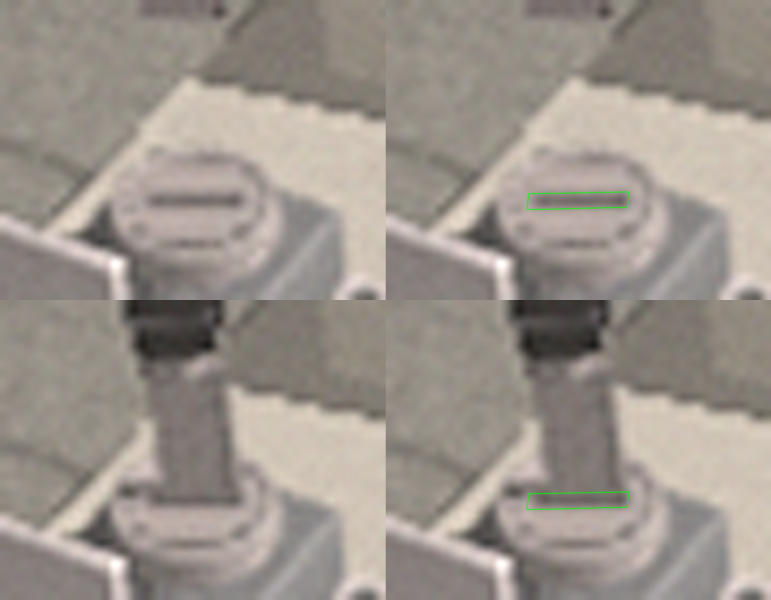

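View pics/top5q.png

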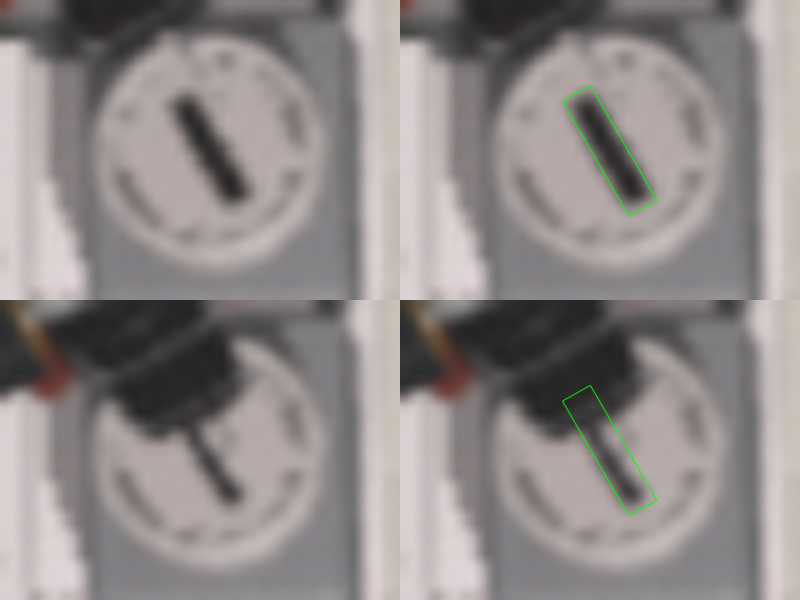

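servo_tool([
  [[-0.004, 0, 0], [0, 0, 0]],
  [[-0.005, -0.0025, 0], [0, 0, 0]],
  [[-0.005, -0.0025, 0], [0, 0, 0]],
  [[-0.003, -0.0025, 0], [0, 0, 0]],
  [[-0.001, -0.0025, 0], [0, 0, 0]],
  [[0, -0.0025, 0], [0, 0, 0]],
  [[0.001, -0.0025, 0], [0, 0, 0]],
  [[0.001, -0.0025, 0], [0, 0, 0]],
])

```text
clock: 9.93
eef_pos: [0.5077, -0.0174, 0.1246]
ee_rot: [1.936, 0.503, -1.937]
ft_force: [0.4, 1.0, -1.4]
finger_gap: 0.316
```

```bash
cat > q5.py <<'E'
from h import *
import sys
ang=float(sys.argv[1]) if len(sys.argv)>1 else 29.3
state()
sl=rectl(.5104,-.0196,.0515,ang,.028,.0065)
for n,w in(('side',(200,245,195,240)),('top',(160,205,195,240))):
    p,d=camera(n);np.savez(n+'5.npz',p=p,d=d);overlay(n,p,[],*w,14,f'/tmp/{n}a.png');overlay(n,p,sl,*w,14,f'/tmp/{n}b.png')
I=[cv2.imread(f'/tmp/{k}.png') for k in('sidea','sideb','topa','topb')];o=np.vstack([np.hstack(I[:2]),np.hstack(I[2:])]);k=min(800/o.shape[1],600/o.shape[0],1);cv2.imwrite(f'pics/q_{sensors.observe()["clock"]:.2f}.png',cv2.resize(o,None,fx=k,fy=k,interpolation=cv2.INTER_AREA));print(f'pics/q_{sensors.observe()["clock"]:.2f}.png')
E
python3 q5.py
```

```text
t=9.93 grasp=[507.7489 -17.4141 143.3314] toolx=[-0.0003  0.0001 -1.    ] yawy=-60.87 F=[ 0.401   1.0497 -1.4065] tq=[-0.0176 -0.0017  0.0582] gap=27.8 q=[-0.1704  0.2981  1.7816  0.0001  1.0621  0.8919]
pics/q_10.03.png
```

View pics/q_10.03.png

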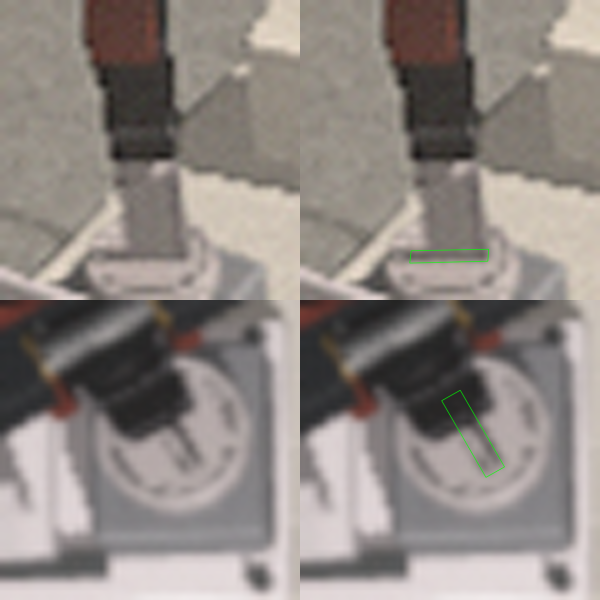

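servo_tool([
  [[0.0007, 0, -0.001], [0, 0, 0]],
  [[0.0015, 0, -0.002], [0, 0, 0]],
  [[0.0015, 0, -0.002], [0, 0, 0]],
  [[0.0015, 0.0, -0.0018], [-7, 0, 0]],
  [[0.0015, 0.0001, -0.0016], [-14, 0, 0]],
  [[0.0015, 0.0002, -0.0013], [-22, 0, 0]],
  [[0.0015, 0.0002, -0.0012], [-30, 0, 0]],
  [[0.0015, 0.0002, -0.0012], [-30, 0, 0]],
])

```text
clock: 11.02
eef_pos: [0.5088, -0.017, 0.1232]
ee_rot: [1.595, 0.904, -1.595]
ft_force: [0.4, -0.2, -1.1]
finger_gap: 0.318
```

```bash
python3 q5.py 52
```

```text
t=11.03 grasp=[508.8262 -16.9742 141.9296] toolx=[-0.0004  0.0002 -1.    ] yawy=-30.94 F=[ 0.4203 -0.1622 -1.1118] tq=[-0.0311  0.0762 -0.0702] gap=28.0 q=[-0.1692  0.3014  1.7809  0.0002  1.0597  0.3708]
pics/q_11.12.png
```

View pics/q_11.12.png

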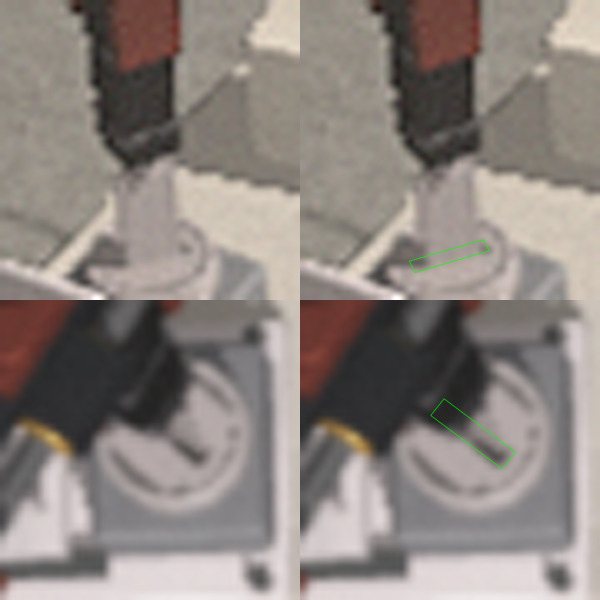

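servo_tool([
  [[0.0, 0.0, 0.0002], [-7, 0, 0]],
  [[0.0, 0.0, 0.0004], [-14, 0, 0]],
  [[0.0, 0.0001, 0.0006], [-21, 0, 0]],
  [[0.0, 0.0002, 0.0007], [-28, 0, 0]],
  [[0.0, 0.0003, 0.0009], [-34, 0, 0]],
  [[0.0, 0.0004, 0.001], [-39, 0, 0]],
  [[0.0, 0.0004, 0.001], [-41, 0, 0]],
  [[0.0, 0.0004, 0.001], [-43, 0, 0]],
  [[0.0, 0.0004, 0.001], [-43, 0, 0]],
])

```text
clock: 12.25
eef_pos: [0.5085, -0.0181, 0.1232]
ee_rot: [1.052, 1.302, -1.053]
ft_force: [-1.1, -0.8, -0.7]
finger_gap: 0.315
```

```bash
python3 q5.py 90.97
```

```text
t=12.25 grasp=[508.5259 -18.1083 141.9026] toolx=[-0.0006  0.     -1.    ] yawy=12.09 F=[-1.1359 -0.8032 -0.6747] tq=[-0.2052  0.3691 -0.1317] gap=27.7 q=[-0.1714  0.3012  1.7813 -0.0001  1.0597 -0.3824]
pics/q_12.35.png
```

View pics/q_12.35.png

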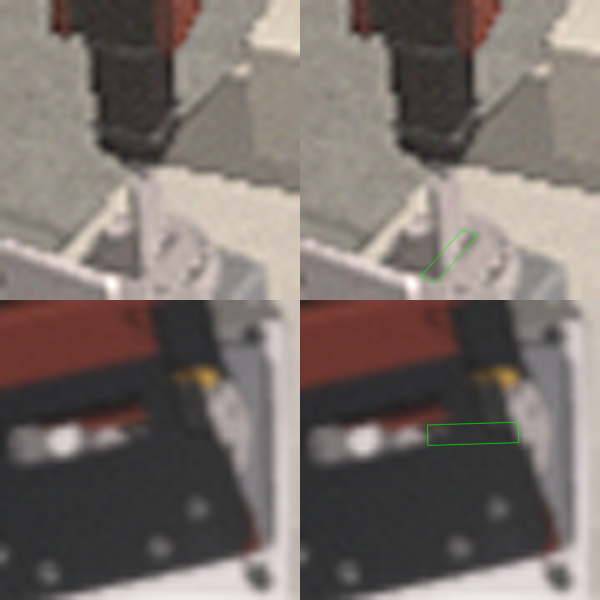

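servo_tool([
  [[0.0, 0.0, 0.001], [0, 0, 0]],
  [[0.0, 0.0, 0.001], [-3, 0, 0]],
  [[0.0, 0.0, 0.001], [-5, 0, 0]],
  [[0.0, 0.0, 0.001], [-5, 0, 0]],
])

```text
clock: 12.85
eef_pos: [0.5089, -0.019, 0.1232]
ee_rot: [0.987, 1.336, -0.987]
ft_force: [-2.9, -1.2, 0.1]
finger_gap: 0.314
```

```bash
python3 q5.py 90.97
```

```text
t=12.85 grasp=[508.8976 -19.0497 141.9445] toolx=[-0.0003  0.0002 -1.    ] yawy=17.10 F=[-2.906  -1.2     0.0705] tq=[-0.2078  0.507  -0.4776] gap=27.6 q=[-0.1733  0.3015  1.7807  0.0002  1.0597 -0.4717]
pics/q_12.95.png
```

servo_tool([
  [[0.0, 0.0, 0.0], [5, 0, 0]],
  [[0.0, 0.0, 0.0], [9, 0, 0]],
  [[0.0, 0.0, 0.0], [9, 0, 0]],
  [[-0.01, 0.0, 0.0], [9, 0, 0]],
  [[-0.03, 0.0, 0.0], [9, 0, 0]],
  [[-0.07, 0.0, 0.0], [9, 0, 0]],
  [[-0.1, 0.0, 0.0], [9, 0, 0]],
  [[-0.1, 0.0, 0.0], [9, 0, 0]],
])

```text
clock: 13.95
eef_pos: [0.5119, -0.0194, 0.2264]
ee_rot: [1.106, 1.267, -1.099]
ft_force: [-0.7, 0.5, -1.0]
finger_gap: 0.316
```

Run:
```python
from h import *
goto(364,-320,242,-97.5)
p,d=camera('side');np.savez('side6.npz',p=p,d=d)
cv2.imwrite('pics/s6.png',cv2.resize(p[140:260,150:290],None,fx=5,fy=5,interpolation=cv2.INTER_CUBIC))
p,d=camera('top');np.savez('top6.npz',p=p,d=d);cv2.imwrite('pics/t6.png',p)
```

```text
t=13.95 grasp=[511.7731 -19.4008 245.0683] toolx=[ 0.0074 -0.001  -1.    ] yawy=8.18 F=[-0.709   0.5367 -1.0432] tq=[-0.0245 -0.1315  0.0028] gap=27.8 q=[-0.1731  0.1914  1.6482  0.0003  1.2945 -0.316 ]
shift [ 0.0023 -0.1892  0.2765] turn [105.68  -0.3   -0.39] rows>= 9.9
```

View pics/s6.png

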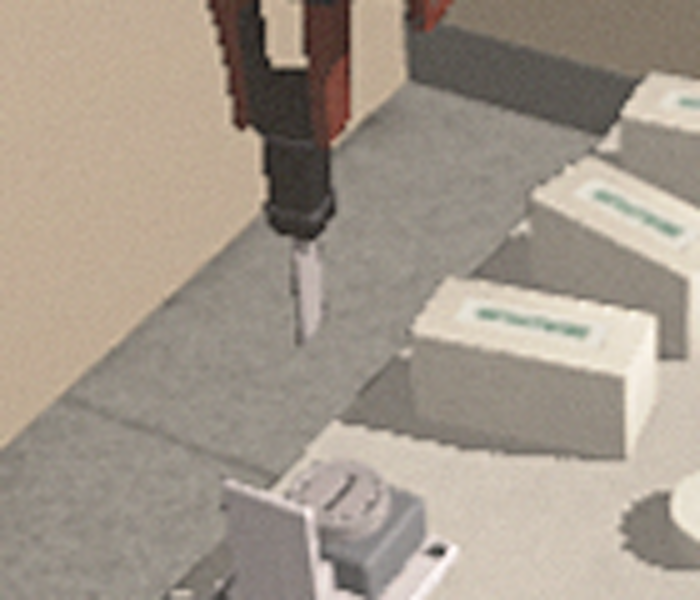

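View pics/t6.png

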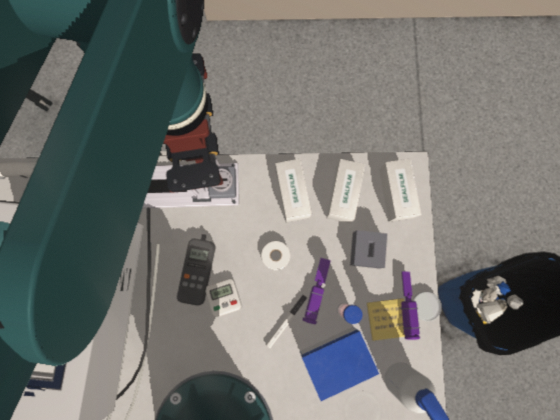

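servo_tool([
  [[0.0, -0.01, 0.015], [10.5, 0, 0]],
  [[0.0, -0.03, 0.045], [21, 0, 0]],
  [[0.0, -0.055, 0.08], [31.5, 0, 0]],
  [[0.0, -0.08, 0.115], [42, 0, 0]],
  [[0.0, -0.105, 0.15], [52.5, 0, 0]],
  [[0.0, -0.13, 0.19], [63, 0, 0]],
  [[0.0, -0.15, 0.22], [73.5, 0, 0]],
  [[0.0, -0.17, 0.25], [84, 0, 0]],
  [[0.0, -0.185, 0.27], [95, 0, 0]],
  [[0.0, -0.1892, 0.2765], [105.5, 0, 0]],
])

```text
clock: 15.3
eef_pos: [0.3594, -0.3201, 0.2215]
ee_rot: [-2.148, 0.144, 2.152]
ft_force: [0.0, 0.3, -1.3]
finger_gap: 0.315
```

servo_tool([
  [[0, 0, 0], [0, 0, 0]],
  [[0, 0, 0], [0, 0, 0]],
  [[0, 0, 0], [0, 0, 0]],
])

```text
clock: 15.68
eef_pos: [0.3609, -0.3188, 0.2229]
ee_rot: [-2.156, 0.135, 2.157]
ft_force: [-0.4, 0.2, -1.2]
finger_gap: 0.314
```

Run:
```python
from h import *
goto(364.05,-318.8,172,-97.67)
T=np.load('top6.npz')['p'];g=cv2.cvtColor(T,cv2.COLOR_BGR2GRAY).astype(np.float32)
cx,cy=.364,-.320;N=360;k=.0002
u=(np.arange(N)-N/2)*k;U,V=np.meshgrid(u,u);mp=np.array([proj('top',[cx+a,cy+b,.0495]) for a,b in zip(U.ravel(),V.ravel())]).reshape(N,N,2).astype(np.float32)
im=cv2.remap(g,mp[...,1],mp[...,0],cv2.INTER_CUBIC);rr=np.hypot(U,V)
bg=np.median(im[rr<.018]);w=np.clip(bg-12-im,0,None)*(rr<.018)
W=w.sum();m=np.array([(w*U).sum(),(w*V).sum()])/W;c=np.cov(np.stack([U.ravel()-m[0],V.ravel()-m[1]]),aweights=w.ravel());e,v=np.linalg.eigh(c)
print('pocket',m*1000+[364,-320],np.degrees(np.arctan2(v[1,1],v[0,1])),np.sqrt(12*e)*1000,bg)
p,d=camera('side');cv2.imwrite('pics/s7.png',p)
cv2.imwrite('pics/pocket.png',im.clip(0,255))
```

```text
t=15.68 grasp=[ 360.9331 -318.8383  241.5728] toolx=[-0.0004  0.0008 -1.    ] yawy=-97.19 F=[-0.3599  0.1556 -1.1762] tq=[ 0.0347 -0.0454 -0.0132] gap=27.6 q=[-0.8673  0.153   1.706   0.0002  1.2834  0.829 ]
shift [ 0.0696 -0.0004 -0.0031] turn [0.48 0.03 0.04] rows>= 1.1
pocket [ 361.1329 -321.9514] 170.4249105888991 [ 9.8957 26.8836] 112.69651[ WARN:0@2.944] global loadsave.cpp:1063 imwrite_ Unsupported depth image for selected encoder is fallbacked to CV_8U.
```

View pics/pocket.png

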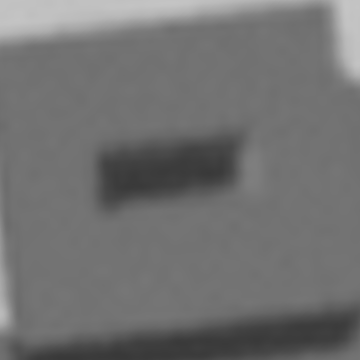

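servo_tool([
  [[0.02, -0.0002, -0.0031], [0.4, 0, 0]],
  [[0.06, -0.0002, -0.0031], [0.4, 0, 0]],
  [[0.085, -0.0002, -0.0031], [0.4, 0, 0]],
  [[0.085, -0.0002, -0.0031], [0.4, 0, 0]],
  [[0.085, -0.0002, -0.0031], [0.4, 0, 0]],
])

```text
clock: 16.35
eef_pos: [0.3646, -0.3202, 0.1392]
ee_rot: [-2.153, 0.146, 2.151]
ft_force: [0.3, -0.2, -0.7]
finger_gap: 0.313
```

Run:
```python
from h import *
goto(364.05,-318.8,102,-97.67)
for n in('top','side'):
    p,d=camera(n);r,c=proj(n,[.364,-.319,.06]).astype(int);print(r,c);cv2.imwrite(f'pics/{n}8.png',cv2.resize(p[r-50:r+50,c-60:c+60],None,fx=6,fy=6,interpolation=cv2.INTER_CUBIC))
```

```text
t=16.35 grasp=[ 364.5866 -320.1924  157.8855] toolx=[ 0.0009 -0.0009 -1.    ] yawy=-97.71 F=[ 0.3067 -0.1527 -0.6655] tq=[0.0544 0.0193 0.0011] gap=27.6 q=[-0.8632  0.2479  1.8127  0.0001  1.0797  0.8421]
shift [ 0.0559 -0.0014  0.0008] turn [-0.04 -0.06 -0.05] rows>= 0.9
247 370
185 323
```

View pics/top8.png

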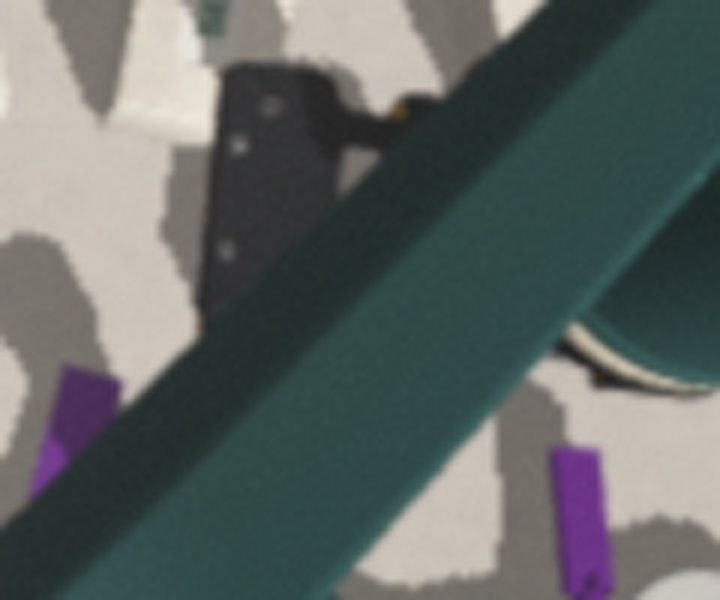

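servo_tool([
  [[0.0, -0.0012, 0.0005], [0, 0, 0]],
  [[0.007, -0.0012, 0.0005], [0, 0, 0]],
  [[0.012, -0.0012, 0.0005], [0, 0, 0]],
  [[0.016, -0.0012, 0.0005], [0, 0, 0]],
  [[0.02, -0.0012, 0.0005], [0, 0, 0]],
  [[0.02, -0.0012, 0.0005], [0, 0, 0]],
])

```text
clock: 17.2
eef_pos: [0.3634, -0.3182, 0.1178]
ee_rot: [-2.15, 0.145, 2.152]
ft_force: [0.2, 0.5, -0.5]
finger_gap: 0.317
```

```bash
python3 -c "
from h import *
goto(364.05,-318.8,102,-97.67)"
```

```text
t=17.20 grasp=[ 363.377  -318.2501  136.5149] toolx=[-0.0006  0.0007 -1.    ] yawy=-97.75 F=[ 0.1643  0.4773 -0.5203] tq=[ 0.0811  0.0205 -0.0132] gap=27.9 q=[-0.8624  0.274   1.8402  0.      1.0283  0.8436]
shift [ 0.0345  0.0005 -0.0008] turn [-0.08  0.04  0.04] rows>= 0.6
```

servo_tool([
  [[0.01, 0, 0], [0, 0, 0]],
  [[0.02, 0, 0], [0, 0, 0]],
  [[0.029, 0, 0], [0, 0, 0]],
  [[0.0335, 0, 0], [0, 0, 0]],
  [[0.0335, 0, 0], [0, 0, 0]],
  [[0.0335, 0, 0], [0, 0, 0]],
])

```text
clock: 17.95
eef_pos: [0.3638, -0.3187, 0.0849]
ee_rot: [-2.152, 0.146, 2.151]
ft_force: [-0.3, -0.4, -1.8]
finger_gap: 0.319
```

servo_tool([
  [[0, 0, 0], [0, 0, 0]],
  [[0, 0, 0], [0, 0, 0]],
  [[0, 0, 0], [0, 0, 0]],
  [[0, 0, 0], [0, 0, 0]],
  [[0, 0, 0], [0, 0, 0]],
], hand=0.55)

```text
clock: 18.58
eef_pos: [0.3636, -0.3185, 0.0848]
ee_rot: [-2.151, 0.146, 2.151]
ft_force: [0.2, 0.0, -0.6]
finger_gap: 0.55
```

```bash
python3 -c "
from h import *
state()"
```

```text
t=18.57 grasp=[ 363.6078 -318.5137  103.4915] toolx=[ 0.  0. -1.] yawy=-97.75 F=[ 0.1527  0.0059 -0.6057] tq=[ 0.0254  0.0361 -0.0186] gap=48.4 q=[-0.8624  0.3208  1.8757  0.0001  0.9451  0.8437]
```

servo_tool([
  [[-0.03, 0, 0], [0, 0, 0]],
  [[-0.08, 0, 0], [0, 0, 0]],
  [[-0.12, 0, 0], [0, 0, 0]],
  [[-0.12, 0, 0], [0, 0, 0]],
], hand=0.85)

```text
clock: 19.08
eef_pos: [0.3654, -0.3205, 0.2079]
ee_rot: [-2.159, 0.151, 2.148]
ft_force: [0.4, -0.3, -0.3]
finger_gap: 0.848
```

```bash
python3 -c "
from h import *
goto(469.3,-171,120,-79.8)"
```

```text
t=19.07 grasp=[ 365.2964 -320.3676  226.561 ] toolx=[ 0.0045 -0.0051 -1.    ] yawy=-97.75 F=[ 0.4292 -0.3047 -0.2729] tq=[ 0.0241 -0.0386  0.055 ] gap=74.7 q=[-0.8623  0.1691  1.7254  0.0001  1.2403  0.8437]
shift [ 0.1063 -0.1626 -0.0823] turn [-17.95  -0.25  -0.3 ] rows>= 3.4
```

servo_tool([
  [[0.0, -0.04, -0.021], [-4, 0, 0]],
  [[0.02, -0.08, -0.042], [-9, 0, 0]],
  [[0.05, -0.12, -0.063], [-13.5, 0, 0]],
  [[0.08, -0.1605, -0.0848], [-17.95, 0, 0]],
  [[0.1035, -0.1605, -0.0848], [-17.95, 0, 0]],
  [[0.1035, -0.1605, -0.0848], [-17.95, 0, 0]],
  [[0.1035, -0.1605, -0.0848], [-17.95, 0, 0]],
])

```text
clock: 19.95
eef_pos: [0.469, -0.1711, 0.1013]
ee_rot: [2.128, 0.19, -2.129]
ft_force: [0.3, 0.4, 0.4]
finger_gap: 0.849
```

```bash
python3 -c "
from h import *
goto(469.3,-171,38,-79.8)
p,d=camera('top');cv2.imwrite('pics/t9.png',p)
c=cloud('top',d)
p,d=camera('side');cv2.imwrite('pics/s9.png',p[100:340,180:460].repeat(2,0).repeat(2,1))
"
```

```text
t=19.95 grasp=[ 469.036  -171.1485  119.9883] toolx=[-0.0005  0.0002 -1.    ] yawy=-79.83 F=[0.2929 0.4442 0.3923] tq=[0.0008 0.0044 0.0155] gap=74.7 q=[-0.4883  0.3176  1.8251 -0.      0.9995  0.9051]
shift [ 0.082  -0.0001 -0.0003] turn [-0.03  0.02  0.02] rows>= 1.3
```

View pics/t9.png

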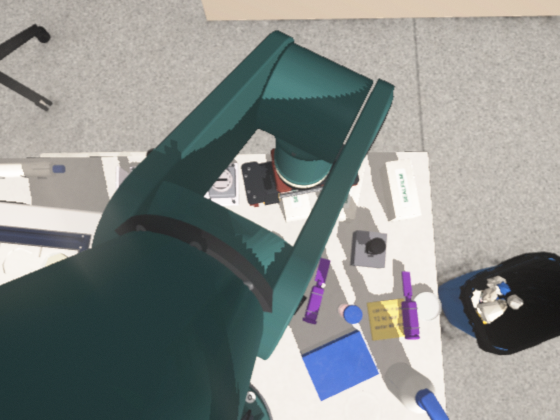

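View pics/s9.png

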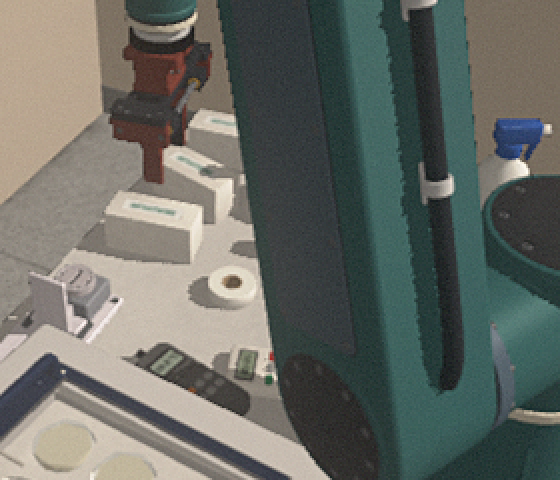

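servo_tool([
  [[0.04, 0, 0], [0, 0, 0]],
  [[0.07, 0, 0], [0, 0, 0]],
  [[0.082, 0, 0], [0, 0, 0]],
  [[0.082, 0, 0], [0, 0, 0]],
  [[0.082, 0, 0], [0, 0, 0]],
])

```text
clock: 20.68
eef_pos: [0.4703, -0.1715, 0.0204]
ee_rot: [2.13, 0.189, -2.126]
ft_force: [0.2, -0.8, 0.8]
finger_gap: 0.849
```

servo_tool([
  [[0, 0, 0], [0, 0, 0]],
  [[0, 0, 0], [0, 0, 0]],
  [[0, 0, 0], [0, 0, 0]],
  [[0, 0, 0], [0, 0, 0]],
], hand=0.45, squeeze=30)

```text
clock: 21.18
eef_pos: [0.4696, -0.1711, 0.0196]
ee_rot: [2.129, 0.189, -2.127]
ft_force: [-0.4, -0.3, 4.4]
finger_gap: 0.584
```

```bash
python3 -c "
from h import *
state()"
```

```text
t=21.18 grasp=[ 469.6254 -171.1301   38.3457] toolx=[ 0.0006 -0.0004 -1.    ] yawy=-79.80 F=[-0.3877 -0.2584  4.4136] tq=[ 0.0533  0.1027 -0.0205] gap=51.4 q=[-0.4877  0.4423  1.8985 -0.      0.8001  0.9051]
```

servo_tool([
  [[-0.02, 0, 0], [0, 0, 0]],
  [[-0.06, 0, 0], [0, 0, 0]],
  [[-0.1, 0, 0], [0, 0, 0]],
  [[-0.14, 0, 0], [0, 0, 0]],
  [[-0.14, 0, 0], [0, 0, 0]],
  [[-0.14, 0, 0], [0, 0, 0]],
])

```text
clock: 21.92
eef_pos: [0.4684, -0.1704, 0.1582]
ee_rot: [2.127, 0.191, -2.13]
ft_force: [-0.9, -0.6, -2.0]
finger_gap: 0.581
```

```bash
cat >> h.py <<'E'
CO=np.array([509.3,109.5]);CX=np.array([.0169,-.99986])
def place(k_x,off,z,yaw=0.97):
    """column pose: box centre at carrier x=k_x mm; grasp offset +off mm along carrier x"""
    p=CO+CX*(k_x+off);goto(p[0],p[1],z,yaw)
E
python3 -c "
from h import *
place(-2,20,178)
p,d=camera('side');cv2.imwrite('pics/s10.png',p[100:340,180:460].repeat(2,0).repeat(2,1))"
```

```text
t=21.93 grasp=[ 468.4031 -170.4113  176.9205] toolx=[-0.0016  0.0009 -1.    ] yawy=-79.80 F=[-0.8779 -0.6422 -1.9673] tq=[-0.005   0.0502  0.0164] gap=51.1 q=[-0.4877  0.2452  1.7603  0.0001  1.1379  0.9051]
shift [-0.0009 -0.2505 -0.0869] turn [-80.77   0.02   0.11] rows>= 7.5
```

View pics/s10.png

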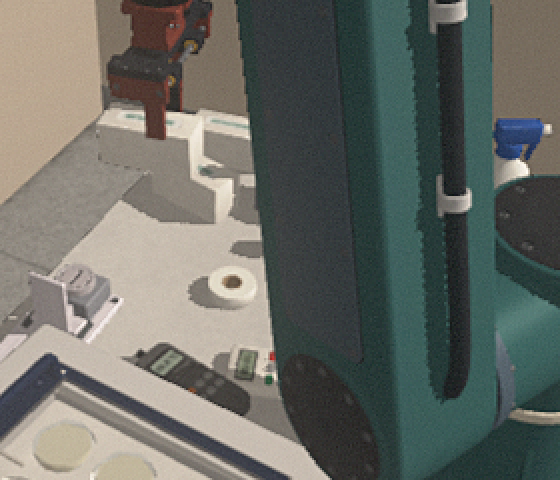

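servo_tool([
  [[-0.015, -0.01, -0.005], [-10, 0, 0]],
  [[-0.03, -0.035, -0.015], [-20, 0, 0]],
  [[-0.045, -0.07, -0.025], [-30, 0, 0]],
  [[-0.045, -0.105, -0.037], [-40, 0, 0]],
  [[-0.045, -0.14, -0.05], [-50, 0, 0]],
  [[-0.045, -0.18, -0.063], [-60, 0, 0]],
  [[-0.045, -0.215, -0.075], [-70, 0, 0]],
  [[-0.045, -0.2505, -0.0869], [-80.7, 0, 0]],
  [[-0.045, -0.2505, -0.0869], [-80.7, 0, 0]],
  [[-0.045, -0.2505, -0.0869], [-80.7, 0, 0]],
])

```text
clock: 23.22
eef_pos: [0.5094, 0.0906, 0.2028]
ee_rot: [1.197, 1.218, -1.201]
ft_force: [-1.0, 0.3, -1.0]
finger_gap: 0.583
```

servo_tool([
  [[0, 0, 0], [0, 0, 0]],
  [[0, 0, 0], [0, 0, 0]],
])

```text
clock: 23.48
eef_pos: [0.5103, 0.0902, 0.2041]
ee_rot: [1.199, 1.216, -1.199]
ft_force: [-0.6, 0.1, -1.2]
finger_gap: 0.582
```

```bash
cat > boxfit.py <<'E'
from h import *
import sys
def fit(n,d,zc,tol=.012,win=(.42,.60,.0,.22)):
    c=cloud(n,d);x,y,z=c[...,0],c[...,1],c[...,2]
    m=(x>win[0])&(x<win[1])&(y>win[2])&(y<win[3])&(abs(z-zc)<tol)
    return c,m
zc=float(sys.argv[1])
state()
for n in('top','side'):
    p,d=camera(n);np.savez(n+'b.npz',p=p,d=d);cv2.imwrite(f'pics/{n}_{sensors.observe()["clock"]:.2f}.png',p);print(f'pics/{n}_{sensors.observe()["clock"]:.2f}.png')
    c,m=fit(n,d,zc);k,l,st,_=cv2.connectedComponentsWithStats(m.astype(np.uint8))
    for i in range(1,k):
        if st[i,4]>150:
            P=c[l==i];(a,b),(w,h),an=cv2.minAreaRect((P[:,:2]*1000).astype(np.float32));q=np.array([a,b])-CO
            A=np.c_[P[:,:2]-P[:,:2].mean(0),np.ones(len(P))];pl=np.linalg.lstsq(A,P[:,2],rcond=None)[0]
            print(n,round(a,1),round(b,1),'wh',round(w,1),round(h,1),round(an,1),'z',np.median(P[:,2])*1000,'slope',np.degrees(pl[:2]),'carrier xy',q@CX,q@[-CX[1],CX[0]],len(P))
E
python3 boxfit.py .242; python3 -c "
from h import *
place(-2,20,108)"
```

```text
t=23.48 grasp=[510.3263  90.152  222.8275] toolx=[-0.0004 -0.0001 -1.    ] yawy=0.79 F=[-0.6339  0.1014 -1.2461] tq=[-0.0779 -0.0582  0.0281] gap=51.2 q=[ 0.0415  0.2252  1.6613 -0.      1.2554  0.0278]
pics/top_23.52.png
top 511.8 71.7 wh 69.6 43.8 2.0 z 241.94610186173875 slope [0.5346 4.9245] carrier xy 37.83856222473145 1.8950669078369025 908
pics/side_23.57.png
side 509.5 108.6 wh 70.7 120.3 0.9 z 241.511693175827 slope [ 2.4302 -2.1482] carrier xy 0.939096228790283 0.21773040682982261 1213
t=23.57 grasp=[510.4632  90.3779 223.0207] toolx=[ 0.  0. -1.] yawy=0.82 F=[-0.0933 -0.5228 -1.4156] tq=[-0.046  -0.1455 -0.0169] gap=51.5 q=[0.0419 0.225  1.6611 0.     1.2555 0.0276]
shift [ 0.115  -0.0008 -0.0011] turn [-0.15 -0.   -0.  ] rows>= 1.8
```

Run:
```python
import cv2,numpy as np
a=cv2.imread('pics/top_23.52.png')[80:280,60:300];b=cv2.imread('pics/side_23.57.png')[100:300,120:360]
cv2.imwrite('pics/c1.png',cv2.resize(np.hstack([a,b]),(800,334),interpolation=cv2.INTER_CUBIC))
```

```text
(no output)
```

View pics/c1.png

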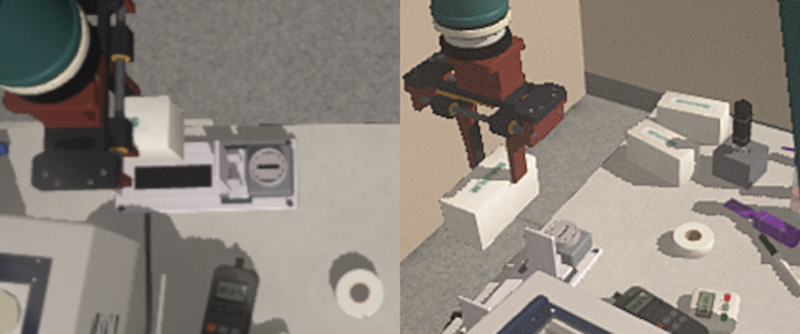

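servo_tool([
  [[0.04, -0.0008, -0.0026], [-0.1, 0, 0]],
  [[0.08, -0.0008, -0.0026], [-0.1, 0, 0]],
  [[0.11, -0.0008, -0.0026], [-0.1, 0, 0]],
  [[0.13, -0.0008, -0.0026], [-0.1, 0, 0]],
  [[0.145, -0.0008, -0.0026], [-0.1, 0, 0]],
  [[0.158, -0.0008, -0.0026], [-0.1, 0, 0]],
  [[0.165, -0.0008, -0.0026], [-0.1, 0, 0]],
  [[0.165, -0.0008, -0.0026], [-0.1, 0, 0]],
  [[0.165, -0.0008, -0.0026], [-0.1, 0, 0]],
])

```text
clock: 24.7
eef_pos: [0.5102, 0.0937, 0.0398]
ee_rot: [1.197, 1.217, -1.196]
ft_force: [-0.7, -0.1, -0.9]
finger_gap: 0.585
```

```bash
python3 boxfit.py .077; python3 -c "
from h import *
place(-3.5,20,48)"
```

```text
t=24.70 grasp=[510.1321  93.6766  58.4818] toolx=[ 0.001   0.0001 -1.    ] yawy=1.00 F=[-0.6518 -0.0508 -0.8556] tq=[-0.0553 -0.0526 -0.0107] gap=51.5 q=[0.0483 0.43   1.842  0.0001 0.8686 0.0308]
pics/top_24.75.png
top 515.7 72.4 wh 61.1 36.4 1.0 z 77.4416059105732 slope [1.7191 4.1267] carrier xy 37.196475442810055 5.791342700988758 470
pics/side_24.80.png
side 514.2 114.4 wh 101.5 63.7 79.0 z 77.69274020360317 slope [ 1.2991 -0.8731] carrier xy -4.866912478790283 4.9433096014709355 699
t=24.80 grasp=[510.1466  93.6764  58.5382] toolx=[ 0.0011  0.0001 -1.    ] yawy=1.00 F=[ 0.3836 -0.5401 -1.4368] tq=[-0.0516 -0.0894  0.0034] gap=51.5 q=[0.0483 0.4298 1.842  0.0001 0.8686 0.0308]
shift [ 0.0105 -0.0006  0.0007] turn [ 0.03 -0.01 -0.07] rows>= 0.2
```

servo_tool([
  [[0.004, -0.0006, 0], [0, 0, 0]],
  [[0.007, -0.0006, 0], [0, 0, 0]],
  [[0.009, -0.0006, 0], [0, 0, 0]],
  [[0.0105, -0.0006, 0], [0, 0, 0]],
  [[0.0105, -0.0006, 0], [0, 0, 0]],
])

```text
clock: 25.42
eef_pos: [0.509, 0.0936, 0.0296]
ee_rot: [1.196, 1.217, -1.196]
ft_force: [-2.5, 0.1, 9.0]
finger_gap: 0.585
```

```bash
python3 boxfit.py .067
python3 - <<'E'
import cv2,numpy as np,glob,os
f=sorted(glob.glob('pics/top_*.png'),key=os.path.getmtime)[-1];g=sorted(glob.glob('pics/side_*.png'),key=os.path.getmtime)[-1]
a=cv2.imread(f)[100:240,80:280];b=cv2.imread(g)[140:280,140:340]
cv2.imwrite('pics/c2.png',cv2.resize(np.hstack([a,b]),(800,280),interpolation=cv2.INTER_CUBIC))
E
```

```text
t=25.43 grasp=[509.0489  93.5588  48.2512] toolx=[-0. -0. -1.] yawy=1.00 F=[-2.5     0.0769  9.0273] tq=[-0.1168  0.6746 -0.0015] gap=51.5 q=[ 0.0482  0.4452  1.8515 -0.      0.8449  0.0308]
pics/top_25.48.png
top 514.2 72.4 wh 60.3 36.5 1.3 z 67.27964949155808 slope [2.391  4.0756] carrier xy 37.207715211486814 4.309247461120594 475
pics/side_25.52.png
side 518.9 110.2 wh 95.0 50.3 84.9 z 67.64564827580499 slope [ 2.0525 -0.4901] carrier xy -0.507627009124756 9.57471929660033 549
```

View pics/c2.png

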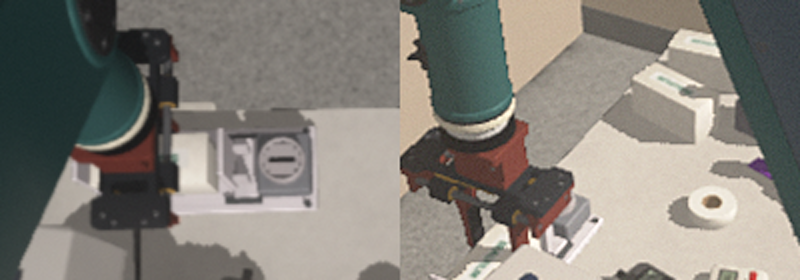

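servo_tool([
  [[0, 0, 0], [0, 0, 0]],
  [[0, 0, 0], [0, 0, 0]],
  [[0, 0, 0], [0, 0, 0]],
  [[0, 0, 0], [0, 0, 0]],
], hand=0.8)

```text
clock: 26.02
eef_pos: [0.509, 0.0936, 0.0287]
ee_rot: [1.196, 1.218, -1.196]
ft_force: [1.1, -0.3, -0.8]
finger_gap: 0.798
```

servo_tool([
  [[-0.04, 0, 0], [0, 0, 0]],
  [[-0.1, 0, 0], [0, 0, 0]],
  [[-0.15, 0, 0], [0, 0, 0]],
  [[-0.18, -0.02, 0.05], [4, 0, 0]],
  [[-0.18, -0.05, 0.11], [14, 0, 0]],
  [[-0.18, -0.07, 0.17], [24, 0, 0]],
  [[-0.18, -0.07, 0.23], [34, 0, 0]],
  [[-0.18, -0.07, 0.29], [44, 0, 0]],
  [[-0.18, -0.07, 0.34], [54, 0, 0]],
  [[-0.18, -0.07, 0.36], [64, 0, 0]],
])

```text
clock: 27.28
eef_pos: [0.4451, -0.2706, 0.2086]
ee_rot: [1.964, 0.462, -1.964]
ft_force: [0.5, 0.3, -0.2]
finger_gap: 0.798
```

```bash
python3 boxfit.py .0675
python3 - <<'E'
import numpy as np
from h import *
y=np.radians(-13); goto(486.3-20*np.cos(y),-277.6-20*np.sin(y),120,-103)
import cv2,numpy as np,glob,os
f=sorted(glob.glob('pics/top_*.png'),key=os.path.getmtime)[-1];g=sorted(glob.glob('pics/side_*.png'),key=os.path.getmtime)[-1]
a=cv2.imread(f)[100:240,80:280];b=cv2.imread(g)[140:280,140:340]
cv2.imwrite('pics/c3.png',cv2.resize(np.hstack([a,b]),(800,280),interpolation=cv2.INTER_CUBIC))
E
```

```text
t=27.27 grasp=[ 445.0949 -270.6103  227.312 ] toolx=[ 0.0002 -0.0006 -1.    ] yawy=-63.49 F=[ 0.473   0.3031 -0.1994] tq=[ 0.0163 -0.0211  0.0129] gap=70.3 q=[-0.6786  0.2245  1.6505 -0.0004  1.2661  0.4297]
pics/top_27.32.png
top 510.1 116.5 wh 52.9 125.3 0.6 z 67.19174344041195 slope [1.3006 0.476 ] carrier xy -6.995887867126465 0.923894170104969 1652
pics/side_27.38.png
side 509.6 104.5 wh 53.6 107.5 0.3 z 67.30093588164753 slope [0.5052 0.4586] carrier xy 4.983350466918945 0.2070290416259652 672
t=27.38 grasp=[ 445.2669 -269.7862  227.2343] toolx=[ 0.0001 -0.0005 -1.    ] yawy=-63.23 F=[-0.4017  0.3518  0.5831] tq=[ 0.0339 -0.0493 -0.0262] gap=70.8 q=[-0.6772  0.2242  1.651  -0.0003  1.266   0.4265]
shift [ 0.1072  0.0126 -0.0178] turn [39.77 -0.   -0.03] rows>= 3.7
```

View pics/c3.png

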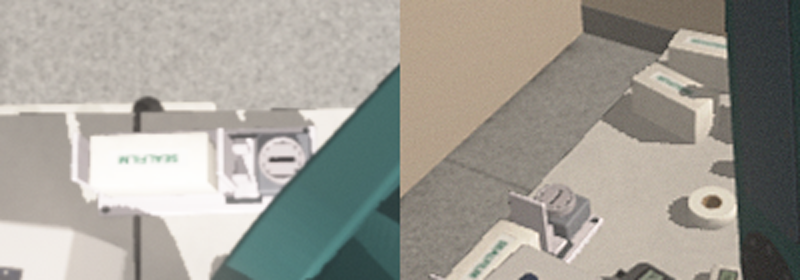

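servo_tool([
  [[0.03, 0.006, -0.008], [10, 0, 0]],
  [[0.06, 0.009, -0.012], [20, 0, 0]],
  [[0.09, 0.0126, -0.0178], [30, 0, 0]],
  [[0.1072, 0.0126, -0.0178], [39.8, 0, 0]],
  [[0.1072, 0.0126, -0.0178], [39.8, 0, 0]],
  [[0.1072, 0.0126, -0.0178], [39.8, 0, 0]],
], hand=0.85)

```text
clock: 28.12
eef_pos: [0.4672, -0.2702, 0.1023]
ee_rot: [-2.107, 0.231, 2.106]
ft_force: [-0.2, 0.1, 0.8]
finger_gap: 0.848
```

Run:
```python
from h import *
y=np.radians(-13); goto(486.3-20*np.cos(y),-277.6-20*np.sin(y),38,-103)
```

```text
t=28.12 grasp=[ 467.2316 -270.1917  120.9581] toolx=[ 0.0006 -0.0002 -1.    ] yawy=-102.49 F=[-0.2317  0.1009  0.8328] tq=[0.0556 0.0891 0.0432] gap=74.6 q=[-0.6525  0.3674  1.7391  0.0002  1.0345  1.1361]
shift [ 0.083   0.0029 -0.0002] turn [ 0.51 -0.03 -0.  ] rows>= 1.3
```

servo_tool([
  [[0.03, 0.0029, 0], [0.5, 0, 0]],
  [[0.065, 0.0029, 0], [0.5, 0, 0]],
  [[0.083, 0.0029, 0], [0.5, 0, 0]],
  [[0.083, 0.0029, 0], [0.5, 0, 0]],
  [[0.083, 0.0029, 0], [0.5, 0, 0]],
])

```text
clock: 28.75
eef_pos: [0.4672, -0.2741, 0.0198]
ee_rot: [-2.102, 0.244, 2.098]
ft_force: [0.2, 0.1, 0.6]
finger_gap: 0.85
```

Run:
```python
from h import *
y=np.radians(-13); goto(486.3-20*np.cos(y),-277.6-20*np.sin(y),38,-103)
```

```text
t=28.75 grasp=[ 467.1283 -274.0659   38.5231] toolx=[ 0.0017 -0.0012 -1.    ] yawy=-103.22 F=[0.1557 0.0954 0.5944] tq=[ 0.0767  0.0164 -0.0272] gap=74.8 q=[-0.6582  0.4849  1.8072  0.0001  0.8475  1.1431]
shift [ 0.0005 -0.0009  0.0006] turn [-0.22 -0.11 -0.04] rows>= 0.0
```

servo_tool([
  [[0, 0, 0], [0, 0, 0]],
  [[0, 0, 0], [0, 0, 0]],
  [[0, 0, 0], [0, 0, 0]],
  [[0, 0, 0], [0, 0, 0]],
], hand=0.45)

```text
clock: 29.25
eef_pos: [0.4666, -0.2738, 0.0191]
ee_rot: [-2.099, 0.245, 2.098]
ft_force: [-0.6, -0.8, 6.8]
finger_gap: 0.584
```

servo_tool([
  [[-0.02, 0, 0], [0, 0, 0]],
  [[-0.06, 0, 0], [0, 0, 0]],
  [[-0.11, 0, 0], [0, 0, 0]],
  [[-0.16, 0, 0], [0, 0, 0]],
  [[-0.185, 0, 0], [0, 0, 0]],
  [[-0.185, 0, 0], [0, 0, 0]],
  [[-0.185, 0, 0], [0, 0, 0]],
])

```text
clock: 30.12
eef_pos: [0.4652, -0.2727, 0.2019]
ee_rot: [-2.095, 0.243, 2.1]
ft_force: [-0.0, -0.1, -1.9]
finger_gap: 0.586
```

Run:
```python
from h import *
place(-3.5,20,223)
p,d=camera('side');cv2.imwrite('pics/s11.png',p[60:300,180:460].repeat(2,0).repeat(2,1))
```

```text
t=30.12 grasp=[ 465.2563 -272.7718  220.6085] toolx=[-0.0022  0.0018 -1.    ] yawy=-103.30 F=[-0.0457 -0.1207 -1.8887] tq=[ 0.0845  0.0516 -0.026 ] gap=51.6 q=[-0.6584  0.2596  1.6194  0.0001  1.2653  1.1445]
shift [-0.0018 -0.3661  0.041 ] turn [-104.27    0.04    0.18] rows>= 9.7
```

View pics/s11.png

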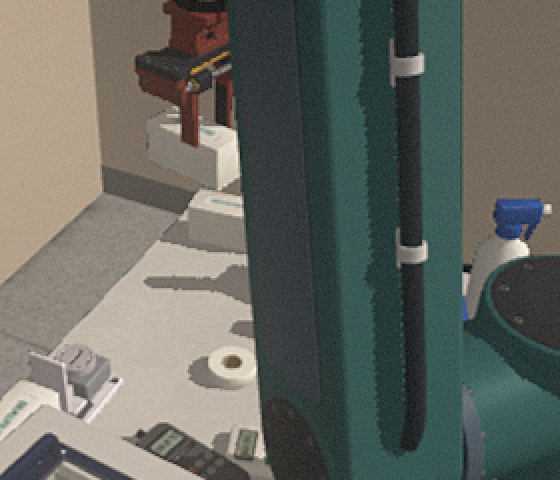

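servo_tool([
  [[0, -0.02, 0.002], [-10.5, 0, 0]],
  [[0, -0.06, 0.006], [-21, 0, 0]],
  [[0, -0.1, 0.011], [-31.5, 0, 0]],
  [[0, -0.14, 0.016], [-42, 0, 0]],
  [[0, -0.18, 0.02], [-52.5, 0, 0]],
  [[0, -0.22, 0.025], [-63, 0, 0]],
  [[0, -0.26, 0.029], [-73.5, 0, 0]],
  [[0, -0.3, 0.033], [-84, 0, 0]],
  [[0, -0.335, 0.037], [-94.5, 0, 0]],
  [[0, -0.3655, 0.041], [-104.2, 0, 0]],
])

```text
clock: 31.42
eef_pos: [0.5092, 0.0929, 0.2016]
ee_rot: [1.191, 1.222, -1.196]
ft_force: [0.1, 0.7, -1.4]
finger_gap: 0.585
```

servo_tool([
  [[0, 0, 0], [0, 0, 0]],
  [[0, 0, 0], [0, 0, 0]],
  [[0, 0, 0], [0, 0, 0]],
])

```text
clock: 31.8
eef_pos: [0.51, 0.0906, 0.203]
ee_rot: [1.199, 1.216, -1.2]
ft_force: [-0.3, -0.0, -1.0]
finger_gap: 0.585
```

```bash
python3 boxfit.py .243
python3 - <<'E'
from h import *
place(-3.5,20,116)
import glob,os
f=sorted(glob.glob('pics/top_*.png'),key=os.path.getmtime)[-1];g=sorted(glob.glob('pics/side_*.png'),key=os.path.getmtime)[-1]
a=cv2.imread(f)[80:260,80:280];b=cv2.imread(g)[110:290,120:320]
cv2.imwrite('pics/c4.png',cv2.resize(np.hstack([a,b]),(800,360),interpolation=cv2.INTER_CUBIC))
E
```

```text
t=31.80 grasp=[510.0676  90.646  221.7269] toolx=[-0.0011 -0.0003 -1.    ] yawy=0.77 F=[-0.2587 -0.0329 -0.9983] tq=[-0.1051 -0.0644  0.0286] gap=51.5 q=[ 0.0427  0.2264  1.6626 -0.0003  1.2537  0.0292]
pics/top_31.85.png
top 511.3 71.9 wh 69.4 42.3 4.0 z 241.20272341345188 slope [0.3959 4.8737] carrier xy 37.670589244842525 1.3549803033752328 884
pics/side_31.90.png
side 509.8 109.9 wh 71.6 120.0 0.6 z 241.0779683744324 slope [ 1.7567 -2.1527] carrier xy -0.37390328308105486 0.5538727342529183 1186
t=31.90 grasp=[510.3298  90.7282 222.0945] toolx=[-0.0004 -0.0001 -1.    ] yawy=0.78 F=[ 0.0298 -0.1167 -1.4538] tq=[-0.102  -0.0842  0.0033] gap=51.5 q=[ 0.0427  0.226   1.6621 -0.0001  1.2538  0.029 ]
shift [ 0.1061 -0.0007 -0.0023] turn [-0.19  0.    0.02] rows>= 1.7
```

View pics/c4.png

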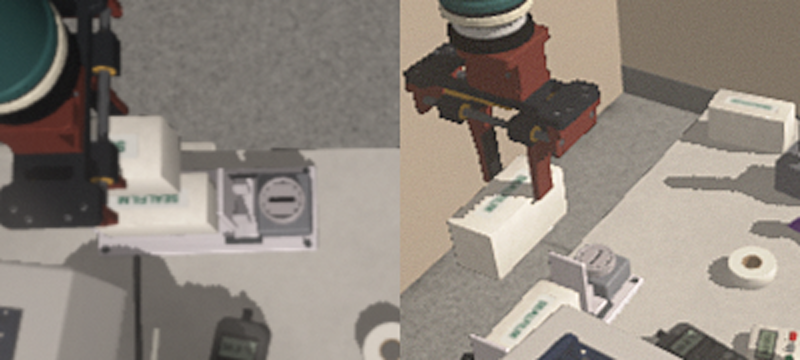

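servo_tool([
  [[0.03, -0.0008, -0.0028], [-0.2, 0, 0]],
  [[0.06, -0.0008, -0.0028], [-0.2, 0, 0]],
  [[0.085, -0.0008, -0.0028], [-0.2, 0, 0]],
  [[0.1, -0.0008, -0.0028], [-0.2, 0, 0]],
  [[0.107, -0.0008, -0.0028], [-0.2, 0, 0]],
  [[0.107, -0.0008, -0.0028], [-0.2, 0, 0]],
  [[0.107, -0.0008, -0.0028], [-0.2, 0, 0]],
])

```text
clock: 32.78
eef_pos: [0.5104, 0.0944, 0.0974]
ee_rot: [1.196, 1.217, -1.194]
ft_force: [0.4, 0.4, -1.9]
finger_gap: 0.586
```

```bash
python3 boxfit.py .136;python3 - <<'E'
from h import *
import glob,os
f=sorted(glob.glob('pics/top_*.png'),key=os.path.getmtime)[-1];g=sorted(glob.glob('pics/side_*.png'),key=os.path.getmtime)[-1]
a=cv2.imread(f)[80:260,80:280];b=cv2.imread(g)[110:290,120:320]
cv2.imwrite('pics/c5.png',cv2.resize(np.hstack([a,b]),(800,360),interpolation=cv2.INTER_CUBIC))
E
```

```text
t=32.77 grasp=[510.3865  94.4212 116.1059] toolx=[ 0.0016  0.0002 -1.    ] yawy=1.10 F=[ 0.4216  0.4485 -1.8531] tq=[-0.063  -0.1351 -0.0132] gap=51.5 q=[0.0497 0.347  1.7892 0.0001 1.0038 0.0305]
pics/top_32.83.png
top 512.3 73.4 wh 68.1 37.2 3.7 z 135.511464735534 slope [1.6191 4.659 ] carrier xy 36.114727618713374 2.402697546569813 585
pics/side_32.88.png
side 510.4 115.0 wh 119.2 69.5 88.3 z 135.27927585602467 slope [ 1.5636 -2.0079] carrier xy -5.516519198913574 1.234295849792469 1096
```

View pics/c5.png

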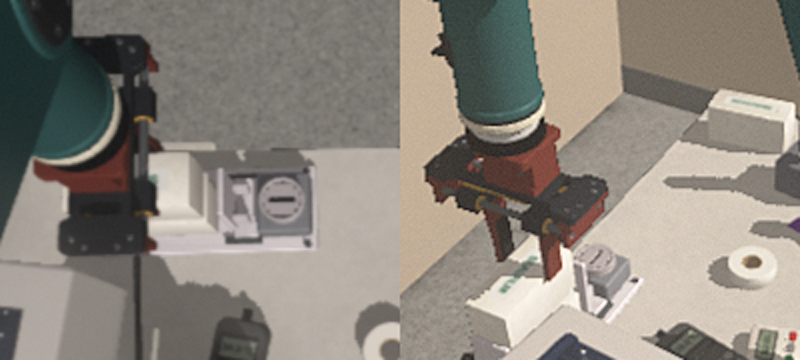

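servo_tool([
  [[0.003, -0.0006, 0.0014], [0.1, 0, 0]],
  [[0.006, -0.0006, 0.0014], [0.1, 0, 0]],
  [[0.008, -0.0006, 0.0014], [0.1, 0, 0]],
  [[0.0095, -0.0006, 0.0014], [0.1, 0, 0]],
  [[0.0095, -0.0006, 0.0014], [0.1, 0, 0]],
])

```text
clock: 33.5
eef_pos: [0.509, 0.093, 0.0871]
ee_rot: [1.196, 1.218, -1.196]
ft_force: [-0.4, 0.0, -1.3]
finger_gap: 0.585
```

```bash
python3 boxfit.py .126
```

```text
t=33.50 grasp=[508.9659  92.9494 105.7928] toolx=[-0.0002  0.0001 -1.    ] yawy=1.00 F=[-0.3684  0.0266 -1.2789] tq=[-0.0496  0.0636  0.0123] gap=51.5 q=[0.047  0.3598 1.8015 0.0001 0.9804 0.0295]
pics/top_33.55.png
top 510.4 72.9 wh 68.9 38.6 1.5 z 125.02622227199018 slope [1.7826 4.4427] carrier xy 36.64568015457153 0.4433659219665414 558
pics/side_33.60.png
side 509.5 112.5 wh 121.5 69.8 86.9 z 125.10378897001517 slope [ 1.6814 -1.7131] carrier xy -2.9491714016723636 0.2367831575317269 1089
```

servo_tool([
  [[0.0007, 0, 0], [0, 0, 0]],
  [[0.0014, 0, 0], [0, 0, 0]],
  [[0.0014, 0, 0], [0, 0, 0]],
])

```text
clock: 33.98
eef_pos: [0.5091, 0.0929, 0.087]
ee_rot: [1.197, 1.217, -1.196]
ft_force: [-5.0, -0.8, 12.8]
finger_gap: 0.583
```

servo_tool([
  [[0, 0, 0], [0, 0, 0]],
  [[0, 0, 0], [0, 0, 0]],
  [[0, 0, 0], [0, 0, 0]],
  [[0, 0, 0], [0, 0, 0]],
], hand=0.8)

```text
clock: 34.48
eef_pos: [0.509, 0.093, 0.0855]
ee_rot: [1.196, 1.218, -1.197]
ft_force: [0.7, -0.3, 0.3]
finger_gap: 0.798
```

servo_tool([
  [[-0.04, 0, 0], [0, 0, 0]],
  [[-0.09, 0, 0], [0, 0, 0]],
  [[-0.13, 0, 0], [0, 0, 0]],
  [[-0.14, -0.01, 0.05], [4, 0, 0]],
  [[-0.14, -0.02, 0.11], [14, 0, 0]],
  [[-0.14, -0.03, 0.17], [24, 0, 0]],
  [[-0.14, -0.04, 0.23], [34, 0, 0]],
  [[-0.14, -0.04, 0.29], [44, 0, 0]],
  [[-0.14, -0.04, 0.35], [54, 0, 0]],
  [[-0.14, -0.04, 0.41], [64, 0, 0]],
])

```text
clock: 35.72
eef_pos: [0.4759, -0.3197, 0.2256]
ee_rot: [1.963, 0.465, -1.962]
ft_force: [0.7, 0.4, 0.5]
finger_gap: 0.798
```

servo_tool([
  [[0, 0, 0.02], [5, 0, 0]],
  [[0, 0, 0.03], [15, 0, 0]],
  [[0, 0, 0.03], [17, 0, 0]],
  [[0, 0, 0.03], [17, 0, 0]],
])

```text
clock: 36.22
eef_pos: [0.4498, -0.331, 0.2256]
ee_rot: [2.129, 0.189, -2.129]
ft_force: [1.0, 0.3, 0.1]
finger_gap: 0.8
```

```bash
python3 boxfit.py .1255
python3 - <<'E'
from h import *
y=np.radians(6.8); goto(486.2-20*np.cos(y),-391-20*np.sin(y),110,-83.2)
import glob,os
f=sorted(glob.glob('pics/top_*.png'),key=os.path.getmtime)[-1];g=sorted(glob.glob('pics/side_*.png'),key=os.path.getmtime)[-1]
a=cv2.imread(f)[80:260,80:280];b=cv2.imread(g)[110:290,120:320]
cv2.imwrite('pics/c6.png',cv2.resize(np.hstack([a,b]),(800,360),interpolation=cv2.INTER_CUBIC))
E
```

```text
t=36.23 grasp=[ 449.7499 -331.0186  244.3247] toolx=[ 0.0002  0.0002 -1.    ] yawy=-79.85 F=[1.0477 0.3413 0.0782] tq=[ 0.0257 -0.018   0.0139] gap=70.4 q=[-0.7584  0.2659  1.5493  0.0004  1.3265  0.6352]
pics/top_36.27.png
top 509.7 113.1 wh 53.2 119.1 0.7 z 125.13082154750876 slope [1.5464 0.4702] carrier xy -3.5650165591430665 0.5075147322387581 1802
pics/side_36.33.png
side 508.5 112.2 wh 55.5 120.1 1.7 z 124.89019965659264 slope [ 3.4931 -0.735 ] carrier xy -2.761864898376465 -0.7351517759399527 1179
t=36.33 grasp=[ 449.9036 -330.878   244.3722] toolx=[ 0.0002  0.0001 -1.    ] yawy=-79.83 F=[-0.2403 -0.3111  0.2176] tq=[0.0283 0.0557 0.0219] gap=70.6 q=[-0.758   0.2659  1.5492  0.0002  1.3265  0.6354]
shift [ 0.1344  0.0644 -0.0051] turn [ 3.37 -0.01  0.  ] rows>= 2.4
```

View pics/c6.png

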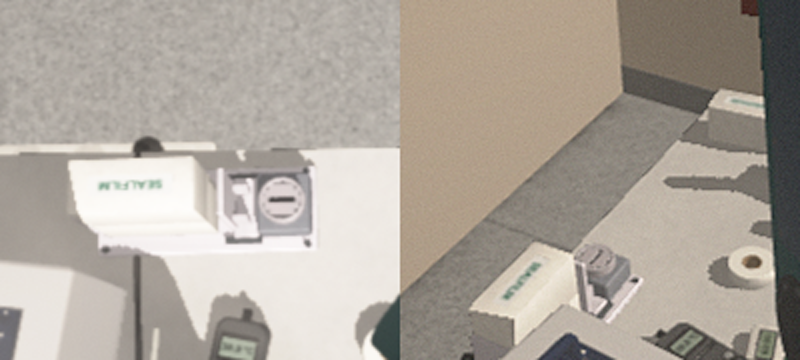

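Run:
```python
from h import *
for f,n in(('top6.npz','top'),('topb.npz','top'),('sideb.npz','side')):
    d=np.load(f)['d'];c=cloud(n,d);z=c[...,2];x=c[...,0];y=c[...,1]
    m=((z>.052)&(z<.064)&(x>.4)&(x<.58)&(y<-.33)&(y>-.46)).astype(np.uint8)
    k,l,st,_=cv2.connectedComponentsWithStats(m)
    for i in range(1,k):
        if st[i,4]>300:
            P=c[l==i];(a,b),(w,h),an=cv2.minAreaRect((P[:,:2]*1000).astype(np.float32));print(f,round(a,1),round(b,1),round(w,1),round(h,1),round(an,1))
```

```text
top6.npz 486.4 -391.0 118.6 53.4 7.5
sideb.npz 500.9 -390.0 86.7 60.3 6.6
```

servo_tool([
  [[0.02, 0.02, -0.002], [1, 0, 0]],
  [[0.06, 0.045, -0.004], [2.5, 0, 0]],
  [[0.1, 0.0644, -0.0051], [3.4, 0, 0]],
  [[0.1344, 0.0644, -0.0051], [3.4, 0, 0]],
  [[0.1344, 0.0644, -0.0051], [3.4, 0, 0]],
  [[0.1344, 0.0644, -0.0051], [3.4, 0, 0]],
], hand=0.85)

```text
clock: 37.08
eef_pos: [0.4665, -0.394, 0.0924]
ee_rot: [2.162, 0.125, -2.16]
ft_force: [1.0, -0.4, 0.7]
finger_gap: 0.851
```

Run:
```python
from h import *
y=np.radians(6.8); goto(486.2-20*np.cos(y),-391-20*np.sin(y),38,-83.2)
```

```text
t=37.08 grasp=[ 466.4648 -394.005   111.1149] toolx=[ 0.001  -0.0009 -1.    ] yawy=-83.33 F=[ 0.9928 -0.4475  0.6871] tq=[ 0.0043 -0.0171 -0.0149] gap=74.9 q=[-0.8145  0.4685  1.5908  0.0001  1.081   0.6398]
shift [ 0.0731 -0.0007  0.0001] turn [-0.13 -0.05 -0.06] rows>= 1.2
```

servo_tool([
  [[0.03, 0, 0], [0, 0, 0]],
  [[0.055, 0, 0], [0, 0, 0]],
  [[0.073, 0, 0], [0, 0, 0]],
  [[0.073, 0, 0], [0, 0, 0]],
  [[0.073, 0, 0], [0, 0, 0]],
])

```text
clock: 37.7
eef_pos: [0.4664, -0.3945, 0.0194]
ee_rot: [2.163, 0.123, -2.16]
ft_force: [-1.4, 0.7, 0.1]
finger_gap: 0.851
```

servo_tool([
  [[0, 0, 0], [0, 0, 0]],
  [[0, 0, 0], [0, 0, 0]],
  [[0, 0, 0], [0, 0, 0]],
  [[0, 0, 0], [0, 0, 0]],
], hand=0.45)

```text
clock: 38.2
eef_pos: [0.4659, -0.3941, 0.0187]
ee_rot: [2.162, 0.124, -2.161]
ft_force: [-0.5, 0.1, 3.7]
finger_gap: 0.587
```

servo_tool([
  [[-0.02, 0, 0], [0, 0, 0]],
  [[-0.06, 0, 0], [0, 0, 0]],
  [[-0.11, 0, 0], [0, 0, 0]],
  [[-0.16, 0, 0], [0, 0, 0]],
  [[-0.19, 0, 0], [0, 0, 0]],
  [[-0.19, 0, 0], [0, 0, 0]],
  [[-0.19, 0, 0], [0, 0, 0]],
])

```text
clock: 39.08
eef_pos: [0.4647, -0.3929, 0.2064]
ee_rot: [2.161, 0.127, -2.165]
ft_force: [-0.1, -0.2, -3.1]
finger_gap: 0.588
```

Run:
```python
from h import *
place(-3.5,20,228)
p,d=camera('side');cv2.imwrite('pics/s12.png',p[60:300,180:460].repeat(2,0).repeat(2,1))
```

```text
t=39.08 grasp=[ 464.7686 -392.9059  225.0528] toolx=[-0.002   0.0022 -1.    ] yawy=-83.40 F=[-0.1388 -0.1767 -3.0921] tq=[-0.018   0.0768  0.007 ] gap=51.8 q=[-0.8153  0.3569  1.4639  0.0001  1.3237  0.6404]
shift [-0.002  -0.4775 -0.1004] turn [-84.37  -0.02   0.19] rows>= 7.9
```

View pics/s12.png

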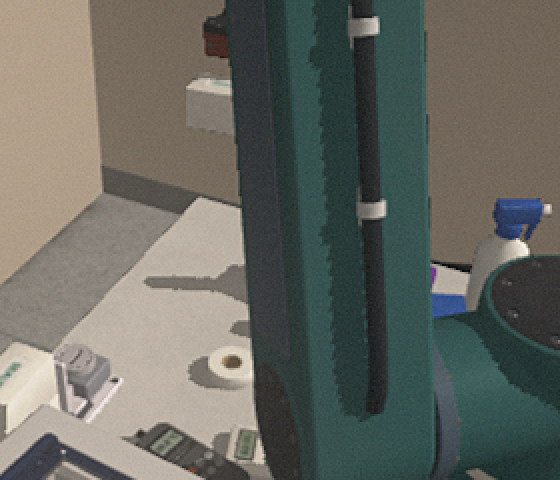

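servo_tool([
  [[0, -0.03, -0.006], [-8, 0, 0]],
  [[0, -0.08, -0.017], [-17, 0, 0]],
  [[0, -0.135, -0.028], [-26, 0, 0]],
  [[0, -0.19, -0.04], [-35, 0, 0]],
  [[0, -0.245, -0.052], [-45, 0, 0]],
  [[0, -0.3, -0.063], [-55, 0, 0]],
  [[0, -0.355, -0.075], [-65, 0, 0]],
  [[0, -0.405, -0.085], [-73, 0, 0]],
  [[0, -0.45, -0.095], [-80, 0, 0]],
  [[0, -0.477, -0.1004], [-84.3, 0, 0]],
])

```text
clock: 40.38
eef_pos: [0.5091, 0.0937, 0.2062]
ee_rot: [1.193, 1.222, -1.197]
ft_force: [-1.0, -1.1, -2.1]
finger_gap: 0.585
```

servo_tool([
  [[0, 0, 0], [0, 0, 0]],
  [[0, 0, 0], [0, 0, 0]],
  [[0, 0, 0], [0, 0, 0]],
])

```text
clock: 40.75
eef_pos: [0.5102, 0.0905, 0.2077]
ee_rot: [1.198, 1.216, -1.2]
ft_force: [0.5, -0.5, -1.9]
finger_gap: 0.588
```

```bash
python3 boxfit.py .246
python3 - <<'E'
from h import *
place(-3.5,20,164)
E
```

```text
t=40.75 grasp=[510.2296  90.4721 226.4248] toolx=[-0.0012 -0.0003 -1.    ] yawy=0.79 F=[ 0.5314 -0.5346 -1.8857] tq=[-0.0848 -0.0421  0.0004] gap=51.7 q=[ 0.0424  0.2223  1.6558 -0.0003  1.2647  0.0286]
pics/top_40.80.png
top 510.5 72.9 wh 68.0 43.6 0.5 z 246.29159842536907 slope [0.6438 5.1407] carrier xy 36.57121326446533 0.5733359596557503 913
pics/side_40.85.png
side 510.0 110.1 wh 71.9 120.6 2.6 z 246.11112289786652 slope [ 2.4301 -2.0757] carrier xy -0.56484264251709 0.7068411061401254 1229
t=40.85 grasp=[510.4726  90.6141 226.7819] toolx=[-0.0004 -0.0001 -1.    ] yawy=0.80 F=[ 0.3222 -0.6898 -0.9742] tq=[-0.0475 -0.0803 -0.0218] gap=51.7 q=[ 0.0424  0.2219  1.6554 -0.      1.2647  0.0285]
shift [ 0.0628 -0.0008 -0.0024] turn [-0.17  0.    0.02] rows>= 1.0
```

servo_tool([
  [[0.015, -0.0008, -0.0022], [-0.2, 0, 0]],
  [[0.035, -0.0008, -0.0022], [-0.2, 0, 0]],
  [[0.05, -0.0008, -0.0022], [-0.2, 0, 0]],
  [[0.056, -0.0008, -0.0022], [-0.2, 0, 0]],
  [[0.056, -0.0008, -0.0022], [-0.2, 0, 0]],
  [[0.056, -0.0008, -0.0022], [-0.2, 0, 0]],
])

```text
clock: 41.6
eef_pos: [0.5103, 0.0938, 0.1528]
ee_rot: [1.196, 1.218, -1.194]
ft_force: [0.1, -0.4, -1.5]
finger_gap: 0.587
```

```bash
python3 boxfit.py .190
python3 - <<'E'
from h import *
place(-3.5,20,164)
E
```

```text
t=41.60 grasp=[510.2807  93.79   171.509 ] toolx=[ 0.0011  0.0001 -1.    ] yawy=1.10 F=[ 0.0667 -0.4421 -1.5004] tq=[-0.1012 -0.0586 -0.0409] gap=51.7 q=[0.0485 0.2783 1.7276 0.0001 1.1346 0.0293]
pics/top_41.65.png
top 511.7 74.7 wh 69.2 40.1 1.5 z 191.34052862358809 slope [1.458  4.8528] carrier xy 34.80944606262207 1.7982343272704964 724
pics/side_41.70.png
side 509.3 113.0 wh 70.7 120.8 3.1 z 191.09815178466948 slope [ 3.3547 -1.6688] carrier xy -3.535002112121582 0.0711834505004769 1185
t=41.70 grasp=[510.2903  93.7922 171.6016] toolx=[ 0.0013  0.0002 -1.    ] yawy=1.10 F=[-0.7327  0.0761 -2.0834] tq=[-0.0708 -0.0711  0.115 ] gap=51.7 q=[0.0485 0.2781 1.7277 0.0001 1.1345 0.0293]
shift [ 0.0076 -0.0008  0.0008] turn [ 0.13 -0.01 -0.07] rows>= 0.1
```

servo_tool([
  [[0.003, -0.0007, 0.0004], [0.1, 0, 0]],
  [[0.006, -0.0007, 0.0004], [0.1, 0, 0]],
  [[0.008, -0.0007, 0.0004], [0.1, 0, 0]],
  [[0.0088, -0.0007, 0.0004], [0.1, 0, 0]],
  [[0.0088, -0.0007, 0.0004], [0.1, 0, 0]],
  [[0.0088, -0.0007, 0.0004], [0.1, 0, 0]],
])

```text
clock: 42.45
eef_pos: [0.5091, 0.0933, 0.1446]
ee_rot: [1.196, 1.217, -1.196]
ft_force: [-3.3, 0.2, 10.0]
finger_gap: 0.585
```

```bash
python3 boxfit.py .183
```

```text
t=42.45 grasp=[509.0826  93.2841 163.3219] toolx=[ 0.0004 -0.     -1.    ] yawy=1.00 F=[-3.2525  0.1582 10.0409] tq=[-0.0856  0.7084 -0.0056] gap=51.5 q=[ 0.0478  0.2864  1.7395 -0.0001  1.1154  0.0303]
pics/top_42.50.png
top 510.2 74.3 wh 68.1 40.4 2.0 z 183.20700322648875 slope [1.3023 5.0676] carrier xy 35.243683688049316 0.33288816668700044 699
pics/side_42.55.png
side 509.7 112.3 wh 121.7 70.7 87.3 z 183.10686783891234 slope [ 2.5818 -1.6172] carrier xy -2.8350047743225097 0.4574811072082406 1166
```

Contact; release, rise and head for the driver.

servo_tool([
  [[0, 0, 0], [0, 0, 0]],
  [[0, 0, 0], [0, 0, 0]],
  [[0, 0, 0], [0, 0, 0]],
  [[0, 0, 0], [0, 0, 0]],
], hand=0.8)

```text
clock: 43.05
eef_pos: [0.509, 0.0934, 0.1434]
ee_rot: [1.196, 1.218, -1.196]
ft_force: [0.6, 0.4, -0.4]
finger_gap: 0.8
```

servo_tool([
  [[-0.03, 0, 0], [0, 0, 0]],
  [[-0.06, 0, 0], [0, 0, 0]],
  [[-0.09, 0, 0], [0, 0, 0]],
  [[-0.09, -0.01, 0.05], [4, 0, 0]],
  [[-0.09, -0.03, 0.11], [14, 0, 0]],
  [[-0.09, -0.05, 0.17], [24, 0, 0]],
  [[-0.09, -0.08, 0.23], [34, 0, 0]],
  [[-0.09, -0.11, 0.29], [44, 0, 0]],
  [[-0.09, -0.14, 0.35], [54, 0, 0]],
  [[-0.09, -0.145, 0.4], [64, 0, 0]],
])

```text
clock: 44.3
eef_pos: [0.3698, -0.3082, 0.2336]
ee_rot: [1.963, 0.465, -1.963]
ft_force: [1.6, -0.4, 1.0]
finger_gap: 0.799
```

```bash
python3 boxfit.py .183
python3 - <<'E'
from h import *
goto(363.8,-318.8,230,-104)
import glob,os
f=sorted(glob.glob('pics/top_*.png'),key=os.path.getmtime)[-1];g=sorted(glob.glob('pics/side_*.png'),key=os.path.getmtime)[-1]
a=cv2.imread(f)[80:260,80:280];b=cv2.imread(g)[110:290,120:320]
cv2.imwrite('pics/c7.png',cv2.resize(np.hstack([a,b]),(800,360),interpolation=cv2.INTER_CUBIC))
E
```

```text
t=44.30 grasp=[ 369.7547 -308.2048  252.3064] toolx=[ 0.0001  0.0003 -1.    ] yawy=-63.37 F=[ 1.5553 -0.432   1.0015] tq=[ 0.0066 -0.086  -0.06  ] gap=70.4 q=[-0.8387  0.1427  1.691   0.0003  1.308   0.2672]
pics/top_44.35.png
top 509.4 113.8 wh 52.8 119.4 1.2 z 183.1704471061659 slope [1.8567 0.488 ] carrier xy -4.26616576385498 0.13207186297606285 2110
pics/side_44.40.png
side 508.2 111.6 wh 55.1 123.3 1.6 z 182.92859753892643 slope [ 3.4325 -0.7796] carrier xy -2.116094752044678 -1.0858990237121695 1242
t=44.40 grasp=[ 370.4967 -313.0288  252.3721] toolx=[ 0.0005 -0.0036 -1.    ] yawy=-63.51 F=[-1.0173  2.0893  0.1418] tq=[-0.0564  0.0222  0.038 ] gap=70.2 q=[-0.8424  0.1466  1.6861 -0.0021  1.3059  0.2666]
shift [0.0224 0.002  0.0085] turn [40.49 -0.01 -0.21] rows>= 3.8
```

View pics/c7.png

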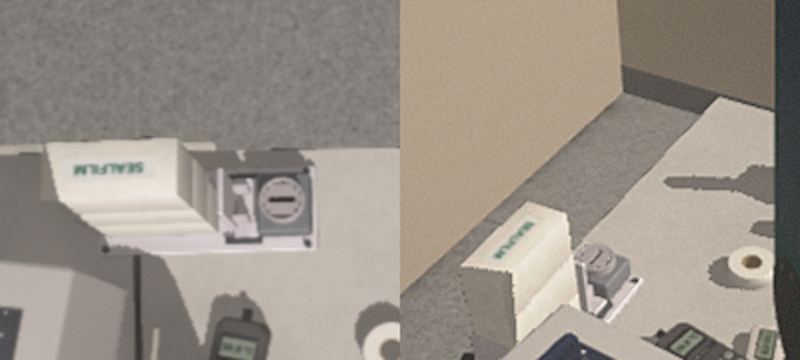

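servo_tool([
  [[0, 0.002, 0.004], [10.4, 0, 0]],
  [[0, 0.002, 0.0085], [20.8, 0, 0]],
  [[0, 0.002, 0.0085], [31, 0, 0]],
  [[0, 0.002, 0.0085], [41.5, 0, 0]],
  [[0, 0.002, 0.0085], [41.5, 0, 0]],
  [[0, 0.002, 0.0085], [41.5, 0, 0]],
], hand=0.6)

```text
clock: 45.15
eef_pos: [0.3649, -0.3121, 0.2334]
ee_rot: [-2.089, 0.261, 2.089]
ft_force: [-0.2, -0.6, 0.3]
finger_gap: 0.599
```

Run:
```python
from h import *
goto(363.8,-319.3,102,-105)
for n in('top','side'):
    p,d=camera(n);cv2.imwrite(f'pics/{n}13.png',p)
```

```text
t=45.15 grasp=[ 364.8564 -312.1036  252.0847] toolx=[-0.0001  0.0004 -1.    ] yawy=-104.25 F=[-0.2161 -0.618   0.3447] tq=[0.0594 0.0065 0.0482] gap=52.7 q=[-0.8518  0.1411  1.6935  0.0002  1.3073  0.9676]
shift [ 0.1501  0.0073 -0.0008] turn [0.75 0.01 0.02] rows>= 2.4
```

View pics/top13.png

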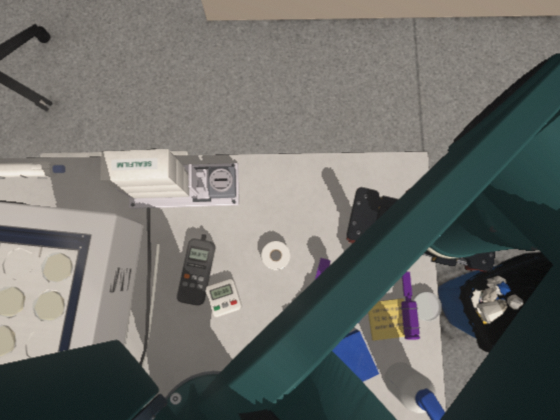

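servo_tool([
  [[0.02, 0.0073, -0.0008], [0.75, 0, 0]],
  [[0.05, 0.0073, -0.0008], [0.75, 0, 0]],
  [[0.07, 0.0073, -0.0008], [0.75, 0, 0]],
  [[0.07, 0.0073, -0.0008], [0.75, 0, 0]],
  [[0.07, 0.0073, -0.0008], [0.75, 0, 0]],
  [[0.07, 0.0073, -0.0008], [0.75, 0, 0]],
])

```text
clock: 46.0
eef_pos: [0.3643, -0.3205, 0.1645]
ee_rot: [-2.082, 0.279, 2.078]
ft_force: [0.4, 0.1, -0.5]
finger_gap: 0.596
```

Run:
```python
from h import *
goto(363.8,-319.3,102,-105)
```

```text
t=46.00 grasp=[ 364.266  -320.4966  183.195 ] toolx=[ 0.0013 -0.0014 -1.    ] yawy=-105.23 F=[ 0.3989  0.0581 -0.4656] tq=[-0.0189  0.0874  0.0262] gap=52.5 q=[-0.8641  0.217   1.7817  0.0001  1.1409  0.9725]
shift [ 0.0812 -0.0011  0.0009] turn [-0.23 -0.09 -0.06] rows>= 1.3
```

servo_tool([
  [[0.03, -0.0008, 0.0003], [0, 0, 0]],
  [[0.06, -0.0008, 0.0003], [0, 0, 0]],
  [[0.079, -0.0008, 0.0003], [0, 0, 0]],
  [[0.079, -0.0008, 0.0003], [0, 0, 0]],
  [[0.079, -0.0008, 0.0003], [0, 0, 0]],
])

```text
clock: 46.62
eef_pos: [0.3643, -0.3198, 0.0855]
ee_rot: [-2.081, 0.279, 2.078]
ft_force: [0.6, 0.6, -0.2]
finger_gap: 0.604
```

servo_tool([
  [[0, 0, 0], [0, 0, 0]],
  [[0, 0, 0], [0, 0, 0]],
  [[0, 0, 0], [0, 0, 0]],
  [[0, 0, 0], [0, 0, 0]],
  [[0, 0, 0], [0, 0, 0]],
  [[0, 0, 0], [0, 0, 0]],
], hand=0.15, squeeze=40)

```text
clock: 47.38
eef_pos: [0.364, -0.3194, 0.0849]
ee_rot: [-2.08, 0.279, 2.079]
ft_force: [1.1, -0.1, 5.5]
finger_gap: 0.316
```

Run:
```python
from h import *
state()
```

```text
t=47.38 grasp=[ 363.9529 -319.3696  103.5553] toolx=[ 0.0007 -0.0006 -1.    ] yawy=-105.26 F=[ 1.109  -0.0589  5.5015] tq=[ 0.1037  0.0271 -0.0018] gap=27.8 q=[-0.8631  0.3213  1.8746  0.0002  0.9448  0.9738]
```

servo_tool([
  [[-0.02, 0, 0], [0, 0, 0]],
  [[-0.05, 0, 0], [0, 0, 0]],
  [[-0.08, 0, 0], [0, 0, 0]],
  [[-0.11, 0, 0], [0, 0, 0]],
  [[-0.15, 0, 0], [0, 0, 0]],
  [[-0.15, 0, 0], [0, 0, 0]],
  [[-0.15, 0, 0], [0, 0, 0]],
])

```text
clock: 48.25
eef_pos: [0.3629, -0.3183, 0.2333]
ee_rot: [-2.077, 0.277, 2.08]
ft_force: [-0.2, 0.4, -1.2]
finger_gap: 0.316
```

Run:
```python
from h import *
goto(509,-19.0,250,0.9)
```

```text
t=48.25 grasp=[ 362.9573 -318.3409  251.9882] toolx=[-0.0012  0.0015 -1.    ] yawy=-105.26 F=[-0.1763  0.3699 -1.1867] tq=[0.1002 0.0414 0.0042] gap=27.8 q=[-0.8632  0.1463  1.6875  0.      1.3098  0.9739]
shift [ 0.0022 -0.3272 -0.0622] turn [-106.16    0.01    0.13] rows>= 9.9
```

servo_tool([
  [[0, -0.02, -0.004], [-10.6, 0, 0]],
  [[0, -0.05, -0.01], [-21, 0, 0]],
  [[0, -0.085, -0.016], [-32, 0, 0]],
  [[0, -0.12, -0.023], [-42.5, 0, 0]],
  [[0, -0.155, -0.03], [-53, 0, 0]],
  [[0, -0.19, -0.036], [-63.7, 0, 0]],
  [[0, -0.225, -0.043], [-74.3, 0, 0]],
  [[0, -0.26, -0.05], [-85, 0, 0]],
  [[0, -0.295, -0.056], [-95.5, 0, 0]],
  [[0, -0.3272, -0.0622], [-106, 0, 0]],
])

```text
clock: 49.5
eef_pos: [0.5086, -0.0182, 0.2322]
ee_rot: [1.194, 1.222, -1.197]
ft_force: [-0.2, 0.1, -1.9]
finger_gap: 0.313
```

servo_tool([
  [[0.03, 0, 0], [0, 0, 0]],
  [[0.045, 0, 0], [0, 0, 0]],
  [[0.045, 0, 0], [0, 0, 0]],
  [[0.045, 0, 0], [0, 0, 0]],
])

```text
clock: 50.0
eef_pos: [0.5098, -0.0201, 0.1897]
ee_rot: [1.2, 1.215, -1.2]
ft_force: [0.3, -0.3, -0.4]
finger_gap: 0.314
```

Run:
```python
from h import *
s,R,g=state()
L=drv_lines(g[0],g[1],g[2]-.097,90.9)
sl=rectl(.5104,-.0196,.0515,90.97,.028,.0065)
for n,w in(('side',(150,260,170,270)),('top',(110,210,170,270))):
    p,d=camera(n);np.savez(n+'14.npz',p=p,d=d)
    overlay(n,p,[],*w,6,f'/tmp/{n}a.png');overlay(n,p,L+sl,*w,6,f'/tmp/{n}b.png')
    o=np.hstack([cv2.imread(f'/tmp/{n}a.png'),cv2.imread(f'/tmp/{n}b.png')]);cv2.imwrite(f'pics/{n}14.png',cv2.resize(o,None,fx=.66,fy=.66,interpolation=cv2.INTER_AREA))
goto(509,-19,157,0.9)
```

```text
t=50.00 grasp=[509.7723 -20.1379 208.3942] toolx=[ 0.      0.0001 -1.    ] yawy=0.70 F=[ 0.309  -0.3212 -0.4162] tq=[-0.0348 -0.0508 -0.0189] gap=27.6 q=[-0.175   0.2271  1.6974  0.0001  1.217  -0.1872]
t=50.10 grasp=[510.2803 -20.1776 208.96  ] toolx=[ 0.0015 -0.0002 -1.    ] yawy=0.70 F=[ 1.0484  0.1312 -1.8335] tq=[ 0.012  -0.0952  0.032 ] gap=27.8 q=[-0.1749  0.2265  1.6968  0.0001  1.2168 -0.1872]
shift [ 0.052  -0.0014 -0.0012] turn [-0.2   0.01 -0.08] rows>= 0.8
```

View pics/side14.png

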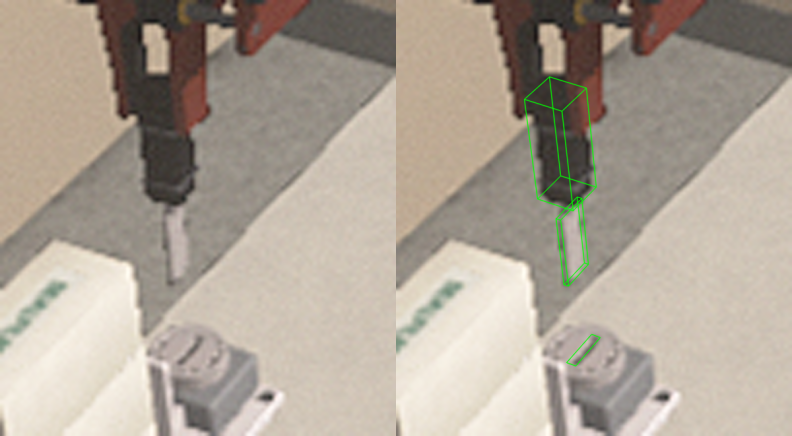

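View pics/top14.png

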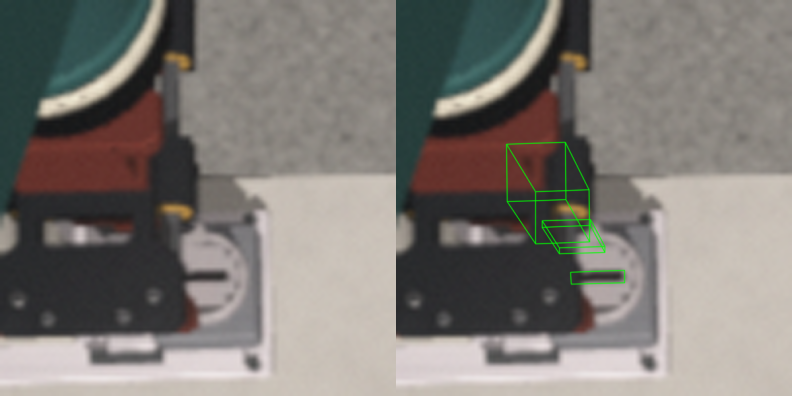

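```bash
cat > bladefit.py <<'E'
from h import *
import sys
from scipy.optimize import minimize
# fit blade yaw/xy offset by silhouette IoU in side image vs color? use depth-mask
def fitm(n,f,g,yaw0,zb):
    S=np.load(f);c=cloud(n,S['d'])
    near=(np.hypot(c[...,0]-g[0],c[...,1]-g[1])<.03)&(c[...,2]>zb-.006)&(c[...,2]<zb+.047)
    k,l,st,ce=cv2.connectedComponentsWithStats(near.astype(np.uint8))
    i=1+np.argmax(st[1:,4]);m=(l==i)
    P=c[m];print(n,'mask px',m.sum(),'z',P[:,2].min(),P[:,2].max(),'med xy',np.median(P[:,:2],0)*1000)
    K=8;r0,r1=np.where(m)[0].min()-6,np.where(m)[0].max()+6;c0,c1=np.where(m)[1].min()-8,np.where(m)[1].max()+8
    M=cv2.resize(m[r0:r1,c0:c1].astype(np.float32),None,fx=K,fy=K,interpolation=cv2.INTER_LINEAR)
    def sil(dx,dy,yaw):
        a=np.radians(yaw);u=np.array([np.cos(a),np.sin(a),0]);v=np.array([-u[1],u[0],0]);pts=[]
        for z in(zb,zb+.047):
            for s in(-1,1):
                for t in(-1,1):
                    q=proj(n,np.array([g[0]+dx,g[1]+dy,z])+s*.011*u+t*.0015*v);pts.append([(q[1]+.5-c0)*K,(q[0]+.5-r0)*K])
        h=cv2.convexHull(np.array(pts,np.float32)).astype(np.int32);o=np.zeros(M.shape,np.uint8);cv2.fillConvexPoly(o,h,1);return o
    return M,sil
if __name__=='__main__':
    s,R,g=state();yaw=float(sys.argv[2]);f=sys.argv[1]
    M,sil=fitm('side',f,g,yaw,g[2]-.097)
    best=[]
    rt=np.array([-.8845,-.4664])
    for y in np.arange(yaw-16,yaw+16.1,2):
        for a in np.arange(-.004,.0041,.001):   # along image right
            o=sil(a*rt[0],a*rt[1],y);i=np.minimum(o,M).sum()/np.maximum(o,M).sum();best.append((i,y,a*1000))
    best.sort(reverse=True)
    for b in best[:8]:print(b)
E
python3 bladefit.py side14.npz 90.9; python3 -c "
from h import *
"
```

```text
t=50.10 grasp=[510.2803 -20.1776 208.96  ] toolx=[ 0.0015 -0.0002 -1.    ] yawy=0.70 F=[ 1.0484  0.1312 -1.8335] tq=[ 0.012  -0.0952  0.032 ] gap=27.8 q=[-0.1749  0.2265  1.6968  0.0001  1.2168 -0.1872]
side mask px 90 z 0.10850181955294991 0.15833014299794723 med xy [511.126  -18.1255]
(np.float32(0.7681384), np.float64(98.9), np.float64(-1.0))
(np.float32(0.767114), np.float64(100.9), np.float64(-1.0))
(np.float32(0.7608101), np.float64(102.9), np.float64(-1.0))
(np.float32(0.7536038), np.float64(96.9), np.float64(-1.0))
(np.float32(0.7518494), np.float64(96.9), np.float64(0.0))
(np.float32(0.7493511), np.float64(98.9), np.float64(0.0))
(np.float32(0.74864835), np.float64(100.9), np.float64(0.0))
(np.float32(0.7435462), np.float64(94.9), np.float64(0.0))
```

servo_tool([
  [[0.02, -0.001, -0.001], [4, 0, 0]],
  [[0.04, -0.001, -0.001], [7.5, 0, 0]],
  [[0.051, -0.001, -0.001], [7.5, 0, 0]],
  [[0.051, -0.001, -0.001], [7.5, 0, 0]],
  [[0.051, -0.001, -0.001], [7.5, 0, 0]],
  [[0.051, -0.001, -0.001], [7.5, 0, 0]],
])

```text
clock: 50.85
eef_pos: [0.5093, -0.0188, 0.1392]
ee_rot: [1.296, 1.15, -1.294]
ft_force: [0.1, -0.3, -0.7]
finger_gap: 0.317
```

```bash
python3 q5.py 90.97; python3 bladefit.py side5.npz 90.9
```

```text
t=50.85 grasp=[509.3114 -18.8287 157.9431] toolx=[ 0.0015 -0.0001 -1.    ] yawy=-6.74 F=[ 0.1105 -0.3295 -0.6695] tq=[-0.0519 -0.0288 -0.0303] gap=27.9 q=[-0.1727  0.2813  1.763   0.0002  1.0958 -0.0552]
pics/q_50.95.png
t=50.95 grasp=[509.1063 -18.7679 157.7383] toolx=[ 0.0011 -0.0001 -1.    ] yawy=-6.74 F=[ 0.1696 -0.4335 -0.285 ] tq=[-0.0317 -0.0409 -0.0095] gap=27.8 q=[-0.1726  0.2815  1.7633  0.0001  1.0957 -0.055 ]
side mask px 99 z 0.056363876834194304 0.10759941370764048 med xy [511.0801 -18.3108]
(np.float32(0.7803592), np.float64(90.9), np.float64(-1.0))
(np.float32(0.7784486), np.float64(88.9), np.float64(-1.0))
(np.float32(0.7775031), np.float64(92.9), np.float64(-1.0))
(np.float32(0.77309793), np.float64(86.9), np.float64(-1.0))
(np.float32(0.77106106), np.float64(94.9), np.float64(-1.0))
(np.float32(0.7660389), np.float64(84.9), np.float64(-1.0))
(np.float32(0.75760037), np.float64(88.9), np.float64(0.0))
(np.float32(0.75528455), np.float64(82.9), np.float64(-1.0))
```

View pics/q_50.95.png

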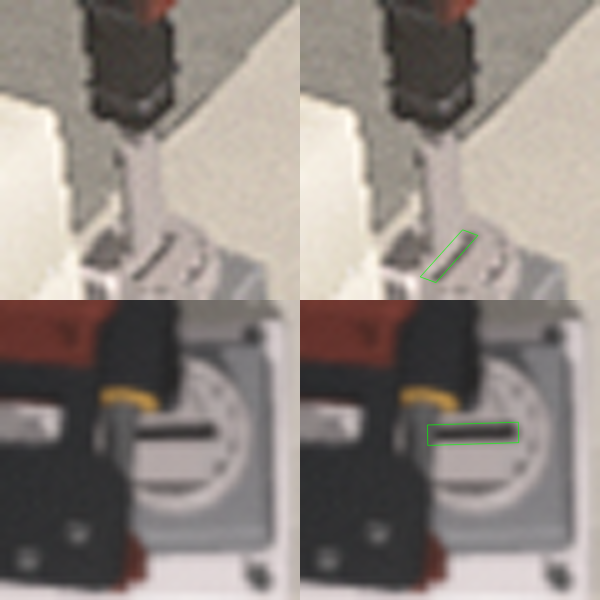

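servo_tool([
  [[0, -0.0022, 0.0005], [0, 0, 0]],
  [[0.002, -0.0022, 0.0005], [0, 0, 0]],
  [[0.005, -0.0022, 0.0005], [0, 0, 0]],
  [[0.008, -0.0022, 0.0005], [0, 0, 0]],
  [[0.01, -0.0022, 0.0005], [0, 0, 0]],
  [[0.0115, -0.0022, 0.0005], [0, 0, 0]],
  [[0.0125, -0.0022, 0.0005], [0, 0, 0]],
  [[0.0125, -0.0022, 0.0005], [0, 0, 0]],
])

```text
clock: 51.95
eef_pos: [0.5064, -0.0189, 0.1259]
ee_rot: [1.296, 1.151, -1.296]
ft_force: [0.3, -0.4, -1.7]
finger_gap: 0.316
```

```bash
python3 q5.py 90.97
```

```text
t=51.95 grasp=[506.3935 -18.9393 144.6201] toolx=[-0.0001  0.0001 -1.    ] yawy=-6.75 F=[ 0.305  -0.4455 -1.6566] tq=[-0.0955 -0.1349  0.0196] gap=27.8 q=[-0.1738  0.2947  1.783   0.0001  1.064  -0.056 ]
pics/q_52.05.png
```

servo_tool([
  [[0.0015, 0, 0], [0, 0, 0]],
  [[0.0015, 0, 0], [0, 0, 0]],
  [[0.0015, 0.0, -0.0006], [10, 0, 0]],
  [[0.0015, 0.0002, -0.0011], [20, 0, 0]],
  [[0.0015, 0.0004, -0.0016], [30, 0, 0]],
  [[0.0015, 0.0008, -0.0021], [40, 0, 0]],
  [[0.0015, 0.0011, -0.0025], [50, 0, 0]],
  [[0.0015, 0.0016, -0.0028], [60, 0, 0]],
  [[0.0015, 0.0016, -0.0028], [60, 0, 0]],
])

```text
clock: 53.18
eef_pos: [0.5087, -0.0166, 0.1246]
ee_rot: [1.997, 0.412, -1.996]
ft_force: [0.7, -0.9, -0.8]
finger_gap: 0.315
```

```bash
python3 q5.py 38
```

```text
t=53.17 grasp=[508.696  -16.6369 143.2621] toolx=[ 0.0006 -0.0004 -1.    ] yawy=-66.65 F=[ 0.7431 -0.9122 -0.802 ] tq=[-0.2861 -0.1731  0.1384] gap=27.7 q=[-0.1682  0.299   1.7805 -0.0004  1.0614  0.9952]
pics/q_53.27.png
```

View pics/q_53.27.png

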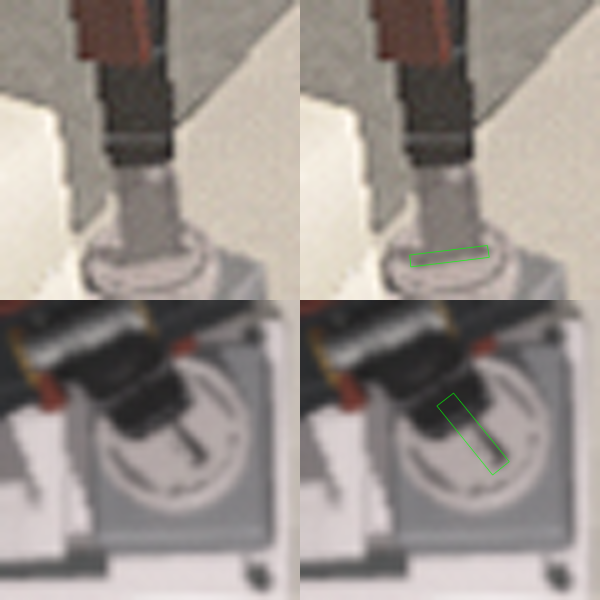

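servo_tool([
  [[0, 0, -0.0003], [5, 0, 0]],
  [[0, 0, -0.0006], [10, 0, 0]],
  [[0, 0.0001, -0.0008], [15, 0, 0]],
  [[0, 0.0002, -0.001], [18, 0, 0]],
  [[0, 0.0002, -0.001], [18, 0, 0]],
])

```text
clock: 53.9
eef_pos: [0.5093, -0.0163, 0.1245]
ee_rot: [2.173, 0.103, -2.173]
ft_force: [0.9, -1.4, 0.4]
finger_gap: 0.319
```

```bash
python3 q5.py 22.2
```

```text
t=53.90 grasp=[509.3404 -16.2503 143.2288] toolx=[ 0.     -0.0001 -1.    ] yawy=-84.59 F=[ 0.8866 -1.4053  0.3585] tq=[-0.3384 -0.056   0.1341] gap=28.1 q=[-0.1674  0.3002  1.7788 -0.0001  1.0626  1.309 ]
pics/q_54.00.png
```

Still just friction torque; go on in small steps until the stop shows.

servo_tool([
  [[0, 0, -0.0001], [2, 0, 0]],
  [[0, 0, -0.0002], [4, 0, 0]],
  [[0, 0, -0.0002], [4, 0, 0]],
  [[0, 0, -0.0002], [4, 0, 0]],
])

```text
clock: 54.5
eef_pos: [0.5096, -0.0161, 0.1245]
ee_rot: [2.21, 0.025, -2.21]
ft_force: [0.1, -2.3, 0.8]
finger_gap: 0.314
```

```bash
python3 q5.py 22.2
```

```text
t=54.50 grasp=[509.5731 -16.1435 143.2144] toolx=[ 0.      0.0001 -1.    ] yawy=-88.73 F=[ 0.0546 -2.3187  0.8176] tq=[-0.3391 -0.0388  0.128 ] gap=27.6 q=[-0.1673  0.3005  1.7783  0.0001  1.0627  1.3814]
pics/q_54.60.png
```

View pics/q_54.60.png

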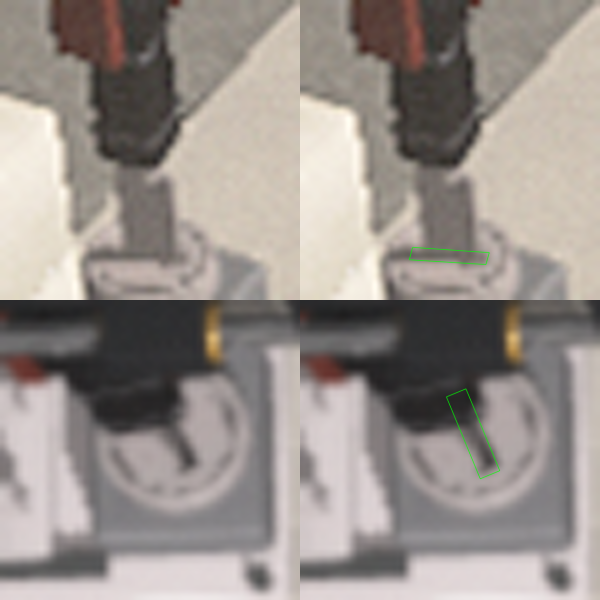

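servo_tool([
  [[0, 0, -0.0001], [2, 0, 0]],
  [[0, 0, -0.0002], [4, 0, 0]],
  [[0, 0, -0.0002], [5, 0, 0]],
  [[0, 0, -0.0002], [5, 0, 0]],
  [[0, 0, -0.0002], [5, 0, 0]],
])

```text
clock: 55.22
eef_pos: [0.5098, -0.0161, 0.1245]
ee_rot: [-2.188, 0.071, 2.188]
ft_force: [0.4, -1.6, 1.2]
finger_gap: 0.316
```

```bash
python3 q5.py 22.2
```

```text
t=55.23 grasp=[509.7768 -16.1432 143.2006] toolx=[ 0.0001  0.     -1.    ] yawy=-93.74 F=[ 0.3894 -1.5644  1.2423] tq=[-0.3488 -0.0332  0.6287] gap=27.8 q=[-0.1672  0.3008  1.7779  0.      1.0628  1.4688]
pics/q_55.33.png
```

servo_tool([
  [[0, 0, 0.0002], [-5, 0, 0]],
  [[0, 0, 0.0005], [-10, 0, 0]],
  [[0, 0, 0.0005], [-10, 0, 0]],
  [[-0.01, 0, 0.0005], [-10, 0, 0]],
  [[-0.03, 0, 0.0005], [-10, 0, 0]],
  [[-0.07, 0, 0.0005], [-10, 0, 0]],
  [[-0.11, 0, 0.0005], [-10, 0, 0]],
  [[-0.11, 0, 0.0005], [-10, 0, 0]],
  [[-0.11, 0, 0.0005], [-10, 0, 0]],
])

```text
clock: 56.45
eef_pos: [0.5085, -0.0158, 0.2339]
ee_rot: [2.165, 0.118, -2.167]
ft_force: [-0.1, 0.2, -1.5]
finger_gap: 0.318
```

```bash
cat > slot.py <<'E'
from h import *
def slot(p,n='top'):
    g=cv2.cvtColor(p,cv2.COLOR_BGR2GRAY).astype(np.float32);cx,cy=.5113,-.0185;N=240;k=.0002
    u=(np.arange(N)-N/2)*k;U,V=np.meshgrid(u,u);mp=np.array([proj(n,[cx+a,cy+b,.0517]) for a,b in zip(U.ravel(),V.ravel())]).reshape(N,N,2).astype(np.float32)
    im=cv2.remap(g,mp[...,1],mp[...,0],cv2.INTER_CUBIC);rr=np.hypot(U+.0009,V+.0011)
    bg=np.median(im[(rr<.018)]);w=np.clip(bg-12-im,0,None)*(rr<.0155)
    W=w.sum();m=np.array([(w*U).sum(),(w*V).sum()])/W;c=np.cov(np.stack([U.ravel()-m[0],V.ravel()-m[1]]),aweights=w.ravel());e,v=np.linalg.eigh(c);a=np.degrees(np.arctan2(v[1,1],v[0,1]))%180
    cv2.imwrite(f'pics/slotr_{n}.png',cv2.resize(im.clip(0,255).astype(np.uint8),None,fx=2,fy=2))
    print(n,'slot',a,'theta',np.radians((90.97-a)%180),np.sqrt(12*e)*1000)
if __name__=='__main__':
    state()
    for n in('top','side'):
        p,d=camera(n);np.savez(n+'15.npz',p=p,d=d);cv2.imwrite(f'pics/{n}15.png',p);slot(p,n)
E
python3 slot.py; python3 -c "
from h import *
goto(364,-319.4,245,-105.26)"
```

```text
t=56.45 grasp=[508.5216 -15.7904 252.6309] toolx=[-0.001   0.0006 -1.    ] yawy=-83.80 F=[-0.0828  0.2499 -1.5408] tq=[-0.0418  0.0606  0.023 ] gap=28.0 q=[-0.1673  0.185   1.6371  0.0005  1.3206  1.2951]
top slot 21.94632029464711 theta 1.2046904727003975 [ 6.5217 25.1173]
side slot 22.80553150031878 theta 1.1896944081913967 [ 6.8682 25.1063]
t=56.55 grasp=[507.9796 -15.8006 251.6941] toolx=[-0.003   0.0008 -1.    ] yawy=-83.78 F=[-0.0477 -0.1184 -0.2933] tq=[-0.0131  0.0099  0.0805] gap=27.8 q=[-0.1673  0.1862  1.638   0.0003  1.3205  1.2948]
shift [0.0069 0.2862 0.176 ] turn [21.48  0.18  0.03] rows>= 5.4
```

View pics/side15.png

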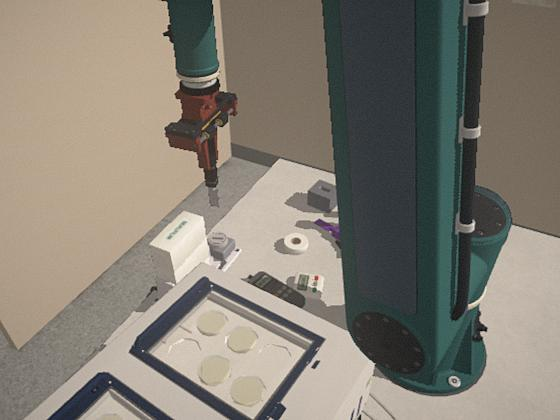

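View pics/slotr_top.png

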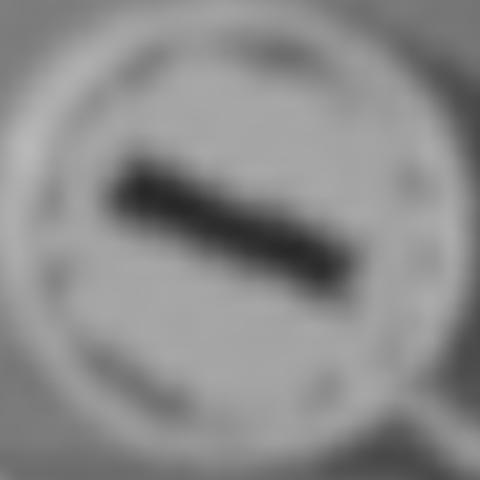

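```bash
python3 bladefit.py side15.npz 10
python3 - <<'E'
from slot import *
for f in('pics/top_36.27.png','pics/top_44.35.png'):slot(cv2.imread(f))
E
```

```text
t=56.55 grasp=[507.9796 -15.8006 251.6941] toolx=[-0.003   0.0008 -1.    ] yawy=-83.78 F=[-0.0477 -0.1184 -0.2933] tq=[-0.0131  0.0099  0.0805] gap=27.8 q=[-0.1673  0.1862  1.638   0.0003  1.3205  1.2948]
side mask px 162 z 0.15146418001493478 0.20084010383499418 med xy [506.7819 -18.402 ]
(np.float32(0.85382575), np.float64(20.0), np.float64(3.0))
(np.float32(0.8536978), np.float64(12.0), np.float64(3.0))
(np.float32(0.85349256), np.float64(18.0), np.float64(3.0))
(np.float32(0.85257655), np.float64(22.0), np.float64(3.0))
(np.float32(0.85224), np.float64(16.0), np.float64(3.0))
(np.float32(0.851708), np.float64(14.0), np.float64(3.0))
(np.float32(0.8511432), np.float64(14.0), np.float64(2.0))
(np.float32(0.8506097), np.float64(24.0), np.float64(3.0))
top slot 90.21308919665375 theta 0.013210585662307274 [ 7.5087 26.1077]
top slot 90.2335550285963 theta 0.01285338951075004 [ 7.3189 26.1465]
```

servo_tool([
  [[0, 0.03, 0.018], [2, 0, 0]],
  [[0, 0.08, 0.05], [6, 0, 0]],
  [[0, 0.13, 0.08], [10, 0, 0]],
  [[0, 0.18, 0.11], [14, 0, 0]],
  [[0, 0.23, 0.142], [18, 0, 0]],
  [[0, 0.265, 0.163], [20, 0, 0]],
  [[0, 0.2862, 0.176], [21.5, 0, 0]],
  [[0, 0.2862, 0.176], [21.5, 0, 0]],
  [[0, 0.2862, 0.176], [21.5, 0, 0]],
  [[0, 0.2862, 0.176], [21.5, 0, 0]],
])

```text
clock: 57.8
eef_pos: [0.3657, -0.3185, 0.2341]
ee_rot: [-2.079, 0.276, 2.08]
ft_force: [-0.8, 0.7, -1.9]
finger_gap: 0.315
```

```bash
python3 -c "
from h import *
goto(364,-319.4,170,-105.26)"
```

```text
t=57.80 grasp=[ 365.6818 -318.5232  252.7667] toolx=[-0.0004  0.0011 -1.    ] yawy=-105.17 F=[-0.7977  0.7233 -1.9007] tq=[-0.0189 -0.0128  0.0297] gap=27.7 q=[-0.8595  0.1484  1.6828  0.0004  1.3115  0.976 ]
shift [0.0828 0.0014 0.0013] turn [0.09 0.04 0.06] rows>= 1.3
```

servo_tool([
  [[0.03, 0.0014, 0.0013], [0, 0, 0]],
  [[0.07, 0.0014, 0.0013], [0, 0, 0]],
  [[0.093, 0.0014, 0.0013], [0, 0, 0]],
  [[0.093, 0.0014, 0.0013], [0, 0, 0]],
  [[0.093, 0.0014, 0.0013], [0, 0, 0]],
  [[0.093, 0.0014, 0.0013], [0, 0, 0]],
])

```text
clock: 58.55
eef_pos: [0.3647, -0.3214, 0.1427]
ee_rot: [-2.082, 0.28, 2.078]
ft_force: [-1.2, 0.2, -1.6]
finger_gap: 0.316
```

```bash
python3 -c "
from h import *
goto(364,-319.4,103.5,-105.26)"
```

```text
t=58.55 grasp=[ 364.6631 -321.3524  161.4112] toolx=[ 0.0016 -0.0017 -1.    ] yawy=-105.23 F=[-1.1968  0.2475 -1.6048] tq=[ 0.0622  0.0026 -0.0287] gap=27.8 q=[-0.8647  0.2441  1.8076  0.0001  1.0876  0.9718]
shift [ 0.0579 -0.0018  0.0013] turn [ 0.03 -0.12 -0.07] rows>= 0.9
```

servo_tool([
  [[0, -0.0014, 0.0006], [0, 0, 0]],
  [[0.004, -0.0014, 0.0006], [0, 0, 0]],
  [[0.009, -0.0014, 0.0006], [0, 0, 0]],
  [[0.014, -0.0014, 0.0006], [0, 0, 0]],
  [[0.019, -0.0014, 0.0006], [0, 0, 0]],
  [[0.019, -0.0014, 0.0006], [0, 0, 0]],
])

```text
clock: 59.3
eef_pos: [0.3633, -0.3189, 0.1218]
ee_rot: [-2.078, 0.277, 2.08]
ft_force: [-0.8, 0.1, -2.3]
finger_gap: 0.317
```

```bash
python3 -c "
from h import *
goto(364,-319.4,103.5,-105.26)"
```

```text
t=59.30 grasp=[ 363.2809 -318.929   140.5366] toolx=[-0.0008  0.001  -1.    ] yawy=-105.26 F=[-0.7592  0.1176 -2.325 ] tq=[ 0.016   0.0302 -0.0026] gap=27.9 q=[-0.8635  0.2693  1.8346  0.      1.039   0.9735]
shift [ 0.037   0.0003 -0.0009] turn [0.   0.06 0.04] rows>= 0.6
```

Blade is 8 mm inside the pocket without force; lower fully.

servo_tool([
  [[0.01, 0, 0], [0, 0, 0]],
  [[0.02, 0, 0], [0, 0, 0]],
  [[0.03, 0, 0], [0, 0, 0]],
  [[0.036, 0, 0], [0, 0, 0]],
  [[0.036, 0, 0], [0, 0, 0]],
  [[0.036, 0, 0], [0, 0, 0]],
])

```text
clock: 60.05
eef_pos: [0.3637, -0.3194, 0.0866]
ee_rot: [-2.079, 0.278, 2.079]
ft_force: [0.2, 1.1, -1.1]
finger_gap: 0.316
```

```bash
python3 -c "
from h import *
state()"
```

```text
t=60.05 grasp=[ 363.7365 -319.3918  105.285 ] toolx=[ 0.0002 -0.0001 -1.    ] yawy=-105.25 F=[ 0.2463  1.1173 -1.0833] tq=[ 0.0164  0.0111 -0.0125] gap=27.8 q=[-0.8634  0.3189  1.8726  0.0001  0.9499  0.9735]
```

servo_tool([
  [[0.001, 0, 0], [0, 0, 0]],
  [[0.0015, 0, 0], [0, 0, 0]],
  [[0.0015, 0, 0], [0, 0, 0]],
])

```text
clock: 60.42
eef_pos: [0.3636, -0.3193, 0.085]
ee_rot: [-2.079, 0.278, 2.079]
ft_force: [0.5, 0.8, -1.0]
finger_gap: 0.316
```

servo_tool([
  [[0, 0, 0], [0, 0, 0]],
  [[0, 0, 0], [0, 0, 0]],
  [[0, 0, 0], [0, 0, 0]],
  [[0, 0, 0], [0, 0, 0]],
  [[0, 0, 0], [0, 0, 0]],
], hand=0.55)

```text
clock: 61.05
eef_pos: [0.3636, -0.3192, 0.085]
ee_rot: [-2.079, 0.278, 2.079]
ft_force: [-0.7, -0.6, 0.8]
finger_gap: 0.552
```

servo_tool([
  [[-0.02, 0, 0], [0, 0, 0]],
  [[-0.06, 0, 0], [0, 0, 0]],
  [[-0.11, 0, 0], [0, 0, 0]],
  [[-0.15, 0, 0], [0, 0, 0]],
  [[-0.15, -0.03, -0.04], [0, 0, 0]],
  [[-0.15, -0.08, -0.09], [-5, 0, 0]],
  [[-0.15, -0.12, -0.12], [-10, 0, 0]],
  [[-0.15, -0.12, -0.12], [-10, 0, 0]],
  [[-0.15, -0.12, -0.12], [-10, 0, 0]],
])

```text
clock: 62.18
eef_pos: [0.5103, -0.2349, 0.2346]
ee_rot: [-2.173, 0.099, 2.176]
ft_force: [0.1, -0.8, 0.2]
finger_gap: 0.552
```

```bash
python3 slot.py; python3 boxfit.py .183
```

```text
t=62.17 grasp=[ 510.353  -234.928   253.2893] toolx=[-0.0013  0.0001 -1.    ] yawy=-95.23 F=[ 0.1183 -0.8093  0.1725] tq=[-0.0524 -0.0002  0.029 ] gap=48.6 q=[-0.5539  0.2647  1.5283 -0.0006  1.3498  1.1083]
t=62.23 grasp=[ 509.9778 -235.4089  253.3818] toolx=[-0.0011  0.0001 -1.    ] yawy=-95.30 F=[ 0.4395 -0.339  -0.0418] tq=[ 0.0884  0.0105 -0.001 ] gap=48.4 q=[-0.5551  0.2643  1.5286 -0.0005  1.3497  1.1083]
pics/top_62.27.png
top 508.5 154.3 wh 52.9 37.5 0.9 z 183.2738482314279 slope [ 1.1521 -0.8694] carrier xy -44.83273815002441 -0.06541180554200363 551
pics/side_62.33.png
side 507.7 113.2 wh 56.0 119.6 2.1 z 182.96830076405595 slope [ 3.5877 -0.7942] carrier xy -3.732743738861084 -1.4951608474426383 1238slot.py:7: RuntimeWarning: invalid value encountered in divide
  W=w.sum();m=np.array([(w*U).sum(),(w*V).sum()])/W;c=np.cov(np.stack([U.ravel()-m[0],V.ravel()-m[1]]),aweights=w.ravel());e,v=np.linalg.eigh(c);a=np.degrees(np.arctan2(v[1,1],v[0,1]))%180
Traceback (most recent call last):
  File "slot.py", line 13, in <module>
    p,d=camera(n);np.savez(n+'15.npz',p=p,d=d);cv2.imwrite(f'pics/{n}15.png',p);slot(p,n)
                                                                                ~~~~^^^^^
  File "slot.py", line 7, in slot
    W=w.sum();m=np.array([(w*U).sum(),(w*V).sum()])/W;c=np.cov(np.stack([U.ravel()-m[0],V.ravel()-m[1]]),aweights=w.ravel());e,v=np.linalg.eigh(c);a=np.degrees(np.arctan2(v[1,1],v[0,1]))%180
                                                        ~~~~~~^^^^^^^^^^^^^^^^^^^^^^^^^^^^^^^^^^^^^^^^^^^^^^^^^^^^^^^^^^^^^^
ZeroDivisionError: Weights sum to zero, can't be normalized
```

View pics/top15.png

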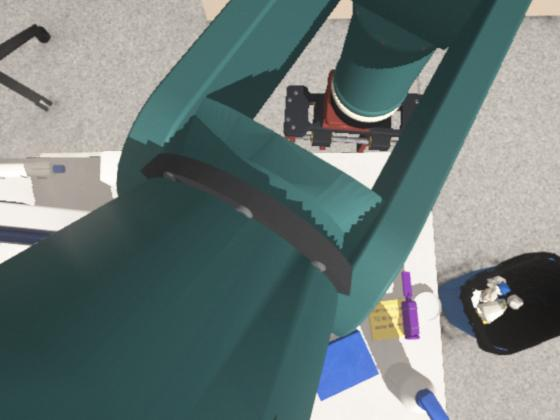

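servo_tool([
  [[0, 0.04, 0.02], [0, 0, 0]],
  [[0, 0.09, 0.047], [0, 0, 0]],
  [[0, 0.14, 0.073], [0, 0, 0]],
  [[0, 0.19, 0.1], [0, 0, 0]],
  [[0, 0.24, 0.125], [0, 0, 0]],
  [[0, 0.29, 0.151], [0, 0, 0]],
  [[0, 0.343, 0.179], [0, 0, 0]],
  [[0, 0.343, 0.179], [0, 0, 0]],
  [[0, 0.343, 0.179], [0, 0, 0]],
])

```text
clock: 63.45
eef_pos: [0.3002, -0.5599, 0.2347]
ee_rot: [-2.173, 0.101, 2.173]
ft_force: [0.3, 0.1, 0.3]
finger_gap: 0.548
```

```bash
python3 slot.py; python3 boxfit.py .183
python3 - <<'E'
from h import *
T=np.load('top15.npz');c=cloud('top',T['d']);x,y,z=c[...,0],c[...,1],c[...,2]
m=(abs(x-.364)<.03)&(abs(y+.32)<.03)&(z>.12);print('cap',c[m].mean(0)*1000 if m.any() else None,m.sum())
m=(abs(x-.356)<.035)&(abs(y+.128)<.035)&(z>.013)&(z<.026);print('roll',c[m].mean(0)*1000)
# column sides: widths per height from top view: x-min profile
for zc in(.03,.09,.15):
    for n in('top','side'):
        C=cloud(n,np.load(n+'15.npz')['d']);X,Y,Z=C[...,0],C[...,1],C[...,2]
        a=(abs(Z-zc)<.02)&(abs(Y-.11)<.045)&(X>.46)&(X<.50);b=(abs(Z-zc)<.02)&(abs(X-.509)<.02)&(Y>.03)&(Y<.075);e=(abs(Z-zc)<.02)&(abs(X-.509)<.02)&(Y>.155)&(Y<.19)
        print(zc,n,'x face',np.median(X[a])*1000 if a.sum()>10 else None,'y- face',np.median(Y[b])*1000 if b.sum()>10 else None,'y+',np.median(Y[e])*1000 if e.sum()>10 else None)
E
```

```text
t=63.45 grasp=[ 300.2396 -559.8869  253.4235] toolx=[ 0.0001  0.0013 -1.    ] yawy=-95.39 F=[0.2772 0.0534 0.2607] tq=[ 0.033   0.0195 -0.0258] gap=48.2 q=[-1.1876  0.3745  1.3658  0.0006  1.4024  0.4771]
t=63.50 grasp=[ 300.9513 -559.3399  253.5829] toolx=[ 0.0001  0.0011 -1.    ] yawy=-95.30 F=[-0.284   0.3832  0.1937] tq=[ 0.0856 -0.0078  0.002 ] gap=48.3 q=[-1.1862  0.3741  1.3662  0.0005  1.4023  0.477 ]
pics/top_63.55.png
top 530.3 133.5 wh 40.5 104.8 26.9 z 183.33076284801652 slope [-0.8501 -0.136 ] carrier xy -23.632081740112305 21.419698964721665 594
top 497.0 106.3 wh 27.4 90.4 1.2 z 183.08970643327766 slope [ 7.5205 -0.248 ] carrier xy 3.020310849304199 -12.332361617858897 596
pics/side_63.60.png
side 507.9 112.7 wh 54.2 120.3 1.8 z 182.8863785877029 slope [ 3.9537 -0.7791] carrier xy -3.205612969055176 -1.2960630180053825 1242
cap [ 363.0642 -312.5386  138.2309] 224
roll [ 331.2562 -137.9092   17.9856]
0.03 top x face None y- face None y+ None
0.03 side x face None y- face 34.166847993610084 y+ 178.8059279738195
0.09 top x face None y- face None y+ None
0.09 side x face 4
[... 389 characters left out ...]
grees(np.arctan2(v[1,1],v[0,1]))%180
Traceback (most recent call last):
  File "slot.py", line 13, in <module>
    p,d=camera(n);np.savez(n+'15.npz',p=p,d=d);cv2.imwrite(f'pics/{n}15.png',p);slot(p,n)
                                                                                ~~~~^^^^^
  File "slot.py", line 7, in slot
    W=w.sum();m=np.array([(w*U).sum(),(w*V).sum()])/W;c=np.cov(np.stack([U.ravel()-m[0],V.ravel()-m[1]]),aweights=w.ravel());e,v=np.linalg.eigh(c);a=np.degrees(np.arctan2(v[1,1],v[0,1]))%180
                                                        ~~~~~~^^^^^^^^^^^^^^^^^^^^^^^^^^^^^^^^^^^^^^^^^^^^^^^^^^^^^^^^^^^^^^
ZeroDivisionError: Weights sum to zero, can't be normalized
```

View pics/top15.png

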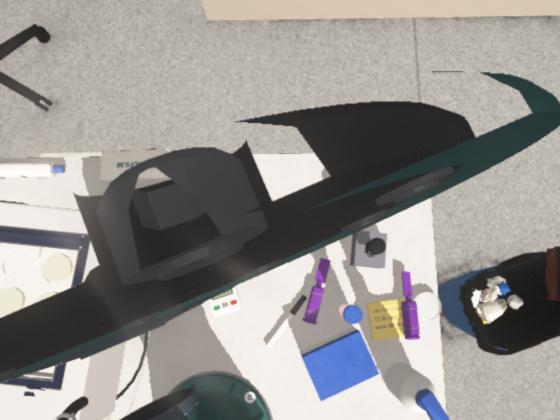

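servo_tool([
  [[0.01, 0.008, 0.03], [0, 0, 0]],
  [[0.02, 0.018, 0.08], [-5, 0, 0]],
  [[0.03, 0.028, 0.129], [-12, 0, 0]],
  [[0.03, 0.028, 0.129], [-20, 0, 0]],
  [[0.03, 0.028, 0.129], [-20, 0, 0]],
])

```text
clock: 64.22
eef_pos: [0.1707, -0.5756, 0.2051]
ee_rot: [2.085, 0.269, -2.084]
ft_force: [-0.0, -0.1, -0.1]
finger_gap: 0.549
```

```bash
python3 slot.py; python3 boxfit.py .183
python3 - <<'E'
from h import *
T=np.load('top15.npz');c=cloud('top',T['d']);x,y,z=c[...,0],c[...,1],c[...,2]
for k,(x0,x1,y0,y1,z0,z1) in {'cap':(.31,.41,-.36,-.26,.134,.15),'roll':(.31,.41,-.18,-.08,.014,.026),'handle':(.31,.41,-.36,-.26,.07,.12)}.items():
    m=(x>x0)&(x<x1)&(y>y0)&(y<y1)&(z>z0)&(z<z1);P=c[m];print(k,cv2.minAreaRect((P[:,:2]*1000).astype(np.float32)),P.mean(0)*1000,len(P))
p=T['p'];cv2.imwrite('pics/fin.png',cv2.resize(p[130:330,90:450],None,fx=2.2,fy=2.2,interpolation=cv2.INTER_CUBIC))
E
```

```text
t=64.22 grasp=[ 170.6851 -575.5928  223.8292] toolx=[ 0.0002  0.0002 -1.    ] yawy=-75.30 F=[-0.0491 -0.1478 -0.1178] tq=[-0.0185  0.0167 -0.0109] gap=48.3 q=[-1.3977  0.3443  1.4865  0.0003  1.311  -0.0835]
top slot 21.981053684985085 theta 1.2040842606786193 [ 6.5147 25.1614]
side slot 22.829176474085813 theta 1.1892817255476142 [ 6.8103 25.2927]
t=64.33 grasp=[ 171.2822 -575.8758  223.9677] toolx=[ 0.0003 -0.0003 -1.    ] yawy=-75.34 F=[ 0.8918 -0.3887  0.2045] tq=[ 0.0163 -0.0016 -0.0524] gap=48.3 q=[-1.3968  0.3445  1.4857  0.0002  1.311  -0.082 ]
pics/top_64.38.png
top 509.5 114.2 wh 53.2 119.5 1.5 z 183.22651585791505 slope [1.6878 0.5013] carrier xy -4.658415591888428 0.3015978500671273 2107
pics/side_64.42.png
side 507.4 112.4 wh 55.3 121.0 1.9 z 182.90881726666197 slope [ 3.7289 -0.7338] carrier xy -2.8836284341430667 -1.8734575077514761 1243
cap ((364.0169677734375, -312.9739685058594), (27.74876594543457, 29.094430923461914), 86.06829071044922) [ 363.3342 -312.8711  138.988 ] 214
roll ((356.2738342285156, -128.51632690429688), (57.511470794677734, 58.80440902709961), 44.5391845703125) [ 356.1894 -128.6638   18.0872] 558
handle ((363.3792724609375, -315.2096862792969), (26.272659301757812, 24.345016479492188), 82.6137924194336) [ 360.7074 -306.8462   95.5874] 67
```

View pics/fin.png

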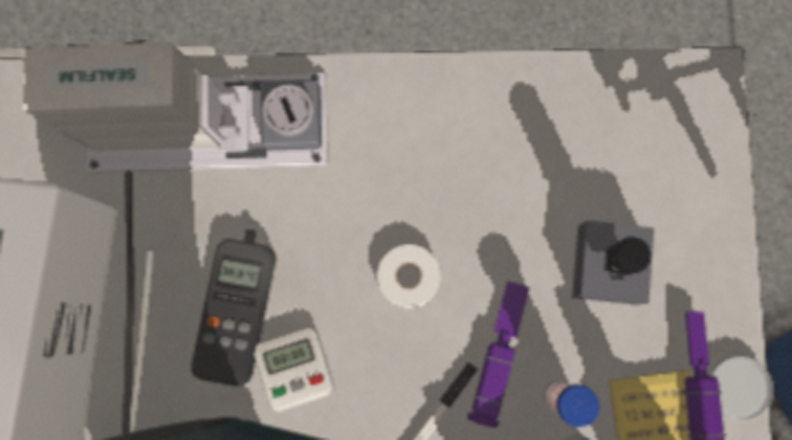

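View pics/side15.png

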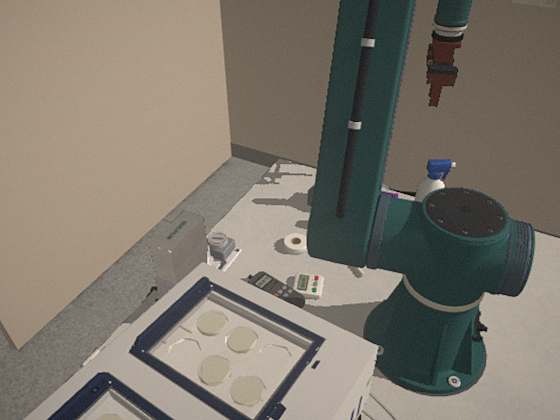

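Run:
```python
from h import *
print(proj('top',[.3637,-.3198,.1389]),proj('top',[.364,-.313,.1389]))
for f in('pics/top0.png','pics/t9.png','pics/top15.png'):
    g=cv2.cvtColor(cv2.imread(f),cv2.COLOR_BGR2GRAY)[225:270,355:400]
    m=(g<45).astype(np.uint8);k,l,s,c=cv2.connectedComponentsWithStats(m);i=1+np.argmax(s[1:,4]);print(f,c[i]+[355,225],s[i])
I=[cv2.resize(cv2.imread(f)[220:280,340:400],None,fx=4.4,fy=4.4,interpolation=cv2.INTER_CUBIC) for f in('pics/top0.png','pics/t9.png','pics/top15.png')]
cv2.imwrite('pics/cmp.png',np.hstack(I))
```

```text
[245.0508 380.3356] [244.9498 376.557 ]
pics/top0.png [377.8327 245.702 ] [ 12  13  22  16 245]Traceback (most recent call last):
  File "<stdin>", line 5, in <module>
    return _wrapfunc(a, 'argmax', axis=axis, out=out, **kwds)
    return bound(*args, **kwds)
ValueError: attempt to get argmax of an empty sequence
```

Run:
```python
from h import *
I=[cv2.resize(cv2.imread(f)[220:280,340:400],None,fx=4.4,fy=4.4,interpolation=cv2.INTER_CUBIC) for f in('pics/top0.png','pics/t9.png','pics/top15.png')]
cv2.imwrite('pics/cmp.png',np.hstack(I))
```

```text
(no output)
```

View pics/cmp.png

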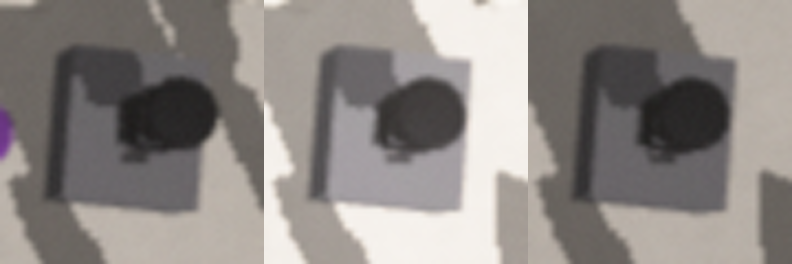

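```bash
python3 -c "
from rig import ctrl,sensors
print(ctrl.hand_in(), sensors.observe()['clock'])"
```

```text
the job is handed in; nothing more can be done
the job is handed in; nothing more can be done
```

I handed the job in at about 64 s. I opened the screw with the black driver and put the driver back. I then stacked all three boxes on the carrier, turned the screw home and stood the driver in its stand again.

**Last checks**
- **Screw:** before stacking, the open angle measured about 0.01 rad in the pictures. After closing it measured 1.20 rad (top camera) and 1.19 rad (side camera). The wrist torque rose clearly at both stops.
- **Column:** the top is at about 184 mm, which is right for three boxes. The last fits put the top box about 3 to 5 mm from the carrier origin, on the fixed-plate side. The top camera put it 0.3 mm off the carrier's long axis, the side camera 1.9 mm; its turn is within about 1°. I fitted each box as I set it down, but after closing I could only fit the top one.
- **Sliding plate:** it is home. By calculation it stops about 1 mm short of the lower boxes, because the gap when home is 122 mm and the boxes are 118 mm long.
- **Label roll:** it has not moved.

**What went wrong or is not perfect**
- **Purple look-alikes:** both fell over around my first descent to the driver. They lie on the table and nothing left the surface. I did not find out whether I touched them; the few force readings I have stayed small.
- **Driver:** it is fully in its pocket but leans about 3°, which the pocket's play allows. I left it that way.
- **First insertion:** the blade landed on the screw's face with about 21 N, then dropped in after I shifted it 2.5 mm.
- **Grip reading:** it showed about 28 mm on the 24 mm handle. The driver probably sat slightly off in the jaws, and I allowed for that on the second use.

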